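Change the sample bar on a bench hardness tester and press its pedal

ROBOT

A 7-joint arm with a two-finger parallel gripper is mounted at the origin on the work surface. World frame = base frame: x ahead of the robot, y to its left, z up, the work surface at z = 0. Lengths are in m, angles in rad, forces in N, time in s.
With the tool pointing down it reaches from about 0.425 to 0.95 m from the base axis. Payload 16.7 kg.
Tool frame: the origin (TCP) lies at the very end of the fingers, on their centre line; the grasp point (between the pads) lies ctrl.tcp_to_grasp behind it (ctrl.tcp_to_grasp is the distance from the TCP to the grasp point, in m); z points along the fingers, y is the direction in which the jaws open and shut (so a half turn about z gives the same grasp; the last joint's range is limited). The gripper opens to 94 mm and grips with 3 to 60 N. Pads are 16 mm wide; open, the fingers measure 119 mm over their backs; the gripper's body (75 mm by 177 mm) begins 78 mm behind the grasp point.
Start: joints at [1.062, 0.426, 0.074, 1.606, -0.034, 1.111, -0.067], TCP at [0.238, -0.632, 0.205] pointing down, gripper open.
Joint ranges: [-2.85, 2.85], [-0.5, 2.14], [-1.23, 1.37], [0.21, 2.46], [-1.02, 4.16], [0.16, 2.05], [-2.73, 2.73]. Speed limits (rad/s): [1.89, 1.89, 2.39, 2.39, 3.01, 3.01, 3.01].

INTERFACE

Orientations are given as [roll, pitch, yaw] about the fixed x, y, z axes, in that order (R = Rz(yaw) Ry(pitch) Rx(roll)).
In Python, from plant import ctrl gives the robot as it stands.
- The arm moves only by the tool servo_tool, never from a script. Its arguments are lists of equal length, an entry for each row: "translation": the shift along the tool's x, y, z in m, a list of three; "spin": the turn about the tool's z in degrees; "fingers": the opening, from -1 (shut) to 1 (fully open). A call has 1 to 8 rows; each row is the pose to reach, as a shift and turn from the pose commanded when the call began, along the tool's axes at that moment; what a row does not reach only later rows make up. A row lasts 1/10 s, in which the tool goes at most 50 mm and 8.59 degrees, less where a joint would pass 70% of its speed; a pose out of reach is approached as far as the arm can. A call with a gripper value outside its range is refused whole. The fingers move at their own pace and stop on an object; the grip force is fixed at half the most. Time passes only in rows, so rows that repeat a pose let the fingers close. It gives the time, the measured TCP pose, the force and the opening at its end, in the units of the state.
- ctrl.read_state(): the state, without advancing time (a new reading comes with each control period).
- ctrl.read_camera(name): name is "scene" or "top" or "wrist"; returns the picture (420x560x3 uint8, red, green, blue); there is no depth.
- ctrl.get_calibration(name): a dict with "fx", "fy", "cx", "cy" (pixels), "D" ([k1, k2, p1, p2, k3] as OpenCV has them; the pictures are not rectified), "cam_to_world" (4x4, takes a point from camera to world coordinates); the wrist camera has in their place "tool_from_camera" (4x4, takes a point from camera to tool coordinates, whose origin is the TCP and whose axes are the flange's). Camera axes: x right, y up, looking along -z (the intrinsics and any distortion apply to the point x, -y, -z); pixel columns grow to the right and rows downward; lengths in m; the calibration is good to about 2 mm. A picture is of the moment at which its call begins: read the wrist's pose just before it. get_calibration takes no time and is no camera call.
- ctrl.close_job(): hands the job in, once; it reports no verdict.
Trained networks look in the newest picture that a camera, given by its name, has taken for a name from the list of things; names that differ only in an ending like _2 or _b are one class to them, and where a whole thing is asked for, a point or a joint stands for the part that bears it (a point fixed in the world has none). Each returns a list of dicts, best first, with "confidence" (0 to 1); they miss things now and then, are a little off and sometimes report something else, mostly with a low value. They report only what shows in the picture. A call takes as long as a camera call. They do not tell look-alikes from the thing itself.
- ctrl.trace(camera, label): "region" (420x560 bool, what is visible of it) and "point" ([row, column] in pixels, amid what is visible of it).
The state is a dict: "time_s": time; "joint_pos": joint angles; "dq": joint speeds; "tau": joint torques, N m; "ee_pos": TCP position; "tcp_rot": TCP orientation; "force": force on the tool from outside, world axes, zero at the start; "moment": the same for the moment, N m; "finger_gap": finger opening in m.
Only numpy, scipy, OpenCV 4.12 (cv2) and the standard library are available. Lean on these libraries where they do the work, as an engineer would, in place of code of your own. Each camera call takes 0.05 s, during which the arm holds its last target.

TASK

The long bar on the hardness tester's anvil has been tested: lay it flat in the shallow metal tray, then set the other long bar from the bench flat, central and square on the anvil, lengthwise as the first one was. Then press the tester's spring pedal right down to its stop so that the foot bears on the bar, hold it there for about a second and let it come all the way up again, with the bar still in place. Lay the bars down rather than dropping them, and leave everything else on the bench where it is, the short offcut included.

Things in the scene. Friction and masses are not known exactly. Their poses are not given: they have to be found in the camera images.
- head_edge (a point): Middle of the lower front edge of the tester's cream head (tester frame x -40, y 0, z 195 mm). The head spans x -40..15, y -125..125, z 195..270 mm over anvil and pedal; from it arms 26 wide at y +-112 run back to the pillars. An upright gripper hits it: lean the tool 28 to 45 degrees, fingers pointing forward (tester +x) and down, and enter from the front
- tester: Bench hardness tester, fixed. Origin on the bench; +x from its open front (robot's side) to its back, +y to its left. In its frame, mm: base plate x -100..120, y -125..125, 12 thick; anvil x -60..60, y 50..80, top z 46; pedal y -98..-32; two pillars 22 in diameter at x 78, y +-112; overhanging head (point head_edge). A ram with a foot hangs over the anvil; otherwise the front is open
- anvil (a point): Centre of the anvil's top face (tester frame x 0, y 65, z 46 mm), axes as the tester's. Anvil 120 long in x, 30 wide: narrower than a bar, so fingers can reach down past a bar's underside. A bar belongs on it lengthwise along x, its middle over this point
- foot: Round steel foot, 30 mm diameter, under the vertical ram; origin at the centre of its underside, 4 mm behind the anvil's centre. At rest 54 mm above the anvil (24 mm above a bar lying there). The pedal drives it down; at the pedal's stop it bears on the bar with a few newtons through its own spring
- pedal (a joint): Pedal angle in rad: 0 up (rest), 0.26 fully down on its stop. A spring returns it; about 3 N at the pad starts it and about 13 N holds it on the stop
- pedal_pad (a point): Point on top of the pedal's rubber pad, 107 mm in front of the hinge. Pad 62 wide, from 49 mm behind to 11 mm in front of this point. Hinge along tester y at tester x 70, z 30 mm; from it the pedal reaches to the front, rising 0.30 rad at rest. Pressing swings the front down, this point by about 27 mm
- bar_tested: Grey plastic sample bar 130 x 36 x 30 mm (x, y, z), about 0.15 kg, lying on the anvil at the start. Origin: centre of its underside; x along its length
- bar_next: An equal long grey bar, 130 x 36 x 30 mm, about 0.15 kg, lying on the bench at one side of the tester. Origin: centre of its underside; x along its length. To get it under the head, grip it across its 36 mm width 25 to 35 mm from its middle, near the end that will face the front, already with the lean needed there
- tray: Shallow open aluminium tray, fixed, on the other side of the tester, 200 x 170 mm (x, y) outside, walls 4 thick and 22 high, floor 4 thick. Origin: centre of its underside
- short_bar: Bystander: short offcut of the same grey bar, 70 x 36 x 30 mm, in front of the tester. Origin: centre of its underside
- bottle: Bystander: white plastic bottle, 52 mm diameter, 105 high, standing in front of the tester. Origin: centre of its base
- screwdriver: Bystander: screwdriver 170 mm long lying on the bench in front of the tester; x along it
- wrench: Bystander: steel wrench 160 mm long lying near the robot at its right; x along it
- mouse: Bystander: black computer mouse 100 x 58 x 32 mm near the robot at its left. Origin: centre of its underside
- disc: Bystander: steel calibration disc 70 mm diameter, 22 high, at the far right. Origin: centre of its underside
- jar: Bystander: amber glass jar 72 mm diameter, 95 high, at the far left. Origin: centre of its base
Mind the look-alikes: they are no part of the job. Leave any turquoise look-alike of the bar_tested alone. Leave any red look-alike of the bar_next alone.

How it is judged:
By the outcome, as a careful person would: the job done as asked, in the order asked, and still so for the second after the job is handed in, with the robot touching nothing.
It also fails if it takes over 72 s, if anything falls off the work surface, if the arm or the gripper's body presses on something with over 40 N, if the wrist force passes 120 N, or if a joint passes its speed limit or range.

## Working session

There is one attempt and no reset: what is moved stays moved. The work goes in short steps, Python scripts to look and compute and a tool call to move; the robot and the scene stay as the last step left them, time stands still between calls to the robot, and variables do not carry over. Pictures are saved under pics/ and viewed, and the job is handed in when it is done.

Besides the shell and the picture viewer there is one more tool, called after "Emit:" in YAML: its name, and indented under it one key for each argument. servo_tool: Moves the arm, as the interface text tells. Its arguments: {"type":"object","properties":{"translation":{"type":"array","items":{"type":"array","items":{"type":"number"}}},"spin":{"type":"array","items":{"type":"number"}},"fingers":{"type":"array","items":{"type":"number"}}},"required":["translation","spin","fingers"]}

```bash
ls -la; mkdir -p pics; python3 - <<'E'
from plant import ctrl
import cv2
s=ctrl.read_state(); print({k:(v if not hasattr(v,'round') else v.round(4) if hasattr(v,'shape') else v) for k,v in s.items()}); print(ctrl.tcp_to_grasp)
for n in ("scene","top"):
    im=ctrl.read_camera(n); cv2.imwrite(f"pics/{n}0.png",im[:,:,::-1]); 
    print(ctrl.get_calibration(n))
print(ctrl.get_calibration("wrist"))
E
```

```text
total 12
drwxr-xr-x  3 agent agent 4096 Dec  6 08:27 .
drwxr-xr-x 23 root  root  4096 Dec  6 08:27 ..
drwxr-xr-x  2 agent agent 4096 Dec  6 08:27 pics
{'time_s': 0.0, 'joint_pos': array([ 1.0615,  0.4267,  0.0738,  1.6066, -0.0341,  1.1108, -0.0671]), 'dq': array([ 0.0002,  0.0017,  0.0017,  0.0002, -0.0024,  0.0006,  0.0012]), 'tau': array([ 3.50000e-03, -9.35810e+01,  3.66910e+00, -4.54207e+01,
       -4.87000e-02,  1.99000e-02,  1.00000e-04]), 'ee_pos': array([ 0.2375, -0.6314,  0.2048]), 'tcp_rot': array([-3.1403e+00,  1.0000e-04,  3.5980e-01]), 'force': array([-0.598 ,  0.1655, -0.1448]), 'moment': array([-0.0269,  0.0298,  0.0132]), 'finger_gap': 0.09441097790209077}
0.0188
{'fx': 390.8576080001643, 'fy': 390.8576080001643, 'cx': 285.0298106622303, 'cy': 204.3610276479296, 'D': array([-0.07840016,  0.        ,  0.        ,  0.        ,  0.        ]), 'cam_to_world': array([[-0.40609754, -0.73417205,  0.54412884,  1.10231066],
       [ 0.9138229 , -0.32395252,  0.24491321,  0.32712733],
       [-0.00353652,  0.59669605,  0.80245954,  1.04055897],
       [ 0.        ,  0.        
[... 315 characters left out ...]
6488, -0.00969134,  0.03813241],
       [ 0.00505616,  0.21260959,  0.97712415,  1.42365459],
       [ 0.        ,  0.        ,  0.        ,  1.        ]])}
{'fx': 316.0114132741847, 'fy': 316.0114132741847, 'cx': 275.42305816019837, 'cy': 209.71467365448692, 'D': array([-0.05889694,  0.        ,  0.        ,  0.        ,  0.        ]), 'tool_from_camera': array([[ 1.76245956e-05,  9.66728544e-01,  2.55804460e-01,
         7.40220159e-02],
       [ 9.99999981e-01,  3.28364690e-05, -1.92993301e-04,
         6.19762880e-05],
       [-1.94971848e-04,  2.55804459e-01, -9.66728525e-01,
        -1.79993249e-01],
       [ 0.00000000e+00,  0.00000000e+00,  0.00000000e+00,
         1.00000000e+00]])}
```

View pics/scene0.png

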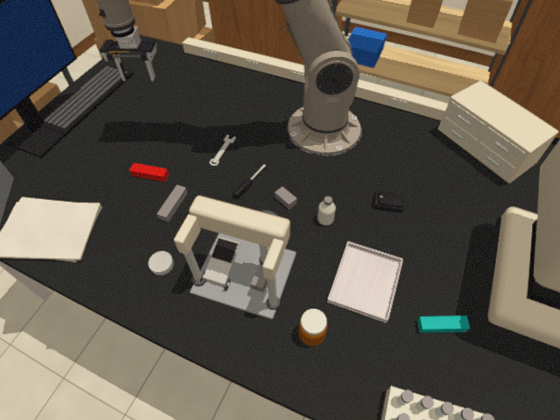

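View pics/top0.png

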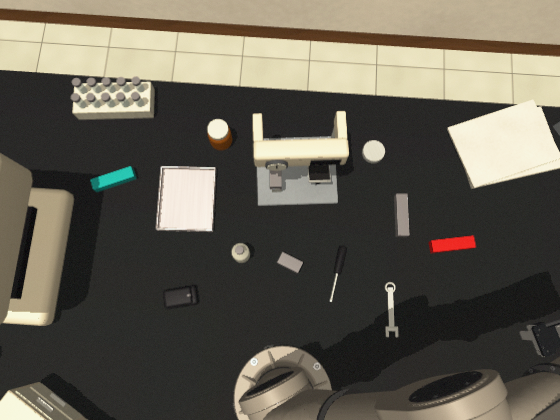

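```bash
cat > h.py <<'E'
import numpy as np, cv2
from scipy.spatial.transform import Rotation as R
def cal(ctrl,n): return ctrl.get_calibration(n)
def pose(s):
    T=np.eye(4); T[:3,:3]=R.from_euler('xyz',s['tcp_rot']).as_matrix(); T[:3,3]=s['ee_pos']; return T
def c2w(c,T=None):
    return c['cam_to_world'] if 'cam_to_world' in c else T@c['tool_from_camera']
def K(c): return np.array([[c['fx'],0,c['cx']],[0,c['fy'],c['cy']],[0,0,1.]])
def rays(c,uv,T=None):
    M=c2w(c,T); p=cv2.undistortPoints(np.asarray(uv,float).reshape(-1,1,2),K(c),c['D']).reshape(-1,2)
    d=np.c_[p[:,0],-p[:,1],-np.ones(len(p))]@M[:3,:3].T
    return M[:3,3],d/np.linalg.norm(d,axis=1)[:,None]
def onz(c,uv,z,T=None):
    o,d=rays(c,uv,T); return o+d*((z-o[2])/d[:,2])[:,None]
def tri(os,ds):
    A=sum(np.eye(3)-np.outer(d,d) for d in ds); b=sum((np.eye(3)-np.outer(d,d))@o for o,d in zip(os,ds))
    return np.linalg.solve(A,b)
def proj(c,P,T=None):
    M=np.linalg.inv(c2w(c,T)); q=np.atleast_2d(P)@M[:3,:3].T+M[:3,3]
    q=q*[1,-1,-1]; return cv2.projectPoints(q,np.zeros(3),np.zeros(3),K(c),c['D'])[0].reshape(-1,2)
E
python3 - <<'E'
from plant import ctrl
import numpy as np,cv2,pickle
from h import *
names=["bar_tested","bar_next","tray","tester","pedal_pad","foot","short_bar"]
out={}
for cam in ("top","scene"):
    for n in names:
        out[cam,n]=ctrl.trace(cam,n)
        print(cam,n,[(round(r['confidence'],2),np.round(r['point']).tolist(),int(r['region'].sum())) for r in out[cam,n][:4]])
pickle.dump(out,open('tr.pkl','wb'))
print(ctrl.read_state()['time_s'])
for n in ("top","scene"):
    im=cv2.imread(f"pics/{n}0.png")
    if n=="top": c=im[90:260,140:480]
    else: c=im[120:330,110:450]
    cv2.imwrite(f"pics/{n}0c.png",cv2.resize(c,None,fx=2.3,fy=2.3,interpolation=cv2.INTER_CUBIC))
E
```

```text
top bar_tested [(0.58, [178.0, 116.0], 587), (0.52, [178.0, 278.0], 229)]
top bar_next [(0.85, [216.0, 403.0], 579), (0.58, [244.0, 452.0], 492)]
top tray [(0.62, [198.0, 188.0], 3628), (0.46, [153.0, 376.0], 353)]
top tester [(0.59, [164.0, 302.0], 6197)]
top pedal_pad [(0.86, [177.0, 317.0], 297)]
top foot [(0.63, [263.0, 336.0], 283)]
top short_bar [(0.65, [263.0, 289.0], 298)]
scene bar_tested [(0.67, [323.0, 441.0], 766), (0.64, [279.0, 260.0], 267), (0.55, [262.0, 222.0], 921)]
scene bar_next [(0.93, [202.0, 173.0], 507), (0.85, [170.0, 148.0], 486)]
scene tray [(0.82, [283.0, 365.0], 3810)]
scene tester [(0.62, [252.0, 240.0], 9176)]
scene pedal_pad [(0.66, [259.0, 220.0], 986)]
scene foot []
scene short_bar [(0.82, [194.0, 287.0], 252), (0.2, [148.0, 219.0], 192)]
0.8
```

View pics/top0c.png

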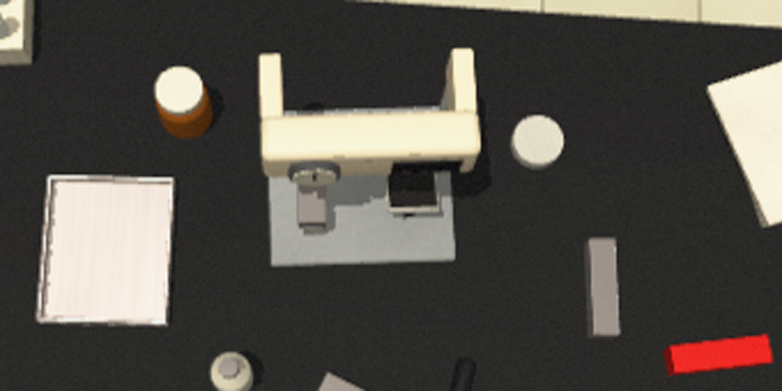

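View pics/scene0c.png

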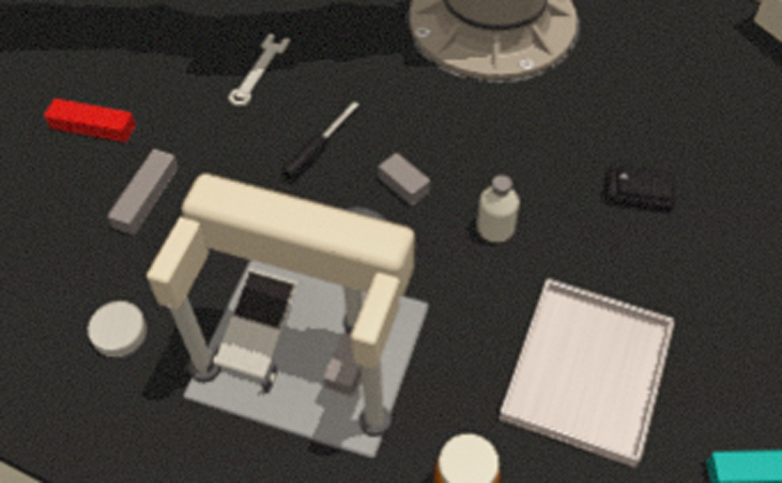

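```bash
python3 - <<'E'
from plant import ctrl
from h import *
import pickle
t=cal(ctrl,"top"); s=cal(ctrl,"scene")
T=lambda x,y:(140+x/2.3,90+y/2.3); S=lambda x,y:(110+x/2.3,120+y/2.3)
np.set_printoptions(precision=4,suppress=True)
a=onz(t,[T(273,265),T(455,258)],.012); print('base front top',a)
b=onz(s,[S(428,303),S(376,457),S(186,397)],.012); print('scene FL,BL,BR',b)
print('yaw',np.degrees(np.arctan2(*(a[0]-a[1])[[1,0]]))-90, np.degrees(np.arctan2(*(b[1]-b[0])[[1,0]])),np.degrees(np.arctan2(*(b[1]-b[2])[[1,0]]))-90)
tr=pickle.load(open('tr.pkl','rb'))
for n,i,j,z in [("bar_next",0,0,.03),("tray",0,0,.01),("short_bar",0,0,.03)]:
    for cam,c,k in (("top",t,i),("scene",s,j)):
        reg=tr[cam,n][k]['region'].astype(np.uint8)
        r=cv2.minAreaRect(cv2.findContours(reg,0,2)[0][0]); bx=cv2.boxPoints(r)
        print(n,cam,onz(c,bx,z)[:,:2].tolist(), onz(c,[r[0]],z)[0])
E
```

```text
base front top [[ 0.5521  0.1118  0.012 ]
 [ 0.5789 -0.1318  0.012 ]]
scene FL,BL,BR [[ 0.5539  0.1159  0.012 ]
 [ 0.7702  0.1413  0.012 ]
 [ 0.7971 -0.1043  0.012 ]]
yaw 6.276665264412657 6.711378215130622 6.236536124943541
bar_next top [[0.6153039292898486, -0.30047430532229663], [0.6183067101520814, -0.34335262545631523], [0.4873196760132251, -0.34462726455474335], [0.484374580319997, -0.3025760206990056]] [ 0.5507 -0.3228  0.03  ]
bar_next scene [[0.6254948622188887, -0.34145164158104785], [0.4823574747475411, -0.3524501425055227], [0.49467407958085774, -0.29923223298704643], [0.6348897775050228, -0.2914824405897856]] [ 0.5615 -0.3207  0.03  ]
tray top [[0.4540977666216874, 0.41916312682072876], [0.6627659367002909, 0.4347307424018927], [0.66609366170664, 0.25596810791139946], [0.4573704018107978, 0.2457646622153697]] [0.5585 0.3388 0.01  ]
tray scene [[0.6657337923848206, 0.2527386614171342], [0.45129390593189533, 0.24364377526356862], [0.449506434390019, 0.43100605311932594], [0.6581459442022364, 0.4223632633782114]] [0.5612 0.3384 0.01  ]
short_bar top [[0.37495124631203125, 0.044783298530660445], [0.4107402011410274, 0.029904045897829072], [0.3834877056931566, -0.03507310734304112], [0.3480096254342957, -0.019915862333339966]] [0.3792 0.0049 0.03  ]
short_bar scene [[0.40041644231010065, -0.0315784135831923], [0.3530754991934062, -0.025266675042273368], [0.38272029028494214, 0.04862761241263286], [0.4283002043617551, 0.04113830083682779]] [0.3915 0.0087 0.03  ]
```

Emit:
servo_tool:
  translation:
    - [0,0,-0.05]
    - [0,0,-0.1]
    - [0,0,-0.15]
    - [0,0,-0.2]
    - [0,0,-0.25]
    - [0,0,-0.3]
    - [0,0,-0.35]
    - [0,0,-0.4]
  spin: [0,0,0,0,0,0,0,0]
  fingers: [1,1,1,1,1,1,1,1]

```text
time_s: 1.6
ee_pos: [0.2373, -0.631, 0.608]
tcp_rot: [3.141, -0.0, 0.36]
force: [0.5, 0.8, 0.3]
finger_gap: 0.0945
```

Emit:
servo_tool:
  translation:
    - [0,0,-0.05]
    - [0,0,-0.1]
    - [0,0,-0.15]
    - [0,0,-0.2]
    - [0,0,-0.25]
    - [0,0,-0.3]
    - [0,0,-0.35]
    - [0,0,-0.4]
  spin: [0,0,0,0,0,0,0,0]
  fingers: [1,1,1,1,1,1,1,1]

```text
time_s: 2.4
ee_pos: [0.2384, -0.5155, 0.8245]
tcp_rot: [2.849, -0.011, 0.361]
force: [-0.1, -0.9, -1.1]
finger_gap: 0.0937
```

```bash
python3 - <<'E'
from plant import ctrl
s=ctrl.read_state(); print(s['joint_pos'].round(3),s['tcp_rot'],s['ee_pos'])
E
```

```text
[ 0.499  0.224  0.85   0.637 -0.234  2.048 -0.039] [ 2.84868346 -0.01081401  0.36106863] [ 0.23835743 -0.51551507  0.82450791]
```

Emit:
servo_tool:
  translation:
    - [0,0,0.05]
    - [0,0,0.1]
  spin: [0,0]
  fingers: [1,1]

```text
time_s: 2.6
ee_pos: [0.2488, -0.5414, 0.7354]
tcp_rot: [2.848, -0.012, 0.363]
force: [-0.1, -2.3, 0.3]
finger_gap: 0.0938
```

```bash
python3 - <<'E'
from plant import ctrl
s=ctrl.read_state(); print(s['joint_pos'].round(3),s['tcp_rot'],s['ee_pos'])
E
```

```text
[ 0.326  0.114  0.838  0.967 -0.082  1.802 -0.092] [ 2.84755479 -0.01244231  0.36311678] [ 0.24882797 -0.54142826  0.73541998]
```

```bash
cat >> h.py <<'E'
def to(ctrl,p):
    "tool-axis shift from measured pose to world point p"
    T=pose(ctrl.read_state()); return T[:3,:3].T@(np.asarray(p)-T[:3,3])
def lean(s):
    M=pose(s)[:3,:3]; z=M[:,2]; return dict(lean=round(np.degrees(np.arccos(-z[2])),2),az=round(np.degrees(np.arctan2(z[1],z[0])),2),jaw=M[:,1].round(4),jawaz=round(np.degrees(np.arctan2(M[1,1],M[0,1])),2))
E
python3 - <<'E'
from plant import ctrl
from h import *
s=ctrl.read_state(); print(lean(s), to(ctrl,[.6,-.1,.7]))
E
```

```text
{'lean': np.float64(16.86), 'az': np.float64(-66.84), 'jaw': array([ 0.3366, -0.896 ,  0.2898]), 'jawaz': np.float64(-69.41)} [ 0.48458606 -0.28756894 -0.04376909]
```

Emit:
servo_tool:
  translation:
    - [0.48,-0.29,-0.04]
    - [0.48,-0.29,-0.04]
    - [0.48,-0.29,-0.04]
    - [0.48,-0.29,-0.04]
    - [0.48,-0.29,-0.04]
    - [0.48,-0.29,-0.04]
    - [0.48,-0.29,-0.04]
    - [0.48,-0.29,-0.04]
  spin: [-8,-16,-24,-32,-40,-48,-56,-64]
  fingers: [1,1,1,1,1,1,1,1]

```text
time_s: 3.4
ee_pos: [0.4968, -0.2251, 0.7072]
tcp_rot: [3.002, 0.254, 1.467]
force: [0.7, -0.3, -0.0]
finger_gap: 0.0938
```

```bash
python3 - <<'E'
from plant import ctrl
from h import *
s=ctrl.read_state(); print(s['joint_pos'].round(2),s['ee_pos'],s['tcp_rot'],lean(s), to(ctrl,[.5,.25,.75]))
E
```

```text
[-0.2   0.04  0.37  1.08  0.24  1.86  0.17] [ 0.49675069 -0.22508001  0.70718561] [3.00181548 0.25402049 1.46662839] {'lean': np.float64(16.57), 'az': np.float64(-66.73), 'jaw': array([ 0.9885, -0.0681,  0.1349]), 'jawaz': np.float64(-3.94)} [ 0.44690996 -0.02338823 -0.16513367]
```

Emit:
servo_tool:
  translation:
    - [0.447,-0.02,-0.165]
    - [0.447,-0.02,-0.165]
    - [0.447,-0.02,-0.165]
    - [0.447,-0.02,-0.165]
    - [0.447,-0.02,-0.165]
    - [0.447,-0.02,-0.165]
    - [0.447,-0.02,-0.165]
    - [0.447,-0.02,-0.165]
  spin: [-8,-16,-24,-32,-40,-48,-56,-64]
  fingers: [1,1,1,1,1,1,1,1]

```text
time_s: 4.2
ee_pos: [0.5114, 0.0427, 0.7235]
tcp_rot: [-3.048, 0.262, 2.27]
force: [1.5, -1.2, -2.0]
finger_gap: 0.0943
```

```bash
python3 - <<'E'
from plant import ctrl
from h import *
s=ctrl.read_state(); print(s['joint_pos'].round(2),s['ee_pos'],s['tcp_rot'],lean(s), to(ctrl,[.45,.3,1.2]))
E
```

```text
[-0.96  0.11  0.68  0.98  0.24  2.04  0.51] [0.51138089 0.04273986 0.72351422] [-3.04765789  0.26172519  2.2699902 ] {'lean': np.float64(15.91), 'az': np.float64(-69.95), 'jaw': array([ 0.7776,  0.6222, -0.0906]), 'jawaz': np.float64(38.66)} [ 0.10506164  0.06916331 -0.53025238]
```

Emit:
servo_tool:
  translation:
    - [0.1,0.07,-0.5]
    - [0.1,0.07,-0.5]
    - [0.1,0.07,-0.5]
    - [0.1,0.07,-0.5]
    - [0.1,0.07,-0.5]
    - [0.1,0.07,-0.5]
    - [0.1,0.07,-0.5]
    - [0.1,0.07,-0.5]
  spin: [-8,-16,-24,-32,-40,-48,-56,-58]
  fingers: [1,1,1,1,1,1,1,1]

```text
time_s: 5.0
ee_pos: [0.5019, 0.1229, 0.7753]
tcp_rot: [-2.891, 0.205, -3.118]
force: [-0.5, -0.1, 0.5]
finger_gap: 0.0938
```

```bash
python3 - <<'E'
from plant import ctrl
from h import *
s=ctrl.read_state(); print(s['joint_pos'].round(2),s['ee_pos'],s['tcp_rot'],lean(s), to(ctrl,[.45,.3,1.2]))
E
```

```text
[-1.46  0.25  1.37  0.86  0.02  2.05  1.46] [0.50194171 0.12291078 0.77527412] [-2.89113251  0.20491208 -3.11765931] {'lean': np.float64(18.46), 'az': np.float64(-50.13), 'jaw': array([ 0.0272,  0.9697, -0.2427]), 'jawaz': np.float64(88.39)} [-0.03973249  0.0672479  -0.45645335]
```

Emit:
servo_tool:
  translation:
    - [-0.04,0.07,-0.45]
    - [-0.04,0.07,-0.45]
    - [-0.04,0.07,-0.45]
    - [-0.04,0.07,-0.45]
    - [-0.04,0.07,-0.45]
    - [-0.04,0.07,-0.45]
    - [-0.04,0.07,-0.45]
    - [-0.04,0.07,-0.45]
  spin: [0,0,0,0,0,0,0,0]
  fingers: [1,1,1,1,1,1,1,1]

```text
time_s: 5.8
ee_pos: [0.4924, 0.1771, 0.7906]
tcp_rot: [-2.898, 0.265, -3.11]
force: [-1.1, -0.8, 0.7]
finger_gap: 0.0939
```

```bash
python3 - <<'E'
from plant import ctrl
from h import *
s=ctrl.read_state(); print(s['joint_pos'].round(2),s['ee_pos'],s['tcp_rot'],lean(s), to(ctrl,[.45,.3,1.2]))
E
```

```text
[-1.54  0.27  1.37  0.82  0.02  2.05  1.38] [0.49236451 0.17708022 0.79057137] [-2.89798726  0.26484613 -3.10963998] {'lean': np.float64(20.51), 'az': np.float64(-41.69), 'jaw': array([ 0.0321,  0.972 , -0.2328]), 'jawaz': np.float64(88.11)} [-0.07009587  0.02280548 -0.42320481]
```

```bash
python3 - <<'E'
from plant import ctrl
from h import *
for z in (0,.3,.6,.7): print(z,proj(cal(ctrl,'top'),[[.77,.64,z],[.6,.7,z]]).round().tolist(),proj(cal(ctrl,'scene'),[[.77,.64,z],[.6,.7,z]]).round().tolist())
print(to(ctrl,[.75,.5,.65]))
E
```

```text
0 [[100.0, 129.0], [73.0, 179.0]] [[455.0, 396.0], [489.0, 343.0]]
0.3 [[58.0, 84.0], [23.0, 144.0]] [[512.0, 365.0], [549.0, 298.0]]
0.6 [[-11.0, 9.0], [-60.0, 87.0]] [[620.0, 300.0], [651.0, 214.0]]
0.7 [[-45.0, -27.0], [-102.0, 58.0]] [[678.0, 261.0], [701.0, 170.0]]
[-0.22168616  0.35487131  0.12383511]
```

Emit:
servo_tool:
  translation:
    - [-0.22,0.3,0.12]
    - [-0.22,0.3,0.12]
    - [-0.22,0.3,0.12]
    - [-0.22,0.3,0.12]
    - [-0.22,0.3,0.12]
    - [-0.22,0.3,0.12]
  spin: [0,0,0,0,0,0]
  fingers: [1,1,1,1,1,1]

```text
time_s: 6.4
ee_pos: [0.6729, 0.3693, 0.679]
tcp_rot: [-2.904, 0.279, -3.106]
force: [-0.0, 1.2, 0.6]
finger_gap: 0.094
```

```bash
python3 - <<'E'
from plant import ctrl
from h import *
s=ctrl.read_state(); print(s['joint_pos'].round(2),s['ee_pos'],s['tcp_rot'],lean(s), to(ctrl,[.95,.6,.65]))
E
```

```text
[-0.93  0.68  0.88  0.36 -0.25  2.05  1.2 ] [0.67294859 0.36927756 0.67900843] [-2.90419814  0.27922277 -3.10599903] {'lean': np.float64(20.88), 'az': np.float64(-39.24), 'jaw': array([ 0.0302,  0.9736, -0.2261]), 'jawaz': np.float64(88.22)} [-0.26605006  0.23956254  0.05156524]
```

Emit:
servo_tool:
  translation:
    - [-0.26,0.22,0.05]
    - [-0.26,0.22,0.05]
    - [-0.26,0.22,0.05]
    - [-0.26,0.22,0.05]
    - [-0.26,0.22,0.05]
    - [-0.26,0.22,0.05]
  spin: [0,0,0,0,0,0]
  fingers: [1,1,1,1,1,1]

```text
time_s: 7.0
ee_pos: [0.7317, 0.429, 0.5989]
tcp_rot: [-2.9, 0.275, -3.108]
force: [-0.8, 0.9, 0.2]
finger_gap: 0.0937
```

```bash
python3 - <<'E'
from plant import ctrl
from h import *
s=ctrl.read_state(); print(s['joint_pos'].round(2),s['ee_pos'],s['tcp_rot'],lean(s), to(ctrl,[.95,.6,.65]))
E
```

```text
[-0.85  0.9   1.37  0.21 -0.82  2.05  1.18] [0.73168131 0.42895734 0.59890815] [-2.90036307  0.27500439 -3.10827426] {'lean': np.float64(20.84), 'az': np.float64(-40.27), 'jaw': array([ 0.0325,  0.9727, -0.2299]), 'jawaz': np.float64(88.09)} [-0.2293563   0.16171349 -0.02781109]
```

```bash
cat > kin.py <<'E'
import numpy as np
from scipy.spatial.transform import Rotation as R
from scipy.optimize import least_squares
S=[([1.0615,.4267,.0738,1.6066,-.0341,1.1108,-.0671],[.2375,-.6314,.2048],[-3.1403,.0001,.3598]),
([.499,.224,.85,.637,-.234,2.048,-.039],[.23835743,-.51551507,.82450791],[2.84868346,-.01081401,.36106863]),
([.326,.114,.838,.967,-.082,1.802,-.092],[.24882797,-.54142826,.73541998],[2.84755479,-.01244231,.36311678]),
([-.2,.04,.37,1.08,.24,1.86,.17],[.49675069,-.22508001,.70718561],[3.00181548,.25402049,1.46662839]),
([-.96,.11,.68,.98,.24,2.04,.51],[.51138089,.04273986,.72351422],[-3.04765789,.26172519,2.2699902]),
([-1.46,.25,1.37,.86,.02,2.05,1.46],[.50194171,.12291078,.77527412],[-2.89113251,.20491208,-3.11765931]),
([-1.54,.27,1.37,.82,.02,2.05,1.38],[.49236451,.17708022,.79057137],[-2.89798726,.26484613,-3.10963998]),
([-.93,.68,.88,.36,-.25,2.05,1.2],[.67294859,.36927756,.67900843],[-2.90419814,.27922277,-3.10599903]),
([-.85,.9,1.37,.21,-.82,2.05,1.18],[.73168131,.42895734,.59890815],[-2.90036307,.27500439,-3.10827426])]
def T(rot=None,t=(0,0,0)):
    M=np.eye(4); 
    if rot is not None: M[:3,:3]=rot
    M[:3,3]=t; return M
Rz=lambda a:T(R.from_euler('z',a).as_matrix()); Ry=lambda a:T(R.from_euler('y',a).as_matrix())
def fk(q,p,sg):
    a0,h,L1,a,a2,L2,b,L3,a7,o3,o5,bx=p
    return Rz(sg[0]*q[0]+a0)@T(None,(bx,0,h))@Ry(q[1])@Rz(sg[1]*q[2]+o3)@T(None,(a,0,L1))@Ry(q[3])@T(None,(a2,0,0))@Rz(sg[2]*q[4]+o5)@T(None,(0,0,L2))@Ry(q[5])@T(None,(b,0,0))@Rz(sg[3]*q[6]+a7)@T(None,(0,0,L3))
def res(p,sg):
    o=[]
    for q,x,r in S:
        M=fk(q,p,sg); E=R.from_euler('xyz',r).as_matrix()
        o+=list(M[:3,3]-x)+list(.5*(M[:3,:3]-E).ravel())
    return np.array(o)
if __name__=="__main__":
    import itertools
    best=[]
    for sg in itertools.product([1,-1],repeat=4):
        for a7 in (0,1.57,3.14,-1.57):
            a0=-1.21-sg[0]*1.06
            f=least_squares(res,[a0,.34,.4,0,0,.4,0,.3,a7,0,0,0],args=(sg,),max_nfev=60)
            best.append((f.cost,sg,f.x))
    best.sort(key=lambda t:t[0])
    for c,sg,x in best[:3]: print(c,sg,x.round(4).tolist())
E
python3 kin.py
```

```text
0.0013182595777113278 (-1, -1, -1, -1) [-0.0512, 0.3067, 0.5117, -0.0138, -0.0027, 0.4999, -0.0427, 0.356, 1.5035, -0.0271, 0.0163, -0.0135]
0.001318259577712158 (-1, -1, -1, -1) [-0.0512, 0.3067, 0.5117, -0.0138, -0.0027, 0.4999, -0.0427, 0.356, 1.5035, -0.0271, 0.0163, -0.0135]
0.0013182595777124248 (-1, -1, -1, -1) [-0.0512, 0.3067, 0.5117, -0.0138, -0.0027, 0.4999, -0.0427, 0.356, 1.5035, -0.0271, 0.0163, -0.0135]
```

```bash
cat > sim.py <<'E'
from kin import *
P=[-0.0512,0.3067,0.5117,-0.0138,-0.0027,0.4999,-0.0427,0.356,1.5035,-0.0271,0.0163,-0.0135];SG=(-1,-1,-1,-1)
LO=np.array([-2.85,-.5,-1.23,.21,-1.02,.16,-2.73]);HI=np.array([2.85,2.14,1.37,2.46,4.16,2.05,2.73])
V=np.array([1.89,1.89,2.39,2.39,3.01,3.01,3.01])*.7*.1
def ik(q,D,W,reg=.01,nf=30,vlim=True):
    lo,hi=(np.maximum(LO,q-V),np.minimum(HI,q+V)) if vlim else (LO,HI)
    hi=np.maximum(hi,lo+1e-4)
    def f(x):
        M=fk(x,P,SG); return np.r_[M[:3,3]-D[:3,3],W*R.from_matrix(M[:3,:3]@D[:3,:3].T).as_rotvec(),reg*(x-q)]
    return least_squares(f,np.clip(q,lo+1e-5,hi-1e-5),bounds=(lo,hi),max_nfev=nf).x
def call(q,rows,W,mode=0,reg=.01,vlim=True):
    C0=fk(q,P,SG)
    for t,s in rows:
        G=C0@T(None,t)@Rz(np.radians(s)); C=fk(q,P,SG)
        dp=G[:3,3]-C[:3,3]; n=np.linalg.norm(dp); dr=R.from_matrix(G[:3,:3]@C[:3,:3].T).as_rotvec(); m=np.linalg.norm(dr)
        k=min(1,.05/max(n,1e-9),np.radians(8.59)/max(m,1e-9))
        D=np.eye(4); D[:3,3]=C[:3,3]+dp*min(1,.05/max(n,1e-9)); D[:3,:3]=R.from_rotvec(dr*min(1,np.radians(8.59)/max(m,1e-9))).as_matrix()@C[:3,:3]
        q=ik(q,D,W,reg,vlim=vlim)
    return q
def ln(q):
    M=fk(q,P,SG); z=M[:3,2]; return M[:3,3].round(3).tolist(),round(np.degrees(np.arccos(-z[2])),1),round(np.degrees(np.arctan2(z[1],z[0])),1)
if __name__=="__main__":
    q0=np.array(S[0][0])
    for W in (.05,.1,.2,.4,1):
      for reg in (.01,.05):
        q=call(q0,[((0,0,-.05*i),0) for i in range(1,9)],W,reg=reg)
        q=call(q,[((0,0,-.05*i),0) for i in range(1,9)],W,reg=reg)
        print(W,reg,q.round(2),ln(q))
E
time python3 sim.py
```

```text
0.05 0.01 [ 1.13  0.33  0.04  0.21 -0.04  1.85 -0.1 ] ([0.246, -0.623, 0.993], np.float64(42.9), np.float64(-68.2))
0.05 0.05 [ 1.06  0.12  0.09  0.5  -0.01  1.82 -0.09] ([0.216, -0.547, 0.98], np.float64(40.3), np.float64(-68.7))
0.1 0.01 [ 1.14  0.35 -0.02  0.21  0.    1.9  -0.1 ] ([0.246, -0.623, 0.967], np.float64(39.0), np.float64(-68.1))
0.1 0.05 [ 1.11  0.34  0.08  0.21 -0.05  1.97 -0.09] ([0.237, -0.597, 0.96], np.float64(35.9), np.float64(-68.8))
0.2 0.01 [ 1.15  0.4  -0.04  0.23  0.02  2.05 -0.1 ] ([0.243, -0.614, 0.893], np.float64(26.9), np.float64(-67.9))
0.2 0.05 [ 1.13  0.38  0.04  0.26 -0.03  2.05 -0.09] ([0.24, -0.606, 0.891], np.float64(26.2), np.float64(-68.4))
0.4 0.01 [ 1.15  0.32 -0.04  0.63  0.02  2.05 -0.1 ] ([0.233, -0.587, 0.746], np.float64(8.4), np.float64(-66.9))
0.4 0.05 [ 1.13  0.32 -0.01  0.62  0.    2.05 -0.1 ] ([0.232, -0.586, 0.749], np.float64(8.7), np.float64(-67.2))
1 0.01 [ 1.15  0.31 -0.04  0.75  0.02  2.05 -0.1 ] ([0.229, -0.576, 0.686], np.float64(1.4), np.float64(-60.3))
1 0.05 [ 1.14  0.31 -0.02  0.75  0.01  2.05 -0.1 ] ([0.229, -0.576, 0.687], np.float64(1.5), np.float64(-60.8))
real	0m11.609s
user	0m10.569s
sys	0m0.239s
```

```bash
cat > plan1.py <<'E'
from sim import *
import itertools,sys
from multiprocessing import Pool
from plant import ctrl
q0=np.array(ctrl.read_state()['joint_pos'])
zt=R.from_euler('z',6.4,degrees=True).apply([np.sin(np.radians(36)),0,-np.cos(np.radians(36))])
W=.3
def ang(q): return np.degrees(np.arccos(np.clip(fk(q,P,SG)[:3,2]@zt,-1,1)))
def go(q,target,n):
    M=fk(q,P,SG); t=M[:3,:3].T@(np.array(target)-M[:3,3]); return call(q,[(t,0)]*n,W,reg=.03)
def job(a):
    A,d=a
    q=go(q0,A,8); o=[ang(q)]; x=fk(q,P,SG)[:3,3].round(2)
    for k in range(3):
        q=go(q,fk(q,P,SG)[:3,3]+np.array(d)*.4,6); o.append(ang(q))
    return o,A,d,q.round(2).tolist(),x.tolist(),ln(q)
if __name__=="__main__":
    print(ln(q0),ctrl.read_state()['ee_pos'],ang(q0))
    As=[(.5,.4,.7),(.6,.1,.7),(.4,.5,.7),(.35,.35,.7),(.65,.45,.5),(.6,-.2,.7),(.5,.4,.5)]
    ds=[(0,0,1),(.5,.5,.7),(-.5,.0,.8),(-.4,-.4,.8),(0,.7,.7),(0,-.7,.7),(0,1,0),(.7,.7,0)]
    with Pool() as p: r=p.map(job,list(itertools.product(As,ds)),chunksize=1)
    r.sort(key=lambda t:t[0][-1])
    for x in r[:10]: print(np.round(x[0],1),*x[1:])
E
nproc; time python3 plan1.py
```

```text
4
([0.74, 0.424, 0.593], np.float64(21.3), np.float64(-43.1)) [0.73168131 0.42895734 0.59890815] 26.83380086096145
[26.8 23.4 12.6  1.3] (0.5, 0.4, 0.5) (0.7, 0.7, 0) [-0.95, 1.17, 0.78, 0.21, -0.37, 1.33, 0.86] [0.5, 0.4, 0.5] ([0.859, 0.736, 0.37], np.float64(35.0), np.float64(5.0))
[27.6 21.8 12.4  1.8] (0.35, 0.35, 0.7) (0.7, 0.7, 0) [-1.01, 1.02, 0.8, 0.21, -0.34, 1.5, 0.88] [0.39, 0.36, 0.7] ([0.785, 0.713, 0.512], np.float64(35.2), np.float64(3.6))
[26.8 20.8 10.4  2.5] (0.5, 0.4, 0.5) (0, 0.7, 0.7) [-1.43, 0.68, 0.78, 0.21, -0.11, 1.89, 0.71] [0.5, 0.4, 0.5] ([0.412, 0.71, 0.775], np.float64(35.4), np.float64(10.6))
[26.8 18.9  8.9  2.7] (0.5, 0.4, 0.7) (0.7, 0.7, 0) [-0.96, 1.06, 0.83, 0.21, -0.38, 1.38, 0.9] [0.5, 0.4, 0.7] ([0.843, 0.711, 0.491], np.float64(38.7), np.float64(6.1))
[26.8 18.6  7.8  3.9] (0.65, 0.45, 0.5) (0, 0.7, 0.7) [-1.36, 0.76, 1.22, 0.21, -0.54, 1.78, 0.82] [0.65, 0.45, 0.5] ([0.503, 0.722, 0.758], np.float64(38.7), np.float64(11.1))
[26.8 18.4  7.1  4.1] (0.65, 0.45, 0.5) (0.7, 0.7, 0) [-0.91, 1.24, 1.09, 0.21, -0.69, 1.2, 0.92] [0.65, 0.45, 0.5] ([0.924, 0.727, 0.348], np.float64(39.8), np.float64(8.5))
[24.4 16.6  6.6  4.3] (0.4, 0.5, 0.7) (0.7, 0.7, 0) [-1.04, 1.06, 0.72, 0.21, -0.28, 1.37, 0.81] [0.4, 0.5, 0.69] ([0.776, 0.788, 0.488], np.float64(38.7), np.float64(11.8))
[26.8 21.7 10.6  4.8] (0.5, 0.4, 0.5) (0.5, 0.5, 0.7) [-1.02, 0.73, 0.87, 0.21, -0.29, 1.68, 1.03] [0.5, 0.4, 0.5] ([0.706, 0.57, 0.769], np.float64(40.3), np.float64(3.0))
[26.8 22.5 10.6  6.4] (0.65, 0.45, 0.5) (-0.5, 0.0, 0.8) [-2.29, 0.26, 1.37, 0.5, 0.31, 2.05, 0.92] [0.65, 0.45, 0.5] ([0.269, 0.394, 0.977], np.float64(42.3), np.float64(4.7))
[26.8 19.  10.5  6.5] (0.5, 0.4, 0.7) (0, 1, 0) [-1.43, 1.01, 0.68, 0.21, -0.17, 1.62, 0.48] [0.5, 0.4, 0.7] ([0.415, 0.93, 0.498], np.float64(32.0), np.float64(15.6))
real	0m23.023s
user	1m22.288s
sys	0m0.248s
```

```bash
cat > st.py <<'E'
from plant import ctrl
from h import *
import sys
s=ctrl.read_state(); print(s['time_s'],'q',s['joint_pos'].round(4).tolist(),s['ee_pos'].round(4),s['tcp_rot'].round(4),s['force'].round(1),lean(s))
if len(sys.argv)>1: 
    for a in sys.argv[1:]: print(a,to(ctrl,eval(a)).round(4))
E
python3 st.py [.5,.4,.5]
```

```text
7.0 q [-0.8512, 0.8996, 1.374, 0.2129, -0.8239, 2.0482, 1.1834] [0.7317 0.429  0.5989] [-2.9004  0.275  -3.1083] [-0.8  0.9  0.2] {'lean': np.float64(20.84), 'az': np.float64(-40.27), 'jaw': array([ 0.0325,  0.9727, -0.2299]), 'jawaz': np.float64(88.09)}
[.5,.4,.5] [ 0.2506 -0.013   0.0362]
```

Emit:
servo_tool:
  translation:
    - [0.25,-0.01,0.03]
    - [0.25,-0.01,0.03]
    - [0.25,-0.01,0.03]
    - [0.25,-0.01,0.03]
    - [0.25,-0.01,0.03]
    - [0.25,-0.01,0.03]
  spin: [0,0,0,0,0,0]
  fingers: [1,1,1,1,1,1]

```text
time_s: 7.6
ee_pos: [0.5525, 0.4111, 0.5344]
tcp_rot: [-2.902, 0.278, -3.108]
force: [1.1, -0.0, 1.8]
finger_gap: 0.0942
```

```bash
python3 st.py [.7,.6,.78]
```

```text
7.6 q [-1.6215, 0.5915, 1.3563, 1.1549, -0.2608, 1.642, 1.1615] [0.5525 0.4111 0.5344] [-2.9023  0.2777 -3.1084] [ 1.1 -0.   1.8] {'lean': np.float64(20.89), 'az': np.float64(-39.76), 'jaw': array([ 0.0327,  0.9731, -0.2279]), 'jawaz': np.float64(88.08)}
[.7,.6,.78] [-0.2151  0.1326 -0.2321]
```

Emit:
servo_tool:
  translation:
    - [-0.22,0.14,-0.25]
    - [-0.22,0.14,-0.25]
    - [-0.22,0.14,-0.25]
    - [-0.22,0.14,-0.25]
    - [-0.22,0.14,-0.25]
    - [-0.22,0.14,-0.25]
  spin: [0,0,0,0,0,0]
  fingers: [1,1,1,1,1,1]

```text
time_s: 8.2
ee_pos: [0.6095, 0.5249, 0.6343]
tcp_rot: [-2.878, 0.33, -3.046]
force: [-1.2, 0.5, -1.1]
finger_gap: 0.0938
```

```bash
python3 st.py [.8,.7,.9]
```

```text
8.2 q [-1.1114, 0.737, 0.7156, 0.3495, -0.0789, 2.018, 1.0026] [0.6095 0.5249 0.6343] [-2.8783  0.3304 -3.0461] [-1.2  0.5 -1.1] {'lean': np.float64(24.03), 'az': np.float64(-34.26), 'jaw': array([-0.008 ,  0.9692, -0.2462]), 'jawaz': np.float64(90.47)}
[.8,.7,.9] [-0.2814  0.1028 -0.2187]
```

Emit:
servo_tool:
  translation:
    - [-0.28,0.1,-0.22]
    - [-0.28,0.1,-0.22]
    - [-0.28,0.1,-0.22]
    - [-0.28,0.1,-0.22]
    - [-0.28,0.1,-0.22]
  spin: [0,0,0,0,0]
  fingers: [1,1,1,1,1]

```text
time_s: 8.7
ee_pos: [0.6348, 0.5192, 0.6548]
tcp_rot: [-2.896, 0.367, -3.035]
force: [-0.3, 0.9, -0.5]
finger_gap: 0.0939
```

```bash
python3 st.py [.8,.7,.9]
```

```text
8.7 q [-1.0493, 0.8096, 1.0676, 0.2124, -0.4352, 2.0483, 1.0761] [0.6348 0.5192 0.6548] [-2.896   0.3667 -3.0348] [-0.3  0.9 -0.5] {'lean': np.float64(25.11), 'az': np.float64(-28.84), 'jaw': array([-0.0168,  0.9738, -0.227 ]), 'jawaz': np.float64(90.99)}
[.8,.7,.9] [-0.2593  0.1176 -0.1977]
```

Emit:
servo_tool:
  translation:
    - [-0.26,0.12,-0.2]
    - [-0.26,0.12,-0.2]
  spin: [0,0]
  fingers: [1,1]

```text
time_s: 8.9
ee_pos: [0.6323, 0.5202, 0.666]
tcp_rot: [-2.908, 0.384, -3.027]
force: [9.7, -25.8, 19.3]
finger_gap: 0.0943
```

```bash
python3 st.py [.8,.7,.9]
```

```text
8.9 q [-1.0569, 0.8289, 1.3749, 0.2127, -0.7202, 2.0482, 1.1189] [0.6323 0.5202 0.666 ] [-2.9075  0.3837 -3.0273] [  9.7 -25.8  19.3] {'lean': np.float64(25.58), 'az': np.float64(-25.95), 'jaw': array([-0.0246,  0.9763, -0.2151]), 'jawaz': np.float64(91.45)}
[.8,.7,.9] [-0.2611  0.1211 -0.1799]
```

```bash
python3 - <<'E'
from plant import ctrl
import cv2
im=ctrl.read_camera("scene"); cv2.imwrite("pics/s1.png",im[:,:,::-1])
im=ctrl.read_camera("wrist"); cv2.imwrite("pics/w1.png",im[:,:,::-1])
E
python3 st.py
```

```text
9.0 q [-1.0578, 0.8287, 1.3709, 0.2119, -0.7188, 2.0483, 1.1186] [0.6314 0.5216 0.6657] [-2.9086  0.3826 -3.0248] [ 0.5 -1.1 -0. ] {'lean': np.float64(25.49), 'az': np.float64(-25.74), 'jaw': array([-0.0278,  0.9764, -0.2142]), 'jawaz': np.float64(91.63)}
```

View pics/s1.png

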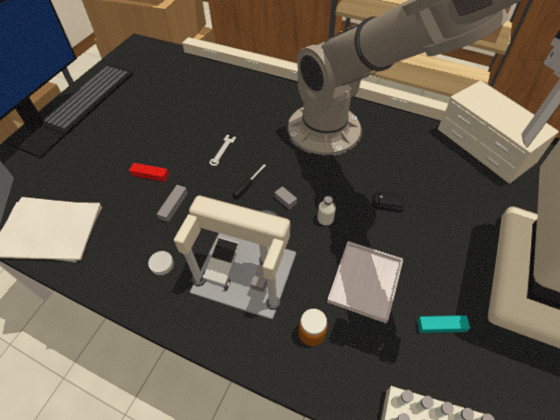

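```bash
cat > refit.py <<'E'
import kin,sim
from kin import *
new=[([-0.8512,0.8996,1.374,0.2129,-0.8239,2.0482,1.1834],[.7317,.429,.5989],[-2.9004,.275,-3.1083]),
([-1.6215,0.5915,1.3563,1.1549,-0.2608,1.642,1.1615],[.5525,.4111,.5344],[-2.9023,.2777,-3.1084]),
([-1.1114,0.737,0.7156,0.3495,-0.0789,2.018,1.0026],[.6095,.5249,.6343],[-2.8783,.3304,-3.0461]),
([-1.0493,0.8096,1.0676,0.2124,-0.4352,2.0483,1.0761],[.6348,.5192,.6548],[-2.896,.3667,-3.0348]),
([-1.0569,0.8289,1.3749,0.2127,-0.7202,2.0482,1.1189],[.6323,.5202,.666],[-2.9075,.3837,-3.0273])]
kin.S=kin.S[:3]+new
f=least_squares(kin.res,sim.P,args=(sim.SG,)); print(f.x.round(4).tolist(),np.abs(f.fun).max()); print(f.fun.reshape(-1,12)[:,:3].round(4))
E
python3 refit.py
```

```text
[-0.0469, 0.2738, 0.5105, -0.0039, 0.012, 0.4897, -0.047, 0.3038, 1.5134, -0.0243, 0.0191, -0.0124] 0.017410091539874772
[[ 0.0174  0.0065  0.0033]
 [ 0.009   0.002   0.0049]
 [ 0.0053  0.0074  0.0051]
 [ 0.0065 -0.0063 -0.0019]
 [ 0.0104 -0.0152 -0.0054]
 [-0.0133  0.0107 -0.0023]
 [-0.0049  0.0054 -0.0022]
 [ 0.0034 -0.0026 -0.0014]]
```

```bash
cat > kin2.py <<'E'
import numpy as np
from kin import T,Rz,Ry,R,least_squares
AX='zyzyzyz'; SGN=[-1,1,-1,1,-1,1,-1]
def fk2(q,p):
    off=p[:7]; t=p[7:31].reshape(8,3); M=T(None,t[0])
    for i in range(7):
        M=M@(Rz if AX[i]=='z' else Ry)(SGN[i]*q[i]+off[i])@T(None,t[i+1])
    return M
p0=np.zeros(31); p0[0]=0; p0[6]=np.pi/2; t=p0[7:].reshape(8,3); t[0]=[0,0,.29]; t[3,2]=.51; t[5,2]=.49; t[6,0]=-.045; t[7,2]=.33
def fit(S,lam=3e-3):
    def res(p):
        o=[]
        for q,x,r in S:
            M=fk2(q,p); E=R.from_euler('xyz',r).as_matrix(); o+=list(M[:3,3]-x)+list(.4*(M[:3,:3]-E).ravel())
        return np.r_[o,lam*(p-p0)]
    f=least_squares(res,p0); return f.x,f.fun[:len(S)*12].reshape(-1,12)
if __name__=="__main__":
    import kin,refit
    S=kin.S
    p,r=fit(S); print(np.abs(r).max(),p[:7].round(4)); print(p[7:].reshape(8,3).round(4)); print(r[:,:3].round(4)); np.save('p2.npy',p)
E
python3 kin2.py | tail -20
```

```text
[-0.0049  0.0054 -0.0022]
 [ 0.0034 -0.0026 -0.0014]]
0.0001615379217792083 [ 4.0000e-04  2.0000e-04  1.0000e-04 -0.0000e+00 -1.0000e-04 -0.0000e+00
  1.5713e+00]
[[ 1.000e-04  4.000e-04  2.860e-01]
 [ 1.000e-04 -1.450e-02 -4.000e-03]
 [-9.000e-04 -1.450e-02  2.280e-02]
 [-6.000e-04 -1.800e-02  5.328e-01]
 [ 5.000e-04 -1.800e-02  1.700e-03]
 [-8.000e-04 -5.000e-04  4.917e-01]
 [-9.000e-04 -5.000e-04  1.760e-02]
 [ 1.100e-03  1.000e-04  3.476e-01]]
[[ 0.      0.     -0.    ]
 [ 0.0001 -0.     -0.0001]
 [-0.0001  0.      0.0001]
 [ 0.     -0.0001  0.0001]
 [ 0.      0.     -0.    ]
 [ 0.     -0.      0.    ]
 [-0.      0.     -0.    ]
 [-0.      0.     -0.    ]]
```

```bash
cat > sim2.py <<'E'
import numpy as np
from kin2 import fk2,T,Rz,R
from scipy.optimize import lsq_linear,least_squares
P2=np.load('p2.npy'); FK=lambda q:fk2(q,P2)
LO=np.array([-2.85,-.5,-1.23,.21,-1.02,.16,-2.73]);HI=np.array([2.85,2.14,1.37,2.46,4.16,2.05,2.73])
V=np.array([1.89,1.89,2.39,2.39,3.01,3.01,3.01])*.7*.1
def err(D,M): return np.r_[D[:3,3]-M[:3,3],R.from_matrix(D[:3,:3]@M[:3,:3].T).as_rotvec()]
def jac(q):
    M=FK(q); J=np.zeros((6,7))
    for i in range(7):
        d=np.zeros(7); d[i]=1e-5; J[:,i]=err(FK(q+d),M)/1e-5
    return J
def dls(q,D,W,lam,n=20):
    w=np.r_[1,1,1,W,W,W]; x=q.copy()
    for _ in range(n):
        e=w*err(D,FK(x)); 
        if np.linalg.norm(e)<1e-5: break
        J=w[:,None]*jac(x); x=np.clip(x+J.T@np.linalg.solve(J@J.T+lam**2*np.eye(6),e),LO,HI)
    return x
def bnd(q,D,W,lam,n=6):
    w=np.r_[1,1,1,W,W,W]; x=np.clip(q,LO,HI)
    for _ in range(n):
        e=w*err(D,FK(x)); 
        if np.linalg.norm(e)<1e-5: break
        J=w[:,None]*jac(x); lo=np.maximum(LO,x-.3)-x; hi=np.minimum(HI,x+.3)-x
        r=lsq_linear(np.r_[J,lam*np.eye(7)],np.r_[e,np.zeros(7)],bounds=(lo-1e-9,hi+1e-9)); x=x+r.x
    return x
def call(q,rows,solver,scale=True):
    C0=FK(q)
    for t,s in rows:
        G=C0@T(None,t)@Rz(np.radians(s)); C=FK(q); e=err(G,C)
        n=np.linalg.norm(e[:3]); m=np.linalg.norm(e[3:])
        D=np.eye(4); D[:3,3]=C[:3,3]+e[:3]*min(1,.05/max(n,1e-9)); D[:3,:3]=R.from_rotvec(e[3:]*min(1,np.radians(8.59)/max(m,1e-9))).as_matrix()@C[:3,:3]
        x=solver(q,D); d=x-q; k=min(1,np.min(V/np.maximum(np.abs(d),1e-9))) if scale else 1
        q=q+d*k
    return q
def ln(q):
    M=FK(q); z=M[:3,2]; return M[:3,3].round(3).tolist(),round(float(np.degrees(np.arccos(-z[2]))),1),round(float(np.degrees(np.arctan2(z[1],z[0]))),1)
Q={7.0:[-0.8512,0.8996,1.374,0.2129,-0.8239,2.0482,1.1834],7.6:[-1.6215,0.5915,1.3563,1.1549,-0.2608,1.642,1.1615],8.2:[-1.1114,0.737,0.7156,0.3495,-0.0789,2.018,1.0026],8.7:[-1.0493,0.8096,1.0676,0.2124,-0.4352,2.0483,1.0761],8.9:[-1.0569,0.8289,1.3749,0.2127,-0.7202,2.0482,1.1189]}
TR=[(7.0,7.6,(.25,-.01,.03),6),(7.6,8.2,(-.22,.14,-.25),6),(8.2,8.7,(-.28,.1,-.22),5),(8.7,8.9,(-.26,.12,-.2),2)]
if __name__=="__main__":
    for nm,f in (('dls',dls),('bnd',bnd)):
      for W in (.3,1):
        for lam in (.01,.05,.1):
            print(nm,W,lam)
            for a,b,t,n in TR:
                try:
                    q=call(np.array(Q[a]),[(t,0)]*n,lambda q,D:f(q,D,W,lam))
                    print('  ',a,q.round(2),np.round(q-Q[b],2),ln(q),ln(np.array(Q[b])))
                except Exception as e: print(e)
E
python3 sim2.py
```

```text
dls 0.3 0.01
   7.0 [-1.62  0.61  1.37  1.15 -0.28  1.65  1.17] [ 0.01  0.02  0.01 -0.01 -0.02  0.    0.01] ([0.554, 0.413, 0.532], 20.8, -40.1) ([0.553, 0.411, 0.534], 20.9, -39.8)
   7.6 [-0.9   0.88  1.05  0.3  -0.56  2.02  0.98] [ 0.21  0.15  0.34 -0.05 -0.49  0.01 -0.03] ([0.714, 0.459, 0.553], 16.5, -47.2) ([0.61, 0.525, 0.634], 24.0, -34.3)
   8.2 [-0.83  0.93  0.97  0.21 -0.49  2.05  1.06] [ 0.22  0.12 -0.09 -0.   -0.05  0.   -0.02] ([0.743, 0.439, 0.536], 19.1, -53.5) ([0.635, 0.519, 0.655], 25.1, -28.8)
   8.7 [-0.92  0.82  1.06  0.21 -0.52  2.05  1.05] [ 0.13 -0.01 -0.31 -0.    0.2   0.   -0.06] ([0.685, 0.466, 0.635], 21.1, -32.1) ([0.632, 0.52, 0.666], 25.6, -26.0)
dls 0.3 0.05
   7.0 [-1.62  0.61  1.37  1.15 -0.28  1.65  1.17] [ 0.01  0.02  0.01 -0.01 -0.02  0.    0.01] ([0.554, 0.413, 0.532], 20.8, -40.1) ([0.553, 0.411, 0.534], 20.9, -39.8)
   7.6 [-0.92  0.86  1.06  0.24 -0.56  2.04  0.98] [ 0.19  0.12  0.35 -0.11 -0.49  0.02 -0.02] ([0.693, 0.478, 0.593], 18.2, -37.1) ([0.61, 0.525, 0.634], 24.0, -34.3)
   8.2 [-0.89  0.91  0.9   0.21 -0.37  2.    1.08] [ 0.16  0.1 
[... 6418 characters left out ...]
6], 25.6, -26.0)
bnd 1 0.1
   7.0 [-1.62  0.61  1.37  1.15 -0.28  1.65  1.17] [ 0.01  0.02  0.01 -0.   -0.02  0.    0.01] ([0.554, 0.413, 0.532], 20.8, -40.1) ([0.553, 0.411, 0.534], 20.9, -39.8)
   7.6 [-1.09  0.76  0.99  0.35 -0.35  2.05  1.04] [ 0.02  0.02  0.27 -0.   -0.27  0.03  0.04] ([0.616, 0.497, 0.639], 21.3, -36.9) ([0.61, 0.525, 0.634], 24.0, -34.3)
   8.2 [-1.04  0.8   0.88  0.23 -0.26  2.05  1.05] [ 0.01 -0.01 -0.19  0.02  0.17  0.   -0.02] ([0.636, 0.515, 0.644], 24.5, -31.9) ([0.635, 0.519, 0.655], 25.1, -28.8)
   8.7 [-1.05  0.81  1.08  0.21 -0.45  2.04  1.08] [ 0.01 -0.02 -0.29 -0.    0.27 -0.01 -0.04] ([0.637, 0.518, 0.661], 25.6, -27.1) ([0.632, 0.52, 0.666], 25.6, -26.0)
```

```bash
cat > plan2.py <<'E'
from sim2 import *
import itertools
from multiprocessing import Pool
from plant import ctrl
q0=np.array(ctrl.read_state()['joint_pos'])
def zt(l,a): return R.from_euler('z',a,degrees=True).apply([np.sin(np.radians(l)),0,-np.cos(np.radians(l))])
Z=[zt(l,6.4) for l in (31,33,35,37,39)]
def ang(q): return min(float(np.degrees(np.arccos(np.clip(FK(q)[:3,2]@z,-1,1)))) for z in Z)
sol=lambda q,D:bnd(q,D,1,.05,4)
def go(q,target,n):
    M=FK(q); t=M[:3,:3].T@(np.array(target)-M[:3,3]); return call(q,[(t,0)]*n,sol)
NR=4;NC=4
def job(a):
    A,d=a; q=q0
    if A is not None: q=go(q,A,8)
    o=[ang(q)]; x=FK(q)[:3,3].round(2).tolist()
    for k in range(NC):
        q=go(q,FK(q)[:3,3]+np.array(d)/np.linalg.norm(d)*.4,NR); o.append(ang(q))
    return o,A,d,q.round(2).tolist(),x,ln(q)
if __name__=="__main__":
    print(ln(q0),ang(q0))
    As=[None,(.5,.4,.7),(.4,.5,.7),(.2,.55,.75),(.3,.5,.5),(.35,.35,.8),(.1,.6,.65)]
    ds=[(0,0,1),(.5,.5,.7),(-.4,-.4,.8),(0,.7,.7),(0,1,0),(.7,.7,0),(0,.5,-.8),(0,-.5,.8),(-1,.5,.5)]
    with Pool(4) as p: r=p.map(job,list(itertools.product(As,ds)),chunksize=1)
    r.sort(key=lambda t:t[0][-1])
    for x in r[:12]: print(np.round(x[0],1),*x[1:])
E
time python3 plan2.py
```

```text
([0.631, 0.522, 0.666], 25.5, -25.7) 15.971783313541229
[15.5 14.3 13.  11.8 10.6] (0.2, 0.55, 0.75) (0, 0.7, 0.7) [-1.71, 0.7, 1.05, 0.45, -0.19, 2.05, 0.7] [0.26, 0.54, 0.72] ([0.294, 0.683, 0.678], 27.2, -14.1)
[15.5 14.3 13.1 12.  11. ] (0.2, 0.55, 0.75) (0, 0, 1) [-1.95, 0.31, 1.37, 0.71, 0.1, 2.05, 1.08] [0.26, 0.54, 0.72] ([0.378, 0.37, 0.839], 28.5, -15.4)
[16.  14.7 13.5 12.3 11.1] (0.1, 0.6, 0.65) (0, 0.7, 0.7) [-1.69, 0.73, 1.02, 0.42, -0.2, 2.05, 0.67] [0.28, 0.58, 0.66] ([0.29, 0.706, 0.655], 26.8, -14.9)
[15.5 14.4 13.3 12.2 11.3] (0.2, 0.55, 0.75) (-1, 0.5, 0.5) [-2.5, 0.64, 1.02, 0.83, -0.12, 2.05, 0.06] [0.26, 0.54, 0.72] ([-0.161, 0.64, 0.572], 25.3, -14.4)
[15.8 14.7 13.5 12.4 11.3] (0.35, 0.35, 0.8) (0, 0.7, 0.7) [-1.65, 0.6, 1.14, 0.49, -0.17, 2.05, 0.89] [0.36, 0.36, 0.79] ([0.374, 0.582, 0.742], 28.1, -15.9)
[16.  14.8 13.6 12.5 11.3] (0.4, 0.5, 0.7) (0, 0.7, 0.7) [-1.59, 0.69, 1.05, 0.41, -0.21, 2.05, 0.79] [0.4, 0.5, 0.7] ([0.365, 0.654, 0.692], 27.5, -15.8)
[15.5 14.4 13.3 12.3 11.3] (0.2, 0.55, 0.75) (0.5, 0.5, 0.7) [-1.24, 0.72, 1.03, 0.24, -0.32, 2.05, 0.
[... 194 characters left out ...]
827], 28.1, -16.2)
[15.8 14.8 13.8 12.7 11.6] (0.35, 0.35, 0.8) (-1, 0.5, 0.5) [-2.58, 0.55, 1.32, 0.94, -0.09, 2.05, 0.32] [0.36, 0.36, 0.79] ([-0.043, 0.581, 0.641], 26.2, -15.8)
[15.5 14.4 13.5 12.5 11.6] (0.2, 0.55, 0.75) (-0.4, -0.4, 0.8) [-2.39, 0.21, 1.37, 0.91, 0.28, 2.05, 0.77] [0.26, 0.54, 0.72] ([0.281, 0.411, 0.787], 27.2, -16.4)
[16.  15.  13.9 12.8 11.7] (0.5, 0.4, 0.7) (0, 0.7, 0.7) [-1.49, 0.66, 1.07, 0.4, -0.21, 2.05, 0.91] [0.5, 0.4, 0.7] ([0.427, 0.598, 0.723], 27.9, -16.8)
[16.  14.9 13.8 12.7 11.8] (0.1, 0.6, 0.65) (0.5, 0.5, 0.7) [-1.24, 0.76, 1.02, 0.22, -0.33, 2.05, 0.95] [0.28, 0.58, 0.66] ([0.53, 0.598, 0.694], 27.5, -16.7)
real	0m16.307s
user	0m59.198s
sys	0m0.214s
```

```bash
cat > plan3.py <<'E'
from plan2 import *
import plan2
def job2(a):
    nr,step,d=a; q=go(q0,(.26,.54,.72),8); o=[ang(q)]
    for k in range(12):
        q=go(q,FK(q)[:3,3]+np.array(d)/np.linalg.norm(d)*step,nr); o.append(ang(q))
    return a,np.round(o,1),ln(q),q.round(2)
if __name__=="__main__":
    with Pool(4) as p:
        for r in p.imap(job2,[(n,s,d) for n in (1,2,3) for s in (.4,) for d in ((0,.7,.7),(-.5,.5,.7),(0,1,.4),(0,.4,1))]): print(*r)
E
python3 plan3.py
```

```text
(1, 0.4, (0, 0.7, 0.7)) [15.8 14.8 13.8 12.8 11.8 10.8  9.8  8.9  7.9  6.9  6.   5.1  4.2] ([0.288, 0.7, 0.727], 30.7, -1.8) [-1.68  0.7   1.1   0.31 -0.24  2.05  0.71]
(1, 0.4, (-0.5, 0.5, 0.7)) [15.8 14.8 13.9 12.9 11.9 10.9  9.8  8.8  7.8  6.8  5.8  4.7  3.7] ([0.066, 0.644, 0.726], 29.6, -0.4) [-2.26  0.59  1.29  0.65 -0.12  2.05  0.52]
(1, 0.4, (0, 1, 0.4)) [15.8 15.  14.2 13.4 12.5 11.6 10.8  9.9  9.   8.1  7.2  6.5  5.7] ([0.265, 0.81, 0.604], 28.7, -4.1) [-1.63  0.88  1.05  0.21 -0.36  2.02  0.55]
(1, 0.4, (0, 0.4, 1)) [15.8 14.8 13.7 12.7 11.7 10.7  9.7  8.8  7.9  7.   6.2  5.5  4.9] ([0.311, 0.547, 0.827], 32.2, -2.7) [-1.84  0.51  1.32  0.49 -0.15  2.05  0.91]
(2, 0.4, (0, 0.7, 0.7)) [15.8 14.6 13.4 12.3 11.1  9.9  8.8  7.6  6.6  5.5  4.5  3.5  2.7] ([0.28, 0.747, 0.703], 31.2, 1.2) [-1.63  0.77  1.1   0.21 -0.33  2.05  0.65]
(2, 0.4, (-0.5, 0.5, 0.7)) [15.8 14.6 13.5 12.3 11.   9.8  8.6  7.4  6.2  5.   3.8  2.8  1.9] ([-0.053, 0.695, 0.68], 29.1, 5.4) [-2.32  0.66  1.17  0.59 -0.14  2.05  0.31]
(2, 0.4, (0, 1, 0.4)) [15.8 14.8 13.8 12.7 11.7 10.6  9.6  8.8  7.9  7.   6.1 
[... 238 characters left out ...]
3 -0.16  2.05  0.97]
(3, 0.4, (0, 0.7, 0.7)) [15.8 14.6 13.4 12.1 10.9  9.7  8.6  7.4  6.3  5.3  4.2  3.3  2.5] ([0.265, 0.761, 0.69], 30.9, 1.6) [-1.65  0.79  1.14  0.21 -0.37  2.05  0.63]
(3, 0.4, (-0.5, 0.5, 0.7)) [15.8 14.6 13.3 12.1 10.8  9.6  8.3  7.1  5.9  4.8  3.9  3.2  3. ] ([-0.131, 0.718, 0.639], 28.0, 7.6) [-2.35  0.71  1.07  0.55 -0.16  2.05  0.18]
(3, 0.4, (0, 1, 0.4)) [15.8 14.7 13.6 12.5 11.4 10.4  9.5  8.6  7.7  6.8  5.9  5.   4.1] ([0.211, 0.926, 0.451], 28.1, 0.3) [-1.68  1.08  1.19  0.21 -0.59  1.88  0.41]
(3, 0.4, (0, 0.4, 1)) [15.8 14.6 13.3 12.1 10.9  9.8  8.7  7.7  6.9  6.1  5.4  4.7  4.1] ([0.354, 0.507, 0.867], 34.5, -0.8) [-1.75  0.48  1.33  0.42 -0.16  2.05  1.01]
```

```bash
python3 st.py [.3,.45,.75]; python3 - <<'E'
from plant import ctrl
from h import *
T=pose(ctrl.read_state())[:3,:3]
for d in ([0,.4,1],[0,.7,.7]): d=np.array(d)/np.linalg.norm(d)*.4; print(T.T@d)
E
```

```text
9.0 q [-1.0578, 0.8287, 1.3709, 0.2119, -0.7188, 2.0483, 1.1186] [0.6314 0.5216 0.6657] [-2.9086  0.3826 -3.0248] [ 0.5 -1.1 -0. ] {'lean': np.float64(25.49), 'az': np.float64(-25.74), 'jaw': array([-0.0278,  0.9764, -0.2142]), 'jawaz': np.float64(91.63)}
[.3,.45,.75] [ 0.2816 -0.0788 -0.1912]
[-0.15471863  0.06551199 -0.36300182]
[-0.13617664  0.21559343 -0.30818078]
```

Emit:
servo_tool:
  translation:
    - [0.28,-0.06,-0.19]
    - [0.28,-0.06,-0.19]
    - [0.28,-0.06,-0.19]
    - [0.28,-0.06,-0.19]
    - [0.28,-0.06,-0.19]
    - [0.28,-0.06,-0.19]
    - [0.28,-0.06,-0.19]
  spin: [0,0,0,0,0,0,0]
  fingers: [1,1,1,1,1,1,1]

```text
time_s: 9.7
ee_pos: [0.3295, 0.4709, 0.7398]
tcp_rot: [-2.904, 0.387, -3.03]
force: [-0.7, 0.4, 0.9]
finger_gap: 0.0937
```

Emit:
servo_tool:
  translation:
    - [-0.15,0.12,-0.35]
    - [-0.15,0.12,-0.35]
  spin: [0,0]
  fingers: [1,1]

```text
time_s: 9.9
ee_pos: [0.3102, 0.4651, 0.7521]
tcp_rot: [-2.879, 0.389, -2.987]
force: [0.5, -2.4, 1.0]
finger_gap: 0.0942
```

Emit:
servo_tool:
  translation:
    - [-0.15,0.12,-0.35]
    - [-0.15,0.12,-0.35]
  spin: [0,0]
  fingers: [1,1]

```text
time_s: 10.1
ee_pos: [0.3141, 0.4897, 0.7683]
tcp_rot: [-2.903, 0.424, -2.966]
force: [-0.2, -0.7, 0.2]
finger_gap: 0.094
```

```bash
python3 st.py
```

```text
10.1 q [-1.9754, 0.4703, 1.3729, 0.7328, -0.0527, 2.0482, 0.9778] [0.3141 0.4897 0.7683] [-2.9028  0.4242 -2.9657] [-0.2 -0.7  0.2] {'lean': np.float64(27.69), 'az': np.float64(-20.53), 'jaw': array([-0.0741,  0.9737, -0.2156]), 'jawaz': np.float64(94.35)}
```

Emit:
servo_tool:
  translation:
    - [-0.15,0.15,-0.33]
    - [-0.15,0.15,-0.33]
  spin: [0,0]
  fingers: [1,1]

```text
time_s: 10.3
ee_pos: [0.3145, 0.5104, 0.7834]
tcp_rot: [-2.931, 0.463, -2.963]
force: [0.1, -0.4, -0.7]
finger_gap: 0.094
```

Emit:
servo_tool:
  translation:
    - [-0.15,0.15,-0.33]
    - [-0.15,0.15,-0.33]
  spin: [0,0]
  fingers: [1,1]

```text
time_s: 10.5
ee_pos: [0.3109, 0.532, 0.8022]
tcp_rot: [-2.957, 0.512, -2.948]
force: [-0.1, -0.0, 0.6]
finger_gap: 0.094
```

Emit:
servo_tool:
  translation:
    - [-0.15,0.15,-0.33]
    - [-0.15,0.15,-0.33]
  spin: [0,0]
  fingers: [1,1]

```text
time_s: 10.7
ee_pos: [0.296, 0.5552, 0.8204]
tcp_rot: [-2.983, 0.556, -2.919]
force: [0.3, 0.2, -0.7]
finger_gap: 0.094
```

Emit:
servo_tool:
  translation:
    - [-0.15,0.15,-0.33]
    - [-0.15,0.15,-0.33]
  spin: [0,0]
  fingers: [1,1]

```text
time_s: 10.9
ee_pos: [0.2645, 0.5524, 0.8286]
tcp_rot: [-2.959, 0.574, -2.868]
force: [-1.1, 2.9, -2.4]
finger_gap: 0.0938
```

```bash
python3 st.py
```

```text
10.9 q [-1.9829, 0.485, 1.2659, 0.5367, -0.0025, 2.0478, 0.94] [0.2645 0.5524 0.8286] [-2.959   0.5738 -2.8678] [-1.1  2.9 -2.4] {'lean': np.float64(34.32), 'az': np.float64(-3.1), 'jaw': array([-0.171 ,  0.9734, -0.1525]), 'jawaz': np.float64(99.96)}
```

Emit:
servo_tool:
  translation:
    - [-0.05,0.25,-0.3]
    - [-0.05,0.25,-0.3]
  spin: [0,0]
  fingers: [1,1]

```text
time_s: 11.1
ee_pos: [0.2353, 0.5842, 0.8317]
tcp_rot: [-2.984, 0.616, -2.874]
force: [0.9, 1.1, 0.7]
finger_gap: 0.0942
```

Emit:
servo_tool:
  translation:
    - [-0.05,0.25,-0.3]
    - [-0.05,0.25,-0.3]
  spin: [0,0]
  fingers: [1,1]

```text
time_s: 11.3
ee_pos: [0.2047, 0.6141, 0.8336]
tcp_rot: [-3.012, 0.657, -2.875]
force: [0.6, -0.6, -0.7]
finger_gap: 0.0939
```

```bash
python3 st.py [.5,.2,.6]
```

```text
11.3 q [-2.0093, 0.58, 1.3748, 0.4288, -0.1362, 2.0482, 0.8698] [0.2047 0.6141 0.8336] [-3.0116  0.6565 -2.8752] [ 0.6 -0.6 -0.7] {'lean': np.float64(38.24), 'az': np.float64(3.17), 'jaw': array([-0.1847,  0.9774, -0.1027]), 'jawaz': np.float64(100.7)}
[.5,.2,.6] [ 0.0033 -0.4353  0.3518]
```

```bash
python3 - <<'E'
from plant import ctrl
from h import *
t=cal(ctrl,'top'); s=cal(ctrl,'scene')
o1,d1=rays(t,[(241,247)]); o2,d2=rays(s,[(328,201)])
print('bottle cap',tri([o1,o2],[d1[0],d2[0]]), onz(t,[(241,247)],.105),onz(s,[(328,201)],.105))
M=pose(ctrl.read_state())[:3,:3]
for a in range(-12,13,2):
    r=np.radians(a); y=-np.sin(r)*M[:,0]+np.cos(r)*M[:,1]; print(a,y.round(3),round(np.degrees(np.arctan2(y[1],y[0])),1))
E
python3 st.py [.48,.05,.25]
```

```text
bottle cap [0.40454136 0.15101027 0.10379081] [[0.40535997 0.14754762 0.105     ]] [[0.40433357 0.15455956 0.105     ]]
-12 [-0.34   0.913 -0.227] 110.4
-10 [-0.315  0.926 -0.207] 108.8
-8 [-0.289  0.939 -0.187] 107.1
-6 [-0.264  0.95  -0.166] 105.5
-4 [-0.238  0.96  -0.145] 103.9
-2 [-0.211  0.97  -0.124] 102.3
0 [-0.185  0.977 -0.103] 100.7
2 [-0.158  0.984 -0.081] 99.1
4 [-0.131  0.99  -0.06 ] 97.5
6 [-0.104  0.994 -0.038] 96.0
8 [-0.077  0.997 -0.017] 94.4
10 [-0.049  0.999  0.005] 92.8
12 [-0.022  0.999  0.026] 91.2
11.3 q [-2.0093, 0.58, 1.3748, 0.4288, -0.1362, 2.0482, 0.8698] [0.2047 0.6141 0.8336] [-3.0116  0.6565 -2.8752] [ 0.6 -0.6 -0.7] {'lean': np.float64(38.24), 'az': np.float64(3.17), 'jaw': array([-0.1847,  0.9774, -0.1027]), 'jawaz': np.float64(100.7)}
[.48,.05,.25] [ 0.2635 -0.5423  0.6092]
```

Emit:
servo_tool:
  translation:
    - [0.26,-0.54,0.6]
    - [0.26,-0.54,0.6]
    - [0.26,-0.54,0.6]
    - [0.26,-0.54,0.6]
    - [0.26,-0.54,0.6]
    - [0.26,-0.54,0.6]
    - [0.26,-0.54,0.6]
    - [0.26,-0.54,0.6]
  spin: [5.5,5.5,5.5,5.5,5.5,5.5,5.5,5.5]
  fingers: [1,1,1,1,1,1,1,1]

```text
time_s: 12.1
ee_pos: [0.2719, 0.4568, 0.7009]
tcp_rot: [-3.064, 0.647, -2.99]
force: [2.3, 1.5, -1.5]
finger_gap: 0.0938
```

```bash
python3 st.py [.48,.05,.25]
```

```text
12.1 q [-2.7987, -0.2013, 0.9644, 1.3296, 0.8749, 1.9612, 0.1767] [0.2719 0.4568 0.7009] [-3.0643  0.6467 -2.99  ] [ 2.3  1.5 -1.5] {'lean': np.float64(37.28), 'az': np.float64(1.36), 'jaw': array([-0.1046,  0.9926, -0.0616]), 'jawaz': np.float64(96.01)}
[.48,.05,.25] [ 0.1565 -0.3978  0.4789]
```

```bash
cat > plan4.py <<'E'
from plan2 import go,ang,FK,ln,np
from plant import ctrl
import sys
q0=np.array(ctrl.read_state()['joint_pos'])
def run(seq):
    q=q0; print('--')
    for t,n in seq:
        q=go(q,t,n); print(t,n,q.round(2).tolist(),ln(q))
for seq in eval(sys.argv[1]): run(seq)
E
python3 plan4.py "[[((.48,.05,.25),8),((.48,.05,.25),8)],[((.65,.35,.55),8),((.65,.05,.5),6),((.48,.05,.25),6)],[((.6,.3,.75),8),((.65,.05,.5),8),((.48,.05,.25),6)]]"
```

```text
--
(0.48, 0.05, 0.25) 8 [-1.99, -0.5, 0.42, 1.99, 0.85, 1.61, 0.12] ([0.372, 0.268, 0.491], 37.3, 1.5)
(0.48, 0.05, 0.25) 8 [-1.18, -0.47, 0.53, 2.46, 0.95, 0.74, 0.45] ([0.476, 0.058, 0.258], 37.3, 1.5)
--
(0.65, 0.35, 0.55) 8 [-2.61, -0.5, 1.26, 1.52, 1.1, 1.54, 0.46] ([0.632, 0.355, 0.557], 37.3, 1.4)
(0.65, 0.05, 0.5) 6 [-1.82, -0.5, 0.94, 1.78, 0.91, 1.26, 0.74] ([0.647, 0.118, 0.513], 37.3, 1.4)
(0.48, 0.05, 0.25) 6 [-1.27, -0.5, 0.61, 2.43, 0.98, 0.79, 0.45] ([0.49, 0.054, 0.265], 37.3, 1.4)
--
(0.6, 0.3, 0.75) 8 [-2.66, -0.5, 1.06, 1.14, 1.2, 1.91, 0.69] ([0.6, 0.3, 0.75], 37.3, 1.4)
(0.65, 0.05, 0.5) 8 [-1.65, -0.5, 0.91, 1.79, 0.85, 1.19, 0.86] ([0.648, 0.061, 0.511], 37.3, 1.4)
(0.48, 0.05, 0.25) 6 [-1.24, -0.49, 0.6, 2.45, 0.98, 0.76, 0.45] ([0.486, 0.05, 0.259], 37.3, 1.4)
```

```bash
python3 plan4.py "[[((.53,.05,.28),8),((.53,.05,.28),8)],[((.5,.1,.5),10),((.53,.05,.28),6)]]"; python3 st.py [.53,.05,.28] [.5,.1,.5]
```

```text
--
(0.53, 0.05, 0.28) 8 [-1.98, -0.5, 0.46, 1.96, 0.87, 1.59, 0.17] ([0.398, 0.265, 0.501], 37.3, 1.5)
(0.53, 0.05, 0.28) 8 [-1.34, -0.47, 0.75, 2.36, 0.99, 0.77, 0.52] ([0.53, 0.05, 0.28], 37.3, 1.5)
--
(0.5, 0.1, 0.5) 10 [-1.66, -0.5, 0.37, 1.87, 0.8, 1.53, 0.45] ([0.439, 0.202, 0.556], 37.2, 1.4)
(0.53, 0.05, 0.28) 6 [-1.27, -0.46, 0.62, 2.32, 0.89, 0.82, 0.57] ([0.52, 0.066, 0.31], 37.2, 1.4)
12.1 q [-2.7987, -0.2013, 0.9644, 1.3296, 0.8749, 1.9612, 0.1767] [0.2719 0.4568 0.7009] [-3.0643  0.6467 -2.99  ] [ 2.3  1.5 -1.5] {'lean': np.float64(37.28), 'az': np.float64(1.36), 'jaw': array([-0.1046,  0.9926, -0.0616]), 'jawaz': np.float64(96.01)}
[.53,.05,.28] [ 0.099  -0.4048  0.4853]
[.5,.1,.5] [-0.0159 -0.3656  0.2928]
```

Emit:
servo_tool:
  translation:
    - [-0.015,-0.365,0.29]
    - [-0.015,-0.365,0.29]
    - [-0.015,-0.365,0.29]
    - [-0.015,-0.365,0.29]
    - [-0.015,-0.365,0.29]
    - [-0.015,-0.365,0.29]
    - [-0.015,-0.365,0.29]
    - [-0.015,-0.365,0.29]
  spin: [0,0,0,0,0,0,0,0]
  fingers: [1,1,1,1,1,1,1,1]

```text
time_s: 12.9
ee_pos: [0.4115, 0.2408, 0.5804]
tcp_rot: [-3.063, 0.643, -2.989]
force: [0.9, 1.1, -0.1]
finger_gap: 0.0941
```

```bash
python3 st.py [.5,.1,.5] [.53,.05,.28] 
```

```text
12.9 q [-1.8834, -0.4934, 0.4154, 1.8068, 0.8419, 1.6708, 0.3329] [0.4115 0.2408 0.5804] [-3.063   0.6427 -2.989 ] [ 0.9  1.1 -0.1] {'lean': np.float64(37.06), 'az': np.float64(1.26), 'jaw': array([-0.105 ,  0.9925, -0.0629]), 'jawaz': np.float64(96.04)}
[.5,.1,.5] [-0.0047 -0.144   0.1156]
[.53,.05,.28] [ 0.1095 -0.183   0.3086]
```

Emit:
servo_tool:
  translation:
    - [0.09,-0.18,0.3]
    - [0.09,-0.18,0.3]
    - [0.09,-0.18,0.3]
    - [0.09,-0.18,0.3]
    - [0.09,-0.18,0.3]
    - [0.09,-0.18,0.3]
    - [0.09,-0.18,0.3]
    - [0.09,-0.18,0.3]
  spin: [0,0,0,0,0,0,0,0]
  fingers: [1,1,1,1,1,1,1,1]

```text
time_s: 13.7
ee_pos: [0.5386, 0.0547, 0.2969]
tcp_rot: [-3.064, 0.642, -2.989]
force: [0.6, 1.4, 0.4]
finger_gap: 0.0941
```

```bash
python3 st.py; python3 - <<'E'
from plant import ctrl
from h import *
import pickle
s=ctrl.read_state(); im=ctrl.read_camera("wrist"); cv2.imwrite("pics/w2.png",im[:,:,::-1])
out={}
for n in ("bar_tested","foot","pedal_pad","tester"):
    out[n]=ctrl.trace("wrist",n); print(n,[(round(r['confidence'],2),np.round(r['point']).tolist(),int(r['region'].sum())) for r in out[n]])
pickle.dump((s,out),open('w2.pkl','wb'))
E
```

```text
13.7 q [-1.2722, -0.422, 0.7026, 2.3156, 0.9024, 0.7498, 0.6021] [0.5386 0.0547 0.2969] [-3.0636  0.6416 -2.9885] [0.6 1.4 0.4] {'lean': np.float64(36.99), 'az': np.float64(1.33), 'jaw': array([-0.1059,  0.9924, -0.0624]), 'jawaz': np.float64(96.09)}
bar_tested [(0.73, [133.0, 288.0], 1800)]
foot []
pedal_pad [(0.89, [139.0, 197.0], 2268), (0.32, [210.0, 237.0], 41426)]
tester [(0.87, [207.0, 236.0], 40774)]
```

View pics/w2.png

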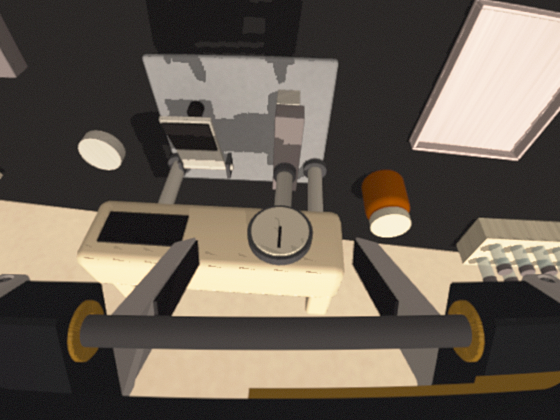

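```bash
python3 - <<'E'
import cv2
im=cv2.imread('pics/w2.png'); c=im[40:200,130:350]; cv2.imwrite('pics/w2c.png',cv2.resize(c,None,fx=3.6,fy=3.6,interpolation=cv2.INTER_CUBIC))
E
```

```text
(no output)
```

View pics/w2c.png

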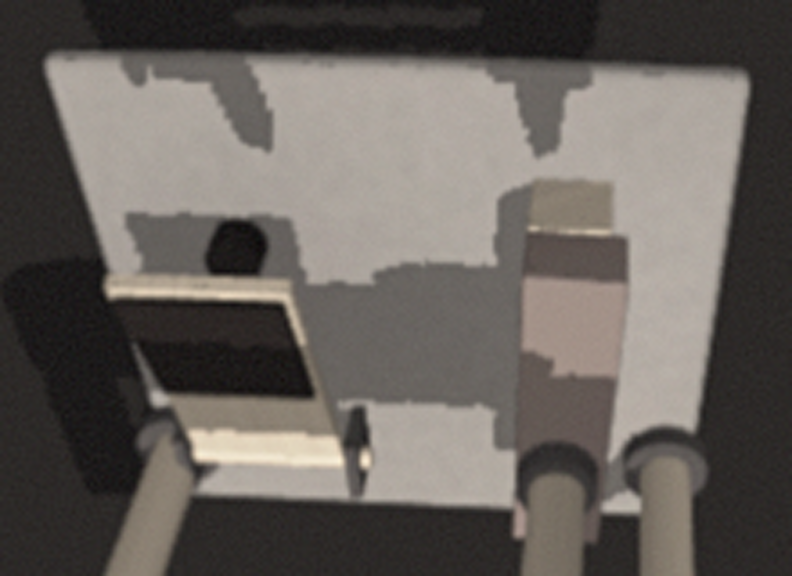

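```bash
python3 - <<'E'
from plant import ctrl
from h import *
import pickle
np.set_printoptions(precision=4,suppress=True)
s,_=pickle.load(open('w2.pkl','rb')); T=pose(s); w=cal(ctrl,'wrist')
C=lambda x,y:(130+x/3.6,40+y/3.6)
print('cam',c2w(w,T)[:3,3])
print('base front R,L',onz(w,[C(46,54),C(749,70)],.012,T))
print('bar front top',onz(w,[C(525,279),C(628,283)],.076,T))
print('bar front bot',onz(w,[C(527,234),C(628,238)],.046,T))
print('bar back top',onz(w,[C(513,540),C(600,545)],.076,T))
print('anvil front bottom', onz(w,[C(530,180),C(612,181)],.012,T), 'top',onz(w,[C(530,231),C(612,233)],.046,T))
print('pedal front', onz(w,[C(105,285),C(290,285)],.065,T))
print('left pillar base', onz(w,[C(665,470)],.012,T))
E
```

```text
cam [0.3721 0.0431 0.3965]
base front R,L [[ 0.5755 -0.1288  0.012 ]
 [ 0.5495  0.115   0.012 ]]
bar front top [[0.6    0.0477 0.076 ]
 [0.5963 0.0818 0.076 ]]
bar front bot [[0.6025 0.0468 0.046 ]
 [0.5988 0.0821 0.046 ]]
bar back top [[0.7302 0.0566 0.076 ]
 [0.7269 0.0932 0.076 ]]
anvil front bottom [[0.6018 0.0458 0.012 ]
 [0.5978 0.0759 0.012 ]] top [[0.6011 0.0477 0.046 ]
 [0.5977 0.0762 0.046 ]]
pedal front [[ 0.6319 -0.1013  0.065 ]
 [ 0.6224 -0.0341  0.065 ]]
left pillar base [[0.7405 0.1248 0.012 ]]
```

```bash
python3 st.py [.571,.065,.149] [.6433,.067,.053]
```

```text
13.95 q [-1.2739, -0.4214, 0.697, 2.3116, 0.8989, 0.7555, 0.6018] [0.5386 0.0574 0.2992] [-3.0628  0.6419 -2.9868] [0.1 0.  0.8] {'lean': np.float64(37.02), 'az': np.float64(1.36), 'jaw': array([-0.1072,  0.9922, -0.063 ]), 'jawaz': np.float64(96.16)}
[.571,.065,.149] [0.0634 0.0136 0.1396]
[.6433,.067,.053] [0.0634 0.0139 0.2598]
```

Emit:
servo_tool:
  translation:
    - [0.063,0.0135,0.14]
    - [0.063,0.0135,0.14]
    - [0.063,0.0135,0.14]
    - [0.063,0.0135,0.14]
    - [0.063,0.0135,0.17]
    - [0.063,0.0135,0.2]
    - [0.063,0.0135,0.2]
  spin: [0,0,0,0,0,0,0]
  fingers: [0.5,0.5,0.5,0.5,0.5,0.5,0.5]

```text
time_s: 14.65
ee_pos: [0.594, 0.0615, 0.1705]
tcp_rot: [-3.018, 0.676, -2.96]
force: [0.6, 0.0, 0.8]
finger_gap: 0.0705
```

```bash
python3 st.py [.6433,.067,.053]; python3 - <<'E'
from plant import ctrl
from h import *
im=ctrl.read_camera("wrist"); cv2.imwrite("pics/w3.png",im[:,:,::-1])
E
```

```text
14.65 q [-0.6366, 0.0863, 0.3022, 2.381, 1.4414, 0.1995, -0.0064] [0.594  0.0615 0.1705] [-3.0183  0.6762 -2.9597] [0.6 0.  0.8] {'lean': np.float64(39.28), 'az': np.float64(-0.78), 'jaw': array([-0.1039,  0.99  , -0.0959]), 'jawaz': np.float64(95.99)}
[.6433,.067,.053] [0.0349 0.0115 0.1221]
```

View pics/w3.png

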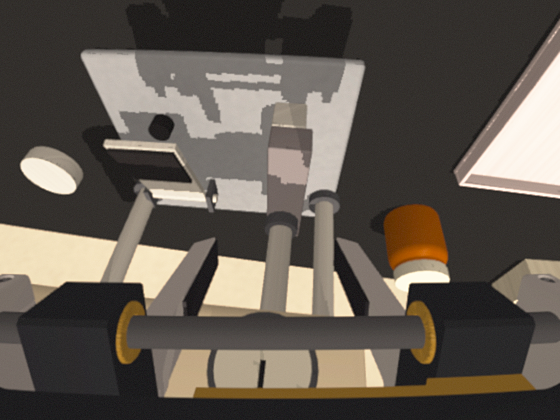

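```bash
python3 plan4.py "[[((.62,.065,.10),4),((.6433,.067,.053),4),((.6433,.067,.053),4)],[((.55,.06,.3),4),((.7,.06,.35),6)]]"
```

```text
--
(0.62, 0.065, 0.1) 4 [-0.34, 0.28, 0.0, 2.36, 2.16, 0.26, -0.73] ([0.62, 0.065, 0.1], 39.2, -0.9)
(0.6433, 0.067, 0.053) 4 [-0.22, 0.41, -0.11, 2.32, 2.35, 0.35, -0.89] ([0.643, 0.067, 0.053], 39.2, -0.9)
(0.6433, 0.067, 0.053) 4 [-0.22, 0.41, -0.11, 2.32, 2.35, 0.35, -0.89] ([0.643, 0.067, 0.053], 39.2, -0.9)
--
(0.55, 0.06, 0.3) 4 [-0.71, -0.23, 0.27, 2.3, 0.7, 0.53, 0.76] ([0.55, 0.06, 0.299], 39.2, -0.9)
(0.7, 0.06, 0.35) 6 [-0.75, 0.02, 0.49, 1.98, 0.35, 0.5, 1.19] ([0.7, 0.06, 0.35], 39.2, -0.9)
```

```bash
python3 st.py [.6433,.067,.053] [.58,.06,.19]; python3 - <<'E'
from plan2 import *
q=q0
# search small pushes that change lean azimuth: directions, single rows
base=FK(q)[:3,2]
want=zt(37,6)
print('now',ln(q), np.degrees(np.arccos(base@want)))
import itertools
res=[]
for d in itertools.product((-1,0,1),repeat=3):
    if not any(d): continue
    for n in (2,):
        x=q
        for k in range(3): x=go(x,FK(x)[:3,3]+np.array(d)/np.linalg.norm(d)*.2,n)
        res.append((np.degrees(np.arccos(FK(x)[:3,2]@want)),d,ln(x)))
res.sort(key=lambda r:r[0])
for r in res[:6]: print(r)
E
```

```text
14.7 q [-0.6254, 0.0906, 0.2939, 2.3806, 1.45, 0.1983, -0.0152] [0.5942 0.0601 0.1686] [-3.0182  0.6741 -2.9618] [-1.3  2.  -2.2] {'lean': np.float64(39.17), 'az': np.float64(-0.94), 'jaw': array([-0.1019,  0.9901, -0.0961]), 'jawaz': np.float64(95.87)}
[.6433,.067,.053] [0.0335 0.013  0.1206]
[.58,.06,.19] [-0.0024 -0.0007 -0.0255]
now ([0.593, 0.061, 0.167], 39.2, -0.9) 4.777290698224642
(np.float64(3.92321308887967), (-1, 0, 0), ([0.511, 0.067, 0.188], 38.7, 0.2))
(np.float64(4.77526445413367), (-1, 1, 0), ([0.4, 0.264, 0.171], 39.1, -1.0))
(np.float64(4.777532347867203), (-1, 1, 1), ([0.429, 0.226, 0.334], 39.2, -0.9))
(np.float64(4.777628950895316), (0, 1, 0), ([0.593, 0.361, 0.167], 39.2, -0.9))
(np.float64(4.782667302713905), (1, 1, 0), ([0.805, 0.273, 0.167], 39.2, -0.9))
(np.float64(4.8565087626438), (1, 1, -1), ([0.754, 0.221, 0.01], 39.2, -1.1))
```

Emit:
servo_tool:
  translation:
    - [0.033,0.013,0.0]
    - [0.033,0.013,0.03]
    - [0.033,0.013,0.06]
    - [0.033,0.013,0.09]
    - [0.033,0.013,0.11]
    - [0.033,0.013,0.12]
    - [0.033,0.013,0.12]
  spin: [4,8.5,8.5,8.5,8.5,8.5,8.5]
  fingers: [0.5,0.5,0.5,0.5,0.5,0.5,0.5]

```text
time_s: 15.4
ee_pos: [0.6432, 0.0671, 0.053]
tcp_rot: [-3.137, 0.683, 3.132]
force: [0.6, -0.7, 0.6]
finger_gap: 0.0705
```

```bash
python3 st.py [.6433,.067,.053]; python3 - <<'E'
from plant import ctrl
from h import *
im=ctrl.read_camera("wrist"); cv2.imwrite("pics/w4.png",im[:,:,::-1])
E
```

```text
15.4 q [-0.3071, 0.414, -0.0185, 2.33, 2.4236, 0.3363, -1.1397] [0.6432 0.0671 0.053 ] [-3.1368  0.6831  3.1318] [ 0.6 -0.7  0.6] {'lean': np.float64(39.14), 'az': np.float64(-0.99), 'jaw': array([ 0.0128,  0.9999, -0.0037]), 'jawaz': np.float64(89.27)}
[.6433,.067,.053] [-0.     -0.0001  0.0001]
```

View pics/w4.png

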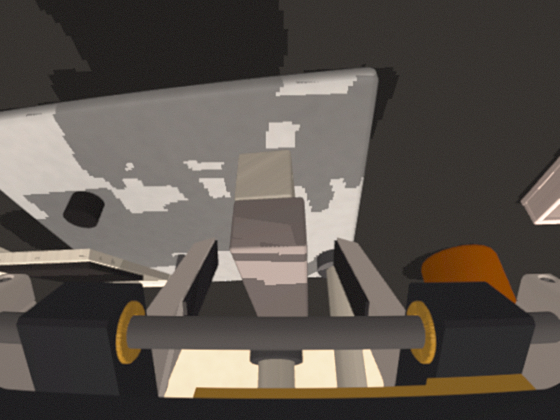

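Emit:
servo_tool:
  translation:
    - [0,0,0]
    - [0,0,0]
    - [0,0,0]
    - [0,0,0]
  spin: [0,0,0,0]
  fingers: [-1,-1,-1,-1]

```text
time_s: 15.85
ee_pos: [0.6424, 0.0668, 0.0564]
tcp_rot: [-3.138, 0.686, 3.131]
force: [0.5, 0.0, -1.2]
finger_gap: 0.0418
```

Emit:
servo_tool:
  translation:
    - [0,0,0]
    - [0,0,0]
  spin: [0,0]
  fingers: [-1,-1]

```text
time_s: 16.05
ee_pos: [0.6428, 0.0667, 0.0561]
tcp_rot: [-3.138, 0.686, 3.131]
force: [-2.1, 1.2, 6.0]
finger_gap: 0.0364
```

```bash
python3 st.py; python3 - <<'E'
from plant import ctrl
from h import *
im=ctrl.read_camera("wrist"); cv2.imwrite("pics/w5.png",im[:,:,::-1])
E
```

```text
16.05 q [-0.3092, 0.4072, -0.0157, 2.3324, 2.4228, 0.3346, -1.139] [0.6428 0.0667 0.0561] [-3.1378  0.686   3.1309] [-2.1  1.2  6. ] {'lean': np.float64(39.3), 'az': np.float64(-0.96), 'jaw': array([ 0.0131,  0.9999, -0.003 ]), 'jawaz': np.float64(89.25)}
```

View pics/w5.png

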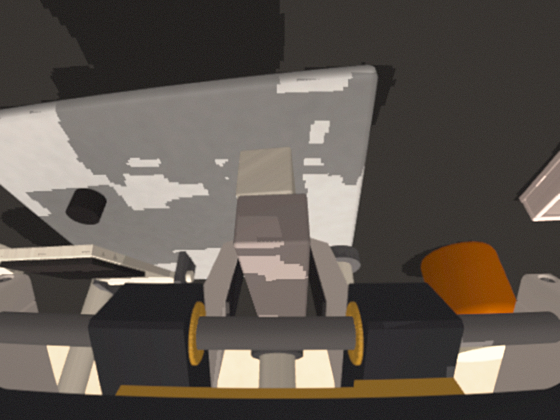

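```bash
python3 st.py "[.643,.067,.066]" "[.643,.067,.066]+np.array([-.1,-.011,0])" "[.53,.1,.2]"; python3 plan4.py "[[((.643,.067,.066),2),((.543,.056,.07),4),((.53,.1,.2),5),((.548,.338,.2),8),((.548,.338,.1),3),((.548,.338,.015),3)]]"
```

```text
16.1 q [-0.3092, 0.4072, -0.0158, 2.3323, 2.4228, 0.3346, -1.1391] [0.6428 0.0667 0.0561] [-3.1378  0.686   3.1309] [-4.   1.3  9.9] {'lean': np.float64(39.3), 'az': np.float64(-0.96), 'jaw': array([ 0.0131,  0.9999, -0.0029]), 'jawaz': np.float64(89.25)}
[.643,.067,.066] [-0.0065  0.0003 -0.0075]
[.643,.067,.066]+np.array([-.1,-.011,0]) [ 0.0708 -0.012  -0.0708]
[.53,.1,.2] [-0.0036  0.0314 -0.1831]
--
(0.643, 0.067, 0.066) 2 [-0.33, 0.38, 0.02, 2.32, 2.39, 0.3, -1.11] ([0.643, 0.067, 0.066], 39.3, -0.9)
(0.543, 0.056, 0.07) 4 [0.07, 0.32, -0.48, 2.45, 2.17, 0.45, -0.88] ([0.566, 0.06, 0.07], 39.0, -0.8)
(0.53, 0.1, 0.2) 5 [-0.08, -0.03, -0.43, 2.41, 1.12, 0.35, 0.05] ([0.531, 0.099, 0.198], 39.0, -0.9)
(0.548, 0.338, 0.2) 8 [-0.38, 0.25, -0.64, 2.11, 1.16, 0.79, -0.27] ([0.548, 0.338, 0.2], 39.0, -0.9)
(0.548, 0.338, 0.1) 3 [-0.46, 0.42, -0.59, 2.18, 1.45, 0.78, -0.6] ([0.548, 0.338, 0.1], 39.0, -0.9)
(0.548, 0.338, 0.015) 3 [-0.5, 0.59, -0.54, 2.21, 1.69, 0.82, -0.85] ([0.548, 0.338, 0.015], 39.0, -0.9)
```

Emit:
servo_tool:
  translation:
    - [-0.004,0,-0.005]
    - [-0.008,0,-0.01]
    - [-0.008,0,-0.01]
    - [0.012,-0.003,-0.028]
    - [0.032,-0.006,-0.045]
    - [0.052,-0.009,-0.061]
    - [0.062,-0.011,-0.07]
    - [0.062,-0.011,-0.07]
  spin: [0,0,0,0,0,0,0,0]
  fingers: [-1,-1,-1,-1,-1,-1,-1,-1]

```text
time_s: 16.9
ee_pos: [0.5713, 0.0615, 0.0465]
tcp_rot: [-3.116, 0.67, -3.123]
force: [1.9, -1.0, 9.2]
finger_gap: 0.0359
```

```bash
python3 st.py [.53,.08,.2]; python3 - <<'E'
from plant import ctrl
from h import *
im=ctrl.read_camera("wrist"); cv2.imwrite("pics/w6.png",im[:,:,::-1])
E
```

```text
16.9 q [0.065, 0.3919, -0.49, 2.4489, 2.2146, 0.506, -0.8952] [0.5713 0.0615 0.0465] [-3.116   0.6697 -3.1231] [ 1.9 -1.   9.2] {'lean': np.float64(38.39), 'az': np.float64(-1.31), 'jaw': array([-0.0026,  0.9998, -0.0201]), 'jawaz': np.float64(90.15)}
[.53,.08,.2] [-0.0632  0.0155 -0.1462]
```

View pics/w6.png

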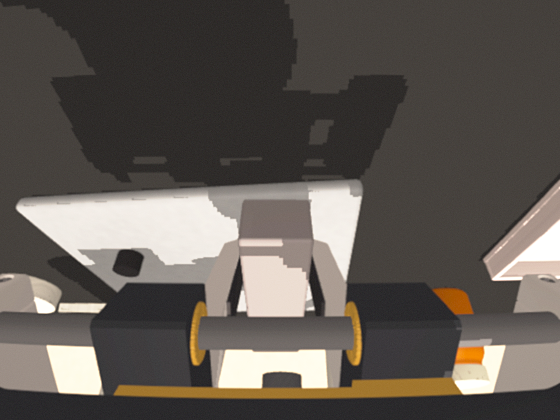

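```bash
python3 st.py [.55,.115,.075] [.54,.14,.2]; python3 plan4.py "[[((.55,.115,.075),3),((.54,.14,.2),5)]]"
```

```text
16.95 q [0.078, 0.3953, -0.5036, 2.4496, 2.2107, 0.5094, -0.8894] [0.5702 0.0611 0.0454] [-3.1171  0.6676 -3.1245] [-5.8  5.3  7.5] {'lean': np.float64(38.27), 'az': np.float64(-1.29), 'jaw': array([-0.002 ,  0.9998, -0.0192]), 'jawaz': np.float64(90.11)}
[.55,.115,.075] [-0.0032  0.0534 -0.0365]
[.54,.14,.2] [-0.073   0.076  -0.1412]
--
(0.55, 0.115, 0.075) 3 [-0.08, 0.31, -0.5, 2.44, 1.93, 0.5, -0.76] ([0.55, 0.115, 0.075], 38.3, -1.2)
(0.54, 0.14, 0.2) 5 [-0.13, 0.01, -0.48, 2.35, 1.08, 0.43, 0.04] ([0.54, 0.14, 0.2], 38.3, -1.2)
```

Emit:
servo_tool:
  translation:
    - [-0.008,0.005,-0.012]
    - [-0.008,0.025,-0.02]
    - [-0.003,0.055,-0.036]
    - [-0.02,0.065,-0.06]
    - [-0.045,0.07,-0.1]
    - [-0.073,0.076,-0.141]
    - [-0.073,0.076,-0.141]
    - [-0.073,0.076,-0.141]
  spin: [0,0,0,0,0,0,0,0]
  fingers: [-1,-1,-1,-1,-1,-1,-1,-1]

```text
time_s: 17.75
ee_pos: [0.5409, 0.1412, 0.2033]
tcp_rot: [-3.12, 0.67, -3.126]
force: [1.4, 1.5, -2.7]
finger_gap: 0.0358
```

```bash
python3 st.py [.548,.338,.12]; python3 - <<'E'
from plant import ctrl
from h import *
im=ctrl.read_camera("wrist"); cv2.imwrite("pics/w7.png",im[:,:,::-1])
im=ctrl.read_camera("scene"); cv2.imwrite("pics/s7.png",im[:,:,::-1])
E
```

```text
17.75 q [-0.1549, 0.0075, -0.4587, 2.3492, 1.077, 0.4336, 0.0429] [0.5409 0.1412 0.2033] [-3.1201  0.6701 -3.1261] [ 1.4  1.5 -2.7] {'lean': np.float64(38.41), 'az': np.float64(-1.09), 'jaw': array([-0.0021,  0.9999, -0.0168]), 'jawaz': np.float64(90.12)}
[.548,.338,.12] [0.0438 0.1982 0.0674]
```

View pics/s7.png

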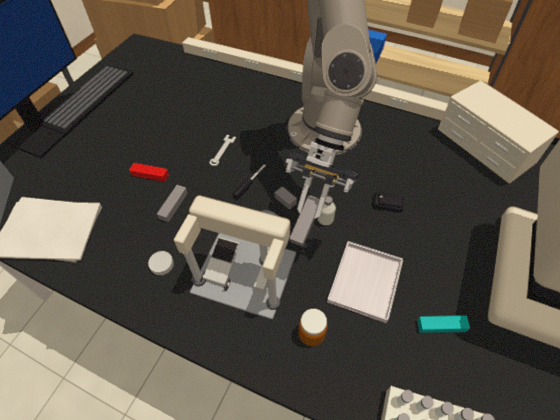

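View pics/w7.png

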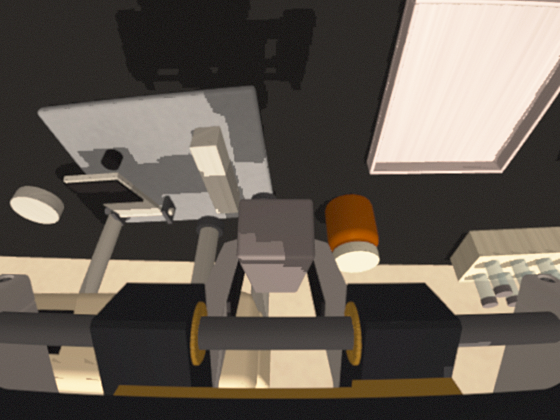

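```bash
python3 - <<'E'
import cv2
im=cv2.imread('pics/w7.png'); c=im[180:330,200:350]; cv2.imwrite('pics/w7c.png',cv2.resize(c,None,fx=4,fy=4,interpolation=cv2.INTER_CUBIC))
im=cv2.imread('pics/s7.png'); c=im[150:260,260:360]; cv2.imwrite('pics/s7c.png',cv2.resize(c,None,fx=5,fy=5,interpolation=cv2.INTER_CUBIC))
E
```

```text
(no output)
```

View pics/w7c.png

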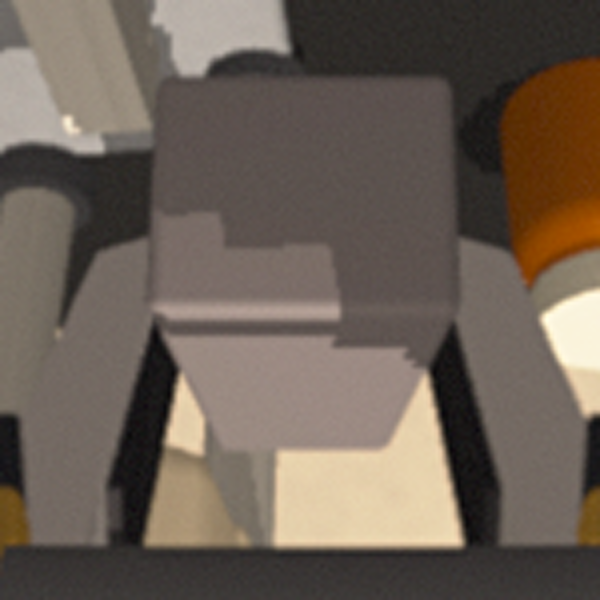

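View pics/s7c.png

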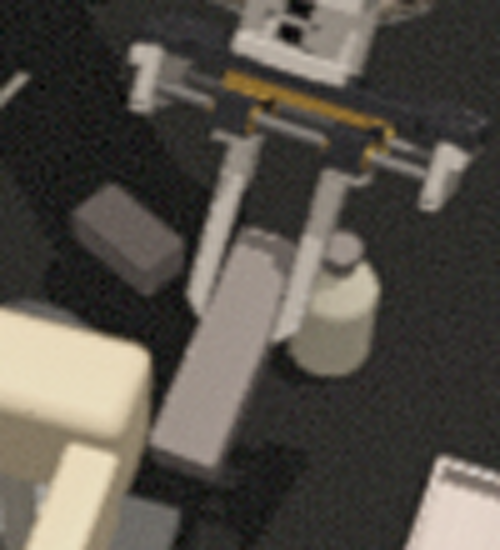

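```bash
cat >> h.py <<'E'
def barpose(ctrl,pts,s):
    """pts: FBL,FBR,FTL,FTR,BTL,BTR (image left/right) ; bar frame origin centre of underside, x to back, y = image right, z up"""
    w=cal(ctrl,'wrist'); l=.065
    ob=np.array([[-l,-.018,0],[-l,.018,0],[-l,-.018,.03],[-l,.018,.03],[l,-.018,.03],[l,.018,.03]])*1.
    ob2=ob.copy()
    ok,rv,tv=cv2.solvePnP(ob,np.array(pts,float),K(w),w['D'])
    rep=cv2.projectPoints(ob,rv,tv,K(w),w['D'])[0].reshape(-1,2)-pts
    M=np.eye(4); M[:3,:3]=cv2.Rodrigues(rv)[0]; M[:3,3]=tv.ravel()
    F=np.diag([1,-1,-1,1.]); B=w['tool_from_camera']@F@M; return B,pose(s)@B,rep
E
python3 - <<'E'
from plant import ctrl
from h import *
np.set_printoptions(precision=4,suppress=True)
s=ctrl.read_state()
p=[(157,80),(450,80),(152,315),(457,315),(225,448),(390,448)]
p=[(200+a/4,180+b/4) for a,b in p]
B,Wd,rep=barpose(ctrl,p,s); print(rep.round(1)); print('tool',B); print('world',Wd)
E
```

```text
[[ 0.9 -0. ]
 [-0.6 -0.2]
 [-0.4  0.2]
 [ 0.2  0.1]
 [-0.5  0. ]
 [ 0.4 -0. ]]
tool [[-0.5889  0.0046 -0.8082 -0.0003]
 [ 0.0072  1.      0.0004  0.0006]
 [ 0.8082 -0.0056 -0.5889  0.0271]
 [ 0.      0.      0.      1.    ]]
world [[ 0.9634 -0.0093  0.268   0.558 ]
 [ 0.0046  0.9998  0.0182  0.1409]
 [-0.2682 -0.0163  0.9632  0.1804]
 [ 0.      0.      0.      1.    ]]
```

```bash
python3 - <<'E'
from plant import ctrl
from h import *
np.set_printoptions(precision=4,suppress=True)
s=ctrl.read_state(); w=cal(ctrl,'wrist')
print(onz(w,[(371,172),(500,172)],.022,pose(s)))
# scene/top outer corners
t=cal(ctrl,'top'); sc=cal(ctrl,'scene')
print('top',onz(t,[(161,166.5),(215.5,167),(213,231.5),(156.5,230.5)],.022))
print('scene',onz(sc,[(110+548/2.3,120+282/2.3),(110+673/2.3,120+320/2.3),(110+635/2.3,120+465/2.3),(110+503/2.3,120+413/2.3)],.022))
E
python3 st.py [.54,.338,.13] [.54,.338,.02]
```

```text
[[0.6567 0.2568 0.022 ]
 [0.6514 0.4213 0.022 ]]
top [[0.6521 0.4247 0.022 ]
 [0.6625 0.2552 0.022 ]
 [0.4584 0.243  0.022 ]
 [0.4496 0.4137 0.022 ]]
scene [[0.4663 0.2504 0.022 ]
 [0.4558 0.4169 0.022 ]
 [0.6617 0.4235 0.022 ]
 [0.6624 0.2596 0.022 ]]
17.85 q [-0.1549, 0.0108, -0.4586, 2.3508, 1.0867, 0.4331, 0.0339] [0.541  0.1407 0.2015] [-3.1188  0.6695 -3.1252] [-0.9  2.6 -2.2] {'lean': np.float64(38.38), 'az': np.float64(-1.16), 'jaw': array([-0.0022,  0.9998, -0.0179]), 'jawaz': np.float64(90.13)}
[.54,.338,.13] [0.0426 0.1986 0.053 ]
[.54,.338,.02] [0.1109 0.2005 0.1392]
```

Emit:
servo_tool:
  translation:
    - [0.0,0.1,0.0]
    - [0.02,0.15,0.02]
    - [0.043,0.195,0.053]
    - [0.043,0.195,0.053]
    - [0.043,0.195,0.053]
    - [0.06,0.196,0.075]
    - [0.077,0.197,0.096]
    - [0.077,0.197,0.096]
  spin: [0,0,0,0,0,0,0,0]
  fingers: [-1,-1,-1,-1,-1,-1,-1,-1]

```text
time_s: 18.65
ee_pos: [0.5377, 0.3324, 0.0686]
tcp_rot: [-3.112, 0.662, -3.122]
force: [0.2, 0.4, -1.5]
finger_gap: 0.0357
```

```bash
python3 st.py [.54,.335,.045] [.54,.335,.018]; python3 - <<'E'
from plant import ctrl
from h import *
im=ctrl.read_camera("wrist"); cv2.imwrite("pics/w8.png",im[:,:,::-1])
E
```

```text
18.65 q [-0.4857, 0.4692, -0.5625, 2.2067, 1.503, 0.7787, -0.6562] [0.5377 0.3324 0.0686] [-3.1123  0.6619 -3.1224] [ 0.2  0.4 -1.5] {'lean': np.float64(37.96), 'az': np.float64(-1.63), 'jaw': array([-0.0012,  0.9997, -0.0231]), 'jawaz': np.float64(90.07)}
[.54,.335,.045] [0.0127 0.0031 0.02  ]
[.54,.335,.018] [0.0293 0.0037 0.0413]
```

View pics/w8.png

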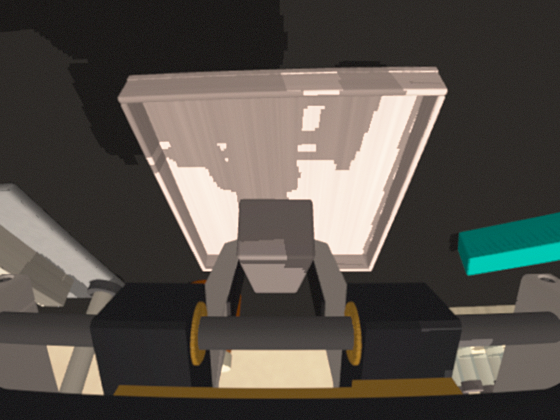

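Emit:
servo_tool:
  translation:
    - [0.008,0.002,0.011]
    - [0.013,0.003,0.02]
    - [0.018,0.003,0.027]
    - [0.022,0.003,0.033]
    - [0.026,0.003,0.038]
    - [0.029,0.003,0.041]
    - [0.029,0.003,0.041]
  spin: [0,0,0,0,0,0,0]
  fingers: [-1,-1,-1,-1,-1,-1,-1]

```text
time_s: 19.4
ee_pos: [0.5417, 0.3362, 0.0224]
tcp_rot: [-3.117, 0.666, -3.125]
force: [1.0, 0.6, -0.7]
finger_gap: 0.0357
```

```bash
python3 st.py; python3 - <<'E'
from plant import ctrl
from h import *
im=ctrl.read_camera("wrist"); cv2.imwrite("pics/w9.png",im[180:330,200:350,::-1].repeat(4,0).repeat(4,1))
E
```

```text
19.4 q [-0.5074, 0.5707, -0.5403, 2.2101, 1.642, 0.8033, -0.7978] [0.5417 0.3362 0.0224] [-3.1168  0.6664 -3.1251] [ 1.   0.6 -0.7] {'lean': np.float64(38.2), 'az': np.float64(-1.36), 'jaw': array([-0.0011,  0.9998, -0.0195]), 'jawaz': np.float64(90.06)}
```

View pics/w9.png

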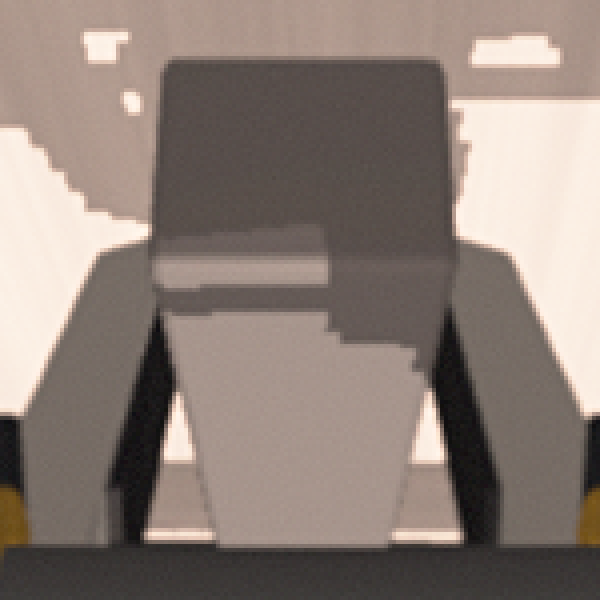

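```bash
cat >> h.py <<'E'
def barfit(ctrl,front,edges,s,x0=None):
    "front: FBL,FBR,FTL,FTR px; edges: points on top-left edge and on top-right edge"
    from scipy.optimize import least_squares
    w=cal(ctrl,'wrist'); l=.065; F=np.diag([1,-1,-1,1.])
    ob=np.array([[-l,-.018,0],[-l,.018,0],[-l,-.018,.03],[-l,.018,.03]])
    def f(v):
        P=lambda o:cv2.projectPoints(np.asarray(o,float),v[:3],v[3:6],K(w),w['D'])[0].reshape(-1,2)
        r=(P(ob)-front).ravel(); e=P([[v[6],-.018,.03],[v[7],.018,.03]])-edges
        return np.r_[r,e.ravel()]
    T0=np.array([[-.59,0,-.81,0],[0,1,0,0],[.81,0,-.59,.02],[0,0,0,1.]]) if x0 is None else x0
    C=np.linalg.inv(F)@np.linalg.inv(w['tool_from_camera'])@T0
    v0=np.r_[cv2.Rodrigues(C[:3,:3])[0].ravel(),C[:3,3],.03,.03]
    q=least_squares(f,v0); M=np.eye(4); M[:3,:3]=cv2.Rodrigues(q.x[:3])[0]; M[:3,3]=q.x[3:6]
    B=w['tool_from_camera']@F@M; return B,pose(s)@B,q
E
python3 - <<'E'
from plant import ctrl
from h import *
np.set_printoptions(precision=4,suppress=True)
s=ctrl.read_state(); c=lambda l:np.array([(200+a/4,180+b/4) for a,b in l])
B,W,q=barfit(ctrl,c([(162,60),(444,60),(153,268),(456,268)]),c([(217,545),(388,545)]),s)
print(W,q.x[6:],q.fun.round(1))
E
```

```text
[[ 0.9962 -0.0004  0.0873  0.5641]
 [-0.0016  0.9997  0.0227  0.336 ]
 [-0.0873 -0.0227  0.9959  0.0073]
 [ 0.      0.      0.      1.    ]] [0.0702 0.0706] [ 0.8 -0.1 -0.6 -0.3 -0.4  0.3  0.2  0.1 -0.1  0.   0.   0. ]
```

Emit:
servo_tool:
  translation:
    - [0.002,0,0.002]
    - [0.003,0,0.004]
    - [0.003,0,0.004]
  spin: [0,0,0]
  fingers: [-1,-1,-1]

```text
time_s: 19.75
ee_pos: [0.5419, 0.3362, 0.0176]
tcp_rot: [-3.117, 0.667, -3.125]
force: [-0.7, 0.1, 1.5]
finger_gap: 0.0357
```

```bash
python3 st.py; python3 - <<'E'
from plant import ctrl
from h import *
im=ctrl.read_camera("wrist"); cv2.imwrite("pics/w10.png",im[180:330,200:350,::-1].repeat(4,0).repeat(4,1))
E
```

```text
19.75 q [-0.5088, 0.5809, -0.5383, 2.2108, 1.6556, 0.8061, -0.8115] [0.5419 0.3362 0.0176] [-3.117   0.6665 -3.1253] [-0.7  0.1  1.5] {'lean': np.float64(38.21), 'az': np.float64(-1.34), 'jaw': array([-0.0011,  0.9998, -0.0193]), 'jawaz': np.float64(90.06)}
```

View pics/w10.png

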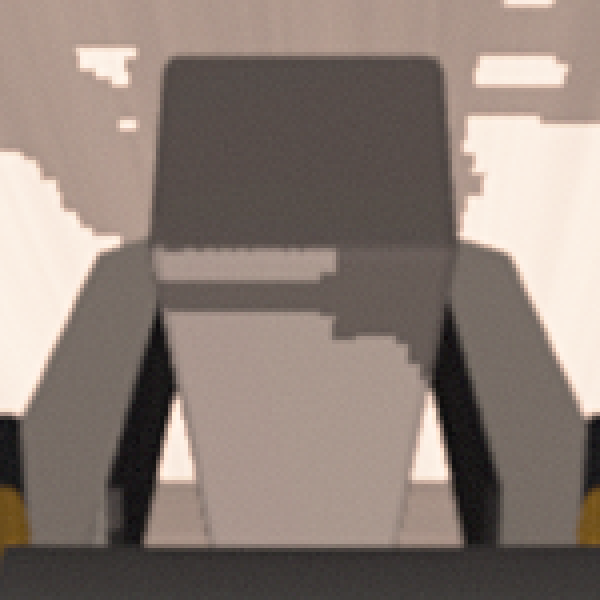

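Emit:
servo_tool:
  translation:
    - [0.001,0,0.001]
    - [0.001,0,0.001]
    - [0.001,0,0.001]
    - [0,0,-0.03]
    - [0,0,-0.07]
    - [0,0,-0.11]
    - [0,0,-0.15]
  spin: [0,0,0,0,0,0,0]
  fingers: [-0.1,0.2,0.4,0.5,0.5,0.5,0.5]

```text
time_s: 20.5
ee_pos: [0.4479, 0.3381, 0.1364]
tcp_rot: [-3.117, 0.666, -3.125]
force: [0.6, -0.8, 0.4]
finger_gap: 0.0704
```

```bash
python3 st.py; python3 - <<'E'
from plant import ctrl
from h import *
im=ctrl.read_camera("wrist"); cv2.imwrite("pics/w11.png",im[:,:,::-1])
E
```

```text
20.5 q [-0.5463, 0.2758, -0.6729, 2.2764, 1.243, 0.8422, -0.5744] [0.4479 0.3381 0.1364] [-3.1167  0.666  -3.1251] [ 0.6 -0.8  0.4] {'lean': np.float64(38.18), 'az': np.float64(-1.36), 'jaw': array([-0.0011,  0.9998, -0.0195]), 'jawaz': np.float64(90.06)}
```

View pics/w11.png

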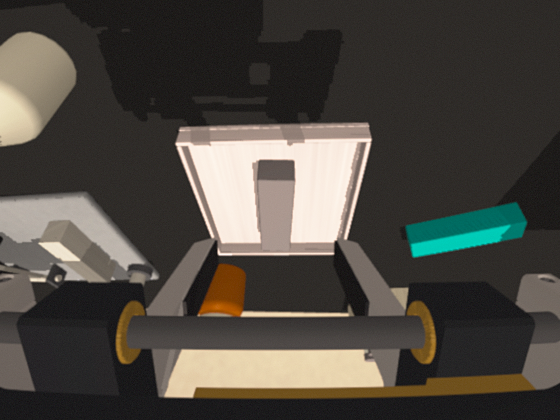

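```bash
cat > plan5.py <<'E'
from plan2 import *
def seqrun(a):
    start,d,n=a; q=q0
    for t,k in start: q=go(q,t,k)
    o=[ln(q)]
    for k in range(5):
        q=go(q,FK(q)[:3,3]+np.array(d)/np.linalg.norm(d)*.4,n); o.append(ln(q)[1:])
    return start[-1],d,n,o,FK(q)[:3,3].round(2),q.round(2)
if __name__=="__main__":
    A=[[((.55,.1,.35),6),((.5,-.25,.3),8),(p,6)] for p in ((.4,-.35,.25),(.3,-.45,.3),(.2,-.5,.3),(.45,-.3,.4))]
    ds=[(-.7,.7,0),(0,1,0),(-.5,1,-.5),(-.5,1,.5),(0,1,-1),(-1,.3,0)]
    with Pool(4) as p:
        for r in p.imap(seqrun,[(a,d,2) for a in A for d in ds]): print(*r)
E
python3 plan5.py
```

```text
((0.4, -0.35, 0.25), 6) (-0.7, 0.7, 0) 2 [([0.4, -0.35, 0.25], 38.3, -1.0), (38.5, -0.8), (38.5, -0.8), (38.3, -0.7), (37.5, -0.3), (36.5, 0.5)] [ 0.28 -0.21  0.28] [ 0.66 -0.5   0.2   2.46 -0.53  0.81  2.73]
((0.4, -0.35, 0.25), 6) (0, 1, 0) 2 [([0.4, -0.35, 0.25], 38.3, -1.0), (38.4, -0.9), (38.3, -0.9), (38.3, -0.8), (38.3, -0.8), (38.3, -0.8)] [0.42 0.02 0.29] [ 0.34 -0.49 -0.49  2.45 -0.22  0.47  1.56]
((0.4, -0.35, 0.25), 6) (-0.5, 1, -0.5) 2 [([0.4, -0.35, 0.25], 38.3, -1.0), (38.1, -0.7), (37.5, 0.2), (37.0, 0.3), (36.6, 0.4), (36.2, 0.8)] [ 0.33 -0.19  0.27] [ 0.72 -0.42  0.    2.46 -0.65  0.71  2.72]
((0.4, -0.35, 0.25), 6) (-0.5, 1, 0.5) 2 [([0.4, -0.35, 0.25], 38.3, -1.0), (38.6, -0.8), (38.8, -0.9), (39.0, -1.2), (38.9, -1.5), (38.6, -1.2)] [ 0.32 -0.2   0.35] [ 0.81 -0.5   0.01  2.35 -0.61  0.89  2.69]
((0.4, -0.35, 0.25), 6) (0, 1, -1) 2 [([0.4, -0.35, 0.25], 38.3, -1.0), (38.2, -0.8), (37.6, 0.1), (36.8, 0.8), (36.1, 1.3), (35.4, 1.7)] [ 0.52 -0.14  0.16] [-1.17 -0.27  1.37  2.46  0.61  0.16  1.29]
((0.4, -0.35, 0.25), 6) (-1, 0.3, 0) 2 [([0.4, -0.35, 0.25], 38.3, -1.
[... 3141 characters left out ...]
0.2), (37.8, 0.8)] [ 0.4  -0.08  0.29] [ 0.77 -0.5  -0.41  2.46 -0.74  0.62  2.43]
((0.45, -0.3, 0.4), 6) (-0.5, 1, 0.5) 2 [([0.45, -0.3, 0.4], 38.3, -1.0), (38.5, -0.9), (38.7, -1.1), (38.7, -1.4), (38.5, -1.5), (38.0, -0.6)] [ 0.38 -0.16  0.52] [ 0.88 -0.5  -0.2   2.   -0.54  1.14  2.36]
((0.45, -0.3, 0.4), 6) (0, 1, -1) 2 [([0.45, -0.3, 0.4], 38.3, -1.0), (38.3, -1.0), (38.3, -1.0), (38.0, -1.1), (37.9, -1.8), (37.5, -2.1)] [ 0.49 -0.06  0.21] [ 0.49 -0.16 -0.49  2.46 -0.25  0.17  1.8 ]
((0.45, -0.3, 0.4), 6) (-1, 0.3, 0) 2 [([0.45, -0.3, 0.4], 38.3, -1.0), (38.3, -0.9), (38.2, -0.9), (37.9, -1.0), (37.5, -0.9), (36.6, -0.2)] [ 0.23 -0.27  0.41] [ 0.73 -0.5   0.32  2.17 -0.43  1.14  2.73]
```

```bash
cat > plan6.py <<'E'
from plan2 import *
def seqrun(a):
    start,d,n=a; q=q0; o=[]
    for t,k in start: q=go(q,t,k); o.append(ln(q))
    for k in range(4):
        q=go(q,FK(q)[:3,3]+np.array(d)/np.linalg.norm(d)*.4,n); o.append(ln(q)[1:])
    return start[-1],d,n,o,FK(q)[:3,3].round(2),q.round(2)
if __name__=="__main__":
    A=[[(p,16)] for p in ((.28,.53,.8),(.4,.5,.7),(.2,.6,.7),(.4,.4,.8))]
    ds=[(0,.4,1),(0,1,.5),(-.5,.5,.7),(-.5,1,0)]
    with Pool(4) as p:
        for r in p.imap(seqrun,[(a,d,2) for a in A for d in ds]): print(*r)
E
python3 plan6.py
```

```text
((0.28, 0.53, 0.8), 16) (0, 0.4, 1) 2 [([0.286, 0.528, 0.784], 38.1, -1.3), (37.0, -2.7), (35.3, -4.5), (33.7, -6.2), (32.9, -6.7)] [0.34 0.55 0.81] [-1.73  0.46  0.89  0.49  0.16  2.05  0.7 ]
((0.28, 0.53, 0.8), 16) (0, 1, 0.5) 2 [([0.286, 0.528, 0.784], 38.1, -1.3), (37.1, -2.1), (35.6, -3.5), (34.5, -4.2), (34.4, -3.5)] [0.33 0.64 0.78] [-1.65  0.6   0.89  0.34  0.05  2.05  0.64]
((0.28, 0.53, 0.8), 16) (-0.5, 0.5, 0.7) 2 [([0.286, 0.528, 0.784], 38.1, -1.3), (37.2, -2.6), (35.9, -4.5), (34.4, -6.5), (33.5, -7.7)] [0.29 0.58 0.79] [-1.86  0.46  0.89  0.55  0.21  2.05  0.61]
((0.28, 0.53, 0.8), 16) (-0.5, 1, 0) 2 [([0.286, 0.528, 0.784], 38.1, -1.3), (37.8, -1.6), (37.2, -2.1), (36.6, -2.7), (36.5, -2.3)] [0.22 0.71 0.74] [-1.84  0.66  0.88  0.36  0.1   2.05  0.48]
((0.4, 0.5, 0.7), 16) (0, 0.4, 1) 2 [([0.4, 0.5, 0.7], 38.3, -0.9), (38.5, -0.7), (37.5, -1.6), (35.9, -3.1), (34.7, -3.9)] [0.44 0.55 0.82] [-1.34  0.47  0.19  0.36  0.55  2.04  0.7 ]
((0.4, 0.5, 0.7), 16) (0, 1, 0.5) 2 [([0.4, 0.5, 0.7], 38.3, -0.9), (38.4, -0.8), (37.6, -1.4), (37.0, -1.8), (37.6, -0.7)] [0.41 0.7  0.
[... 1215 characters left out ...]
.4, 0.8], 38.3, -0.9), (38.1, -0.9), (37.1, -1.3), (35.5, -2.0), (34.1, -2.5)] [0.45 0.43 0.87] [-1.33  0.31  0.32  0.45  0.48  2.04  0.82]
((0.4, 0.4, 0.8), 16) (0, 1, 0.5) 2 [([0.4, 0.4, 0.8], 38.3, -0.9), (38.2, -0.7), (37.3, -0.9), (35.9, -1.6), (35.0, -1.8)] [0.44 0.54 0.84] [-1.34  0.46  0.24  0.33  0.51  2.05  0.73]
((0.4, 0.4, 0.8), 16) (-0.5, 0.5, 0.7) 2 [([0.4, 0.4, 0.8], 38.3, -0.9), (38.2, -1.0), (37.7, -1.4), (36.8, -2.2), (35.5, -3.4)] [0.37 0.47 0.85] [-1.52  0.25  0.27  0.61  0.61  2.04  0.66]
((0.4, 0.4, 0.8), 16) (-0.5, 1, 0) 2 [([0.4, 0.4, 0.8], 38.3, -0.9), (38.3, -0.9), (38.0, -1.0), (37.6, -1.2), (37.0, -1.7)] [0.31 0.62 0.78] [-1.55  0.43  0.03  0.51  0.73  2.05  0.45]
```

```bash
python3 st.py [.55,.1,.35]; cat > plan7.py <<'E'
from plan2 import *
import sys
def chain(seq):
    q=q0; o=[]
    for t,k in seq:
        if len(t)==4: q=go(q,FK(q)[:3,3]+np.array(t[:3])/np.linalg.norm(t[:3])*.4,k)
        else: q=go(q,t,k)
        o.append((t,ln(q),q.round(2).tolist()))
    return o
if __name__=="__main__":
    for s in eval(sys.argv[1]):
        print('--'); [print(*x) for x in chain(s)]
E
python3 plan7.py "[[((.55,.1,.35),6),((.5,-.25,.3),8),((.3,-.45,.3),6)]+[((0,1,-1,0),2)]*5+[((.5,-.32,.2),5),((.53,-.32,.03),4),((.5,-.32,.2),4),((.52,.05,.25),9),((.63,.065,.06),6)]]"
```

```text
20.55 q [-0.5474, 0.2666, -0.6784, 2.2758, 1.2349, 0.8434, -0.5691] [0.4455 0.3405 0.1409] [-3.1208  0.669  -3.1241] [-3.3  5.8  6.2] {'lean': np.float64(38.34), 'az': np.float64(-0.92), 'jaw': array([-0.0046,  0.9999, -0.0163]), 'jawaz': np.float64(90.26)}
[.55,.1,.35] [-0.2083 -0.2444 -0.0968]
--
(0.55, 0.1, 0.35) ([0.533, 0.139, 0.315], 38.3, -1.0) [-0.21, -0.17, -0.36, 2.22, 0.55, 0.58, 0.61]
(0.5, -0.25, 0.3) ([0.501, -0.24, 0.301], 38.3, -1.0) [-0.51, -0.35, 0.85, 2.26, 0.06, 0.49, 1.94]
(0.3, -0.45, 0.3) ([0.3, -0.45, 0.3], 38.3, -1.0) [-0.33, -0.5, 1.29, 2.11, -0.1, 0.79, 2.66]
(0, 1, -1, 0) ([0.3, -0.379, 0.229], 38.3, -1.0) [-0.27, -0.5, 1.23, 2.32, -0.14, 0.61, 2.68]
(0, 1, -1, 0) ([0.305, -0.33, 0.171], 38.1, -0.2) [-0.34, -0.49, 1.28, 2.46, -0.17, 0.44, 2.72]
(0, 1, -1, 0) ([0.324, -0.327, 0.155], 37.5, 0.9) [-0.48, -0.5, 1.37, 2.46, -0.11, 0.4, 2.65]
(0, 1, -1, 0) ([0.344, -0.315, 0.153], 36.9, 2.0) [-0.55, -0.5, 1.37, 2.46, -0.04, 0.37, 2.53]
(0, 1, -1, 0) ([0.367, -0.299, 0.151], 36.2, 3.0) [-0.63, -0.5, 1.37, 2.46, 0.05, 0.35, 2.37]
(0.5, -0.32, 0.2) ([0.487, -0.305, 0.217], 36.2, 2.5) [-0.91, -0.5, 1.37, 2.26, 0.32, 0.45, 1.91]
(0.53, -0.32, 0.03) ([0.465, -0.259, 0.166], 36.1, 1.7) [-0.93, -0.5, 1.37, 2.41, 0.54, 0.31, 1.67]
(0.5, -0.32, 0.2) ([0.489, -0.307, 0.216], 36.1, 1.2) [-0.92, -0.5, 1.37, 2.27, 0.37, 0.44, 1.87]
(0.52, 0.05, 0.25) ([0.52, 0.05, 0.25], 36.1, 1.2) [-0.4, -0.19, 0.04, 2.37, 0.54, 0.41, 0.79]
(0.63, 0.065, 0.06) ([0.609, 0.056, 0.11], 36.1, -0.4) [-0.22, 0.24, -0.09, 2.34, 1.76, 0.21, -0.42]
```

```bash
cat > gik.py <<'E'
from sim2 import *
def mk(p,l,a,jawaz):
    z=R.from_euler('z',a,degrees=True).apply([np.sin(np.radians(l)),0,-np.cos(np.radians(l))])
    y=np.array([np.cos(np.radians(jawaz)),np.sin(np.radians(jawaz)),0]); y[2]=-(y[:2]@z[:2])/z[2]; y/=np.linalg.norm(y)
    M=np.eye(4); M[:3,:3]=np.c_[np.cross(y,z),y,z]; M[:3,3]=p; return M
def sols(D,n=60,seed=0):
    rng=np.random.default_rng(seed); out=[]
    for _ in range(n):
        x0=rng.uniform(LO+.01,HI-.01)
        f=least_squares(lambda x:err(D,FK(x)),x0,bounds=(LO,HI),max_nfev=60)
        if f.cost<1e-8: out.append(f.x)
    return np.array(out)
if __name__=="__main__":
    for nm,D in (('next',mk((.53,-.325,.01),38,-1,91)),('next lift',mk((.53,-.325,.1),38,-1,91)),('anvil',mk((.635,.066,.055),38,-1,96)),('pedal',mk((.64,-.05,.06),38,-1,90))):
        s=sols(D); print(nm,len(s)); print(s[np.argsort(s[:,4])].round(2)[::max(1,len(s)//10)])
E
python3 gik.py
```

```text
next 20
[[ 1.63  0.94 -1.22  2.23  1.83  0.4   0.72]
 [ 1.52  0.8  -1.05  2.23  2.01  0.23  0.45]
 [ 1.51  0.79 -1.03  2.23  2.05  0.22  0.41]
 [ 1.51  0.78 -1.02  2.23  2.07  0.21  0.39]
 [ 1.48  0.75 -0.98  2.24  2.16  0.18  0.28]
 [ 1.18  0.59 -0.6   2.25  3.79  0.16 -1.47]
 [ 1.17  0.59 -0.59  2.25  3.81  0.17 -1.49]
 [ 1.13  0.58 -0.54  2.25  3.9   0.19 -1.6 ]
 [ 0.85  0.53 -0.22  2.27  4.16  0.33 -1.92]
 [ 0.85  0.53 -0.22  2.27  4.16  0.34 -1.92]]
next lift 12
[[ 1.6   0.59 -1.13  2.21  0.99  0.16  1.35]
 [ 1.6   0.59 -1.13  2.21  0.99  0.16  1.35]
 [ 1.6   0.59 -1.13  2.21  0.99  0.16  1.35]
 [ 1.6   0.6  -1.14  2.21  1.    0.16  1.34]
 [ 1.62  0.61 -1.16  2.21  1.06  0.18  1.29]
 [ 1.62  0.61 -1.16  2.21  1.06  0.18  1.29]
 [ 1.63  0.62 -1.18  2.21  1.09  0.19  1.26]
 [ 1.63  0.63 -1.18  2.21  1.1   0.2   1.25]
 [ 1.64  0.64 -1.2   2.21  1.12  0.21  1.24]
 [ 1.64  0.64 -1.2   2.21  1.13  0.21  1.23]
 [ 1.66  0.66 -1.22  2.21  1.17  0.23  1.2 ]
 [ 1.66  0.66 -1.22  2.21  1.17  0.23  1.2 ]]
anvil 19
[[ 0.68  0.76 -1.23  2.28  1.9   0.86 -0.13]
 [ 0.66  0.74 -1.2   2.28  1.91  
[... 807 characters left out ...]
 2.27  1.94  0.66 -0.09]
 [ 0.91  0.68 -1.15  2.27  1.96  0.61 -0.13]
 [ 0.91  0.68 -1.14  2.27  1.96  0.61 -0.13]
 [ 0.89  0.66 -1.11  2.28  1.97  0.58 -0.16]
 [ 0.77  0.57 -0.96  2.28  2.03  0.48 -0.28]
 [ 0.77  0.56 -0.95  2.28  2.04  0.47 -0.29]
 [ 0.76  0.56 -0.94  2.28  2.04  0.47 -0.29]
 [ 0.72  0.54 -0.89  2.28  2.07  0.44 -0.34]
 [ 0.61  0.49 -0.75  2.29  2.15  0.38 -0.47]
 [ 0.59  0.48 -0.72  2.29  2.17  0.37 -0.49]
 [ 0.53  0.46 -0.66  2.29  2.22  0.34 -0.55]
 [ 0.47  0.44 -0.58  2.29  2.28  0.32 -0.63]
 [ 0.31  0.41 -0.39  2.3   2.47  0.27 -0.86]
 [ 0.3   0.41 -0.39  2.3   2.48  0.27 -0.87]
 [ 0.18  0.4  -0.25  2.31  2.63  0.25 -1.05]
 [ 0.17  0.39 -0.24  2.31  2.66  0.25 -1.07]]
```

```bash
python3 plan7.py "[[((.55,.12,.14),6),((.56,-.1,.12),6),((.58,-.3,.1),6),((.53,-.325,.1),2),((.53,-.325,.01),3)],[((.55,.12,.1),6),((.56,-.1,.1),6),((.6,-.3,.12),6),((.53,-.325,.1),3),((.53,-.325,.01),3)],[((.57,.12,.2),6),((.6,-.1,.3),6),((.68,-.3,.3),6),((.6,-.325,.12),4),((.53,-.325,.01),3)]]"
```

```text
--
(0.55, 0.12, 0.14) ([0.55, 0.12, 0.14], 38.3, -0.9) [-0.15, 0.14, -0.41, 2.41, 1.54, 0.39, -0.38]
(0.56, -0.1, 0.12) ([0.56, -0.066, 0.118], 38.2, -1.2) [0.56, 0.2, -0.6, 2.42, 2.33, 0.17, -0.71]
(0.58, -0.3, 0.1) ([0.574, -0.222, 0.09], 38.1, -1.7) [1.25, 0.49, -0.99, 2.28, 2.0, 0.16, 0.08]
(0.53, -0.325, 0.1) ([0.554, -0.267, 0.089], 38.0, -2.0) [1.42, 0.55, -1.07, 2.26, 1.7, 0.16, 0.5]
(0.53, -0.325, 0.01) ([0.53, -0.325, 0.01], 38.0, -2.0) [1.54, 0.82, -1.08, 2.24, 2.0, 0.27, 0.47]
--
(0.55, 0.12, 0.1) ([0.55, 0.12, 0.1], 38.3, -0.9) [-0.16, 0.23, -0.42, 2.43, 1.81, 0.44, -0.66]
(0.56, -0.1, 0.1) ([0.56, -0.096, 0.1], 38.3, -0.9) [0.61, 0.25, -0.57, 2.42, 2.69, 0.18, -0.98]
(0.6, -0.3, 0.12) ([0.586, -0.228, 0.086], 38.5, -2.2) [1.2, 0.5, -0.93, 2.27, 2.11, 0.16, -0.03]
(0.53, -0.325, 0.1) ([0.55, -0.288, 0.088], 38.3, -2.7) [1.47, 0.57, -1.08, 2.25, 1.65, 0.16, 0.6]
(0.53, -0.325, 0.01) ([0.53, -0.325, 0.01], 38.3, -2.7) [1.57, 0.85, -1.12, 2.24, 1.99, 0.32, 0.49]
--
(0.57, 0.12, 0.2) ([0.57, 0.12, 0.2], 38.3, -0.9) [-0.11, 0.05, -0.42, 2.32, 1.1, 0.38, 0.11]
(0.6, -0.1, 0.3) ([0.592, -0.043, 0.271], 38.1, -1.2) [0.01, -0.07, -0.08, 2.24, 0.16, 0.31, 1.37]
(0.68, -0.3, 0.3) ([0.675, -0.284, 0.298], 38.1, -1.2) [0.22, 0.17, 0.23, 1.92, -0.63, 0.51, 2.49]
(0.6, -0.325, 0.12) ([0.634, -0.308, 0.194], 37.2, -1.6) [0.7, 0.27, -0.23, 2.03, -0.73, 0.33, 2.71]
(0.53, -0.325, 0.01) ([0.589, -0.324, 0.122], 36.5, -1.1) [1.09, 0.4, -0.61, 2.11, -0.6, 0.17, 2.73]
```

```bash
python3 st.py [.55,.12,.14] [.56,-.08,.12]
```

```text
20.55 q [-0.5474, 0.2666, -0.6784, 2.2758, 1.2349, 0.8434, -0.5691] [0.4455 0.3405 0.1409] [-3.1208  0.669  -3.1241] [-3.3  5.8  6.2] {'lean': np.float64(38.34), 'az': np.float64(-0.92), 'jaw': array([-0.0046,  0.9999, -0.0163]), 'jawaz': np.float64(90.26)}
[.55,.12,.14] [-0.0784 -0.221   0.0677]
[.56,-.08,.12] [-0.0711 -0.4207  0.0916]
```

Emit:
servo_tool:
  translation:
    - [-0.078,-0.22,0.068]
    - [-0.078,-0.22,0.068]
    - [-0.078,-0.22,0.068]
    - [-0.078,-0.22,0.068]
    - [-0.078,-0.22,0.068]
    - [-0.071,-0.32,0.08]
    - [-0.071,-0.32,0.08]
    - [-0.071,-0.42,0.091]
  spin: [0,0,0,0,0,0,0,0]
  fingers: [0.5,0.5,0.5,0.5,0.5,0.5,0.5,0.5]

```text
time_s: 21.35
ee_pos: [0.5578, -0.0112, 0.1212]
tcp_rot: [-3.117, 0.668, -3.126]
force: [2.1, 0.8, 1.1]
finger_gap: 0.0701
```

```bash
python3 st.py [.56,-.08,.12] [.58,-.25,.1];  python3 plan7.py "[[((.56,-.1,.12),4),((.57,-.25,.1),5),((.53,-.325,.08),3),((.53,-.325,.01),3)],[((.58,-.25,.1),8),((.53,-.325,.08),3),((.53,-.325,.01),3)]]"
```

```text
21.35 q [0.2003, 0.1562, -0.3973, 2.4539, 2.1458, 0.2165, -0.6884] [ 0.5578 -0.0112  0.1212] [-3.1169  0.6678 -3.1259] [2.1 0.8 1.1] {'lean': np.float64(38.28), 'az': np.float64(-1.38), 'jaw': array([-4.000e-04,  9.998e-01, -1.940e-02]), 'jawaz': np.float64(90.02)}
[.56,-.08,.12] [-0.0001 -0.0688  0.0034]
[.58,-.25,.1] [-0.0013 -0.2384  0.034 ]
--
(0.56, -0.1, 0.12) ([0.56, -0.093, 0.115], 38.3, -1.5) [0.73, 0.23, -0.7, 2.41, 2.41, 0.16, -0.71]
(0.57, -0.25, 0.1) ([0.569, -0.225, 0.092], 38.3, -2.0) [1.28, 0.49, -1.0, 2.29, 2.01, 0.16, 0.07]
(0.53, -0.325, 0.08) ([0.537, -0.306, 0.078], 38.2, -2.3) [1.53, 0.61, -1.1, 2.24, 1.6, 0.16, 0.7]
(0.53, -0.325, 0.01) ([0.53, -0.325, 0.01], 38.2, -2.3) [1.58, 0.87, -1.15, 2.24, 1.95, 0.33, 0.54]
--
(0.58, -0.25, 0.1) ([0.576, -0.211, 0.087], 38.3, -2.0) [1.18, 0.47, -0.93, 2.3, 2.19, 0.16, -0.15]
(0.53, -0.325, 0.08) ([0.544, -0.289, 0.076], 38.2, -2.3) [1.47, 0.59, -1.07, 2.26, 1.78, 0.16, 0.48]
(0.53, -0.325, 0.01) ([0.53, -0.325, 0.01], 38.2, -2.3) [1.55, 0.83, -1.09, 2.24, 2.01, 0.28, 0.46]
```

Emit:
servo_tool:
  translation:
    - [0,-0.05,0.01]
    - [0,-0.1,0.02]
    - [0,-0.15,0.03]
    - [0,-0.2,0.035]
    - [0,-0.23,0.035]
    - [0,-0.24,0.035]
    - [0,-0.24,0.035]
    - [0,-0.24,0.035]
  spin: [0,0,0,0,0,0,0,0]
  fingers: [0.5,0.5,0.5,0.5,0.5,0.5,0.5,0.5]

```text
time_s: 22.15
ee_pos: [0.5781, -0.2034, 0.0964]
tcp_rot: [-3.114, 0.662, -3.124]
force: [0.1, -0.5, -0.9]
finger_gap: 0.0705
```

```bash
python3 st.py; python3 - <<'E'
from plant import ctrl
from h import *
import pickle
s=ctrl.read_state(); im=ctrl.read_camera("wrist"); cv2.imwrite("pics/w12.png",im[:,:,::-1]); pickle.dump(s,open('w12.pkl','wb'))
E
```

```text
22.15 q [1.2009, 0.4545, -0.9779, 2.2966, 2.0033, 0.1631, 0.0171] [ 0.5781 -0.2034  0.0964] [-3.1143  0.662  -3.1243] [ 0.1 -0.5 -0.9] {'lean': np.float64(37.96), 'az': np.float64(-1.55), 'jaw': array([-5.000e-04,  9.998e-01, -2.150e-02]), 'jawaz': np.float64(90.03)}
```

View pics/w12.png

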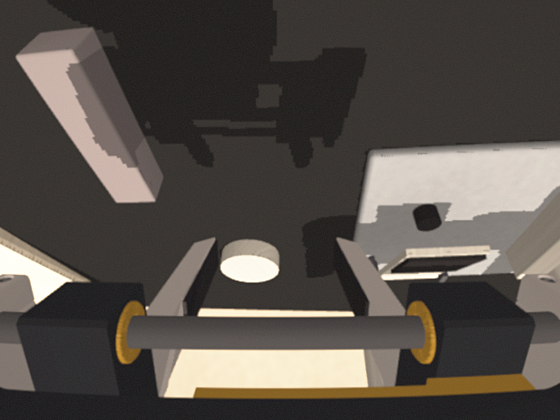

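```bash
python3 - <<'E'
import cv2
im=cv2.imread('pics/w12.png'); c=im[15:215,5:185]; cv2.imwrite('pics/w12c.png',cv2.resize(c,None,fx=3,fy=3,interpolation=cv2.INTER_CUBIC))
E
```

```text
(no output)
```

View pics/w12c.png

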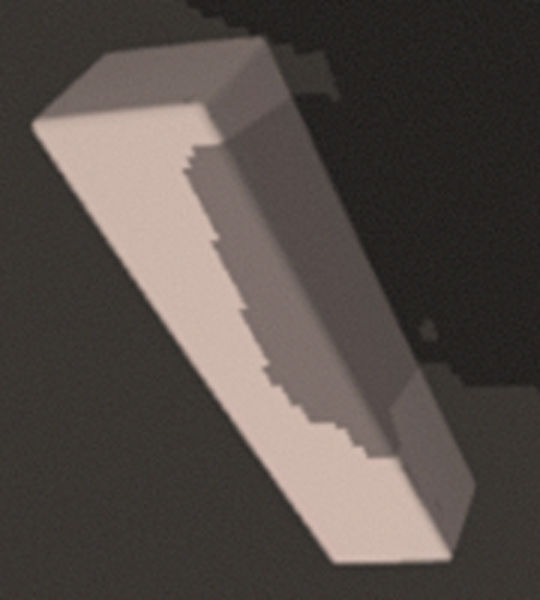

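```bash
python3 - <<'E'
from plant import ctrl
from h import *
import pickle
np.set_printoptions(precision=4,suppress=True)
s=pickle.load(open('w12.pkl','rb')); T=pose(s); w=cal(ctrl,'wrist')
c=lambda l:[(5+a/3,15+b/3) for a,b in l]
top=onz(w,c([(33,122),(203,103),(333,563),(451,559)]),.03,T); bot=onz(w,c([(105,54),(266,38),(475,485)]),0,T)
print(top,bot)
# PnP
ob=np.array([[-65,-18,30],[-65,18,30],[65,-18,30],[65,18,30],[-65,-18,0],[-65,18,0],[65,18,0.]])/1e3
px=np.array(c([(33,122),(203,103),(333,563),(451,559),(105,54),(266,38),(475,485)]))
ok,rv,tv=cv2.solvePnP(ob,px,K(w),w['D']); M=np.eye(4); M[:3,:3]=cv2.Rodrigues(rv)[0]; M[:3,3]=tv.ravel()
Wd=c2w(w,T)@np.diag([1,-1,-1,1.])@M; print(Wd, np.degrees(np.arctan2(Wd[1,0],Wd[0,0])))
print((cv2.projectPoints(ob,rv,tv,K(w),w['D'])[0].reshape(-1,2)-px).round(1))
E
```

```text
[[ 0.4879 -0.3475  0.03  ]
 [ 0.4858 -0.3129  0.03  ]
 [ 0.6175 -0.3413  0.03  ]
 [ 0.6148 -0.3059  0.03  ]] [[ 0.4888 -0.3495  0.    ]
 [ 0.4871 -0.3139  0.    ]
 [ 0.6165 -0.3068  0.    ]]
[[ 0.9976 -0.066  -0.0206  0.5546]
 [ 0.0663  0.9977  0.0135 -0.3301]
 [ 0.0197 -0.0148  0.9997 -0.0032]
 [ 0.      0.      0.      1.    ]] 3.8039085491571436
[[-0.6  0.6]
 [ 0.1 -0.1]
 [-0.5  0.3]
 [-0.   0. ]
 [ 0.9  0.5]
 [ 0.  -0.8]
 [ 0.  -0.5]]
```

```bash
python3 st.py [.5335,-.329,.07] [.5335,-.329,.0077];  python3 plan7.py "[[((.5335,-.329,.07),4),((.5335,-.329,.0077),3)]]"
```

```text
22.2 q [1.2073, 0.4581, -0.9774, 2.2935, 1.992, 0.1641, 0.0385] [ 0.5778 -0.2083  0.0958] [-3.1085  0.6611 -3.1213] [-1.9 -7.  -1.2] {'lean': np.float64(37.92), 'az': np.float64(-1.93), 'jaw': array([ 1.000e-04,  9.997e-01, -2.610e-02]), 'jawaz': np.float64(90.0)}
[.5335,-.329,.07] [ 0.0527 -0.12   -0.0043]
[.5335,-.329,.0077] [ 0.091  -0.1184  0.0448]
--
(0.5335, -0.329, 0.07) ([0.534, -0.328, 0.069], 38.0, -2.0) [1.55, 0.65, -1.08, 2.22, 1.5, 0.16, 0.86]
(0.5335, -0.329, 0.0077) ([0.534, -0.329, 0.008], 38.0, -2.0) [1.58, 0.88, -1.15, 2.23, 1.91, 0.34, 0.59]
```

Emit:
servo_tool:
  translation:
    - [0.02,-0.05,0]
    - [0.04,-0.1,0]
    - [0.053,-0.12,-0.004]
    - [0.053,-0.12,-0.004]
    - [0.053,-0.12,-0.004]
  spin: [0,0,0,0,0]
  fingers: [0.5,0.5,0.5,0.5,0.5]

```text
time_s: 22.7
ee_pos: [0.5317, -0.3268, 0.068]
tcp_rot: [-3.114, 0.66, -3.128]
force: [-0.3, -0.3, 0.5]
finger_gap: 0.0708
```

```bash
python3 st.py [.5335,-.329,.0077]; python3 - <<'E'
from plant import ctrl
from h import *
import pickle
s=ctrl.read_state(); im=ctrl.read_camera("wrist"); cv2.imwrite("pics/w13.png",im[:,:,::-1]); pickle.dump(s,open('w13.pkl','wb'))
E
```

```text
22.7 q [1.5558, 0.654, -1.09, 2.224, 1.496, 0.1638, 0.8577] [ 0.5317 -0.3268  0.068 ] [-3.114   0.66   -3.1283] [-0.3 -0.3  0.5] {'lean': np.float64(37.85), 'az': np.float64(-1.82), 'jaw': array([ 0.0036,  0.9998, -0.0218]), 'jawaz': np.float64(89.79)}
[.5335,-.329,.0077] [ 0.0356 -0.0009  0.0487]
```

View pics/w13.png

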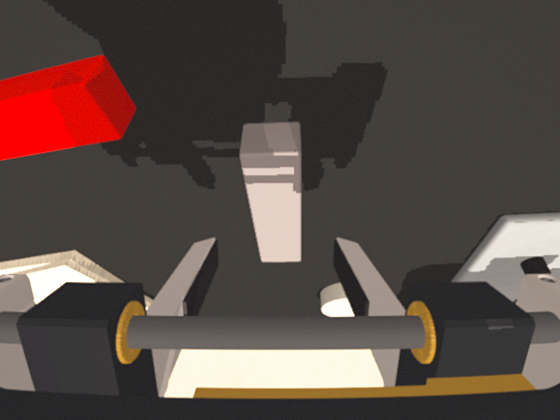

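Emit:
servo_tool:
  translation:
    - [0.012,0,0.016]
    - [0.024,0,0.032]
    - [0.033,-0.001,0.045]
    - [0.036,-0.001,0.049]
    - [0.036,-0.001,0.049]
  spin: [0,0,0,0,0]
  fingers: [0.5,0.5,0.5,0.5,0.5]

```text
time_s: 23.25
ee_pos: [0.5362, -0.3236, 0.0087]
tcp_rot: [-3.116, 0.662, -3.124]
force: [-0.9, -0.3, 0.3]
finger_gap: 0.0703
```

```bash
python3 st.py [.5335,-.329,.0077]; python3 - <<'E'
from plant import ctrl
from h import *
import pickle
s=ctrl.read_state(); im=ctrl.read_camera("wrist"); cv2.imwrite("pics/w14.png",im[:,:,::-1])
E
```

```text
23.25 q [1.5647, 0.865, -1.1325, 2.2313, 1.9227, 0.3179, 0.5567] [ 0.5362 -0.3236  0.0087] [-3.116   0.6617 -3.1236] [-0.9 -0.3  0.3] {'lean': np.float64(37.94), 'az': np.float64(-1.35), 'jaw': array([-0.0023,  0.9998, -0.0202]), 'jawaz': np.float64(90.13)}
[.5335,-.329,.0077] [ 0.0028 -0.0054 -0.0008]
```

View pics/w14.png

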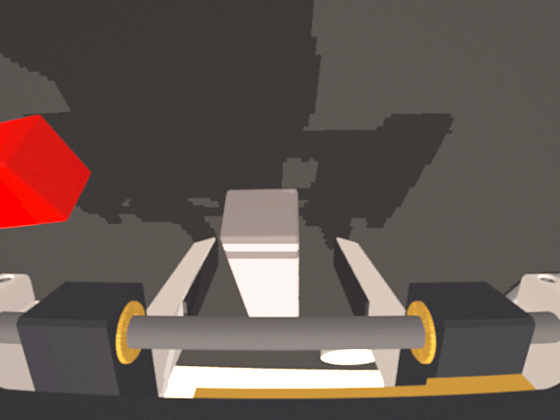

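Emit:
servo_tool:
  translation:
    - [0.002,-0.006,0]
    - [0.002,-0.006,0]
    - [0.002,-0.006,0]
    - [0.002,-0.006,0]
    - [0.002,-0.006,0]
    - [0.002,-0.006,0]
    - [0.002,-0.006,0]
    - [0.002,-0.006,0]
  spin: [-2,-2,-2,-2,-2,-2,-2,-2]
  fingers: [0.4,0.4,-1,-1,-1,-1,-1,-1]

```text
time_s: 24.1
ee_pos: [0.5344, -0.3307, 0.0079]
tcp_rot: [-3.087, 0.66, -3.079]
force: [-2.8, 0.5, 3.8]
finger_gap: 0.0368
```

```bash
python3 st.py; python3 - <<'E'
from plant import ctrl
from h import *
import pickle
s=ctrl.read_state(); im=ctrl.read_camera("wrist"); cv2.imwrite("pics/w15.png",im[180:330,200:350,::-1].repeat(4,0).repeat(4,1))
E
```

```text
24.1 q [1.5631, 0.854, -1.1115, 2.2248, 1.9239, 0.295, 0.5951] [ 0.5344 -0.3307  0.0079] [-3.0869  0.6604 -3.079 ] [-2.8  0.5  3.8] {'lean': np.float64(37.95), 'az': np.float64(-1.51), 'jaw': array([-0.029 ,  0.9986, -0.0432]), 'jawaz': np.float64(91.66)}
```

View pics/w15.png

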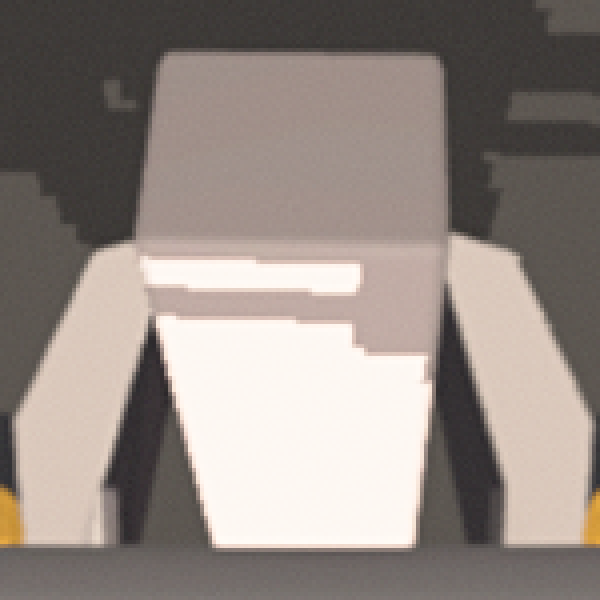

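Emit:
servo_tool:
  translation:
    - [0,0,0]
  spin: [0]
  fingers: [-1]

```text
time_s: 24.25
ee_pos: [0.5344, -0.3307, 0.0079]
tcp_rot: [-3.087, 0.66, -3.079]
force: [-2.8, 1.8, 5.0]
finger_gap: 0.0367
```

```bash
python3 - <<'E'
from plant import ctrl
from h import *
np.set_printoptions(precision=4,suppress=True)
s=ctrl.read_state(); print(s['finger_gap'],s['ee_pos'])
c=lambda l:np.array([(200+a/4,180+b/4) for a,b in l])
B,W,q=barfit(ctrl,c([(160,55),(442,55),(138,241),(447,243)]),c([(213,545),(415,545)]),s)
print(B,W,q.x[6:],q.fun.round(1))
E
python3 st.py [.5344,-.3307,.085]; python3 plan7.py "[[((.534,-.33,.085),3),((.57,-.22,.09),4),((.56,-.1,.11),4),((.55,.05,.12),5),((.57,.06,.1),3),((.635,.065,.07),4)],[((.56,-.33,.1),3),((.57,-.22,.14),4),((.56,-.1,.2),4),((.55,.05,.16),5),((.57,.06,.1),3),((.635,.065,.07),4)]]"
```

```text
0.03666635329369328 [ 0.5344 -0.3307  0.0079]
[[-0.8126  0.009  -0.5828 -0.0131]
 [ 0.0339  0.9989 -0.0317  0.0019]
 [ 0.5819 -0.0455 -0.812   0.0206]
 [ 0.      0.      0.      1.    ]] [[ 0.9972 -0.0642 -0.0389  0.5573]
 [ 0.0647  0.9979  0.0104 -0.3285]
 [ 0.0382 -0.0129  0.9992 -0.0003]
 [ 0.      0.      0.      1.    ]] [0.0302 0.0283] [ 1.  -0.5 -1.1 -0.4  0.   0.3  0.   0.4 -0.4  0.1  0.4  0. ]
24.25 q [1.5631, 0.8539, -1.1115, 2.2248, 1.9239, 0.295, 0.5952] [ 0.5344 -0.3307  0.0079] [-3.0868  0.6604 -3.0787] [-2.8  1.8  5. ] {'lean': np.float64(37.95), 'az': np.float64(-1.51), 'jaw': array([-0.0292,  0.9986, -0.0433]), 'jawaz': np.float64(91.67)}
[.5344,-.3307,.085] [-0.0473 -0.0034 -0.0607]
--
(0.534, -0.33, 0.085) ([0.534, -0.33, 0.084], 38.0, -1.5) [1.62, 0.67, -1.17, 2.2, 1.31, 0.22, 1.1]
(0.57, -0.22, 0.09) ([0.57, -0.22, 0.09], 38.0, -1.5) [1.42, 0.63, -1.23, 2.28, 1.76, 0.33, 0.43]
(0.56, -0.1, 0.11) ([0.56, -0.1, 0.11], 38.0, -1.5) [1.19, 0.43, -1.23, 2.39, 1.88, 0.36, -0.02]
(0.55, 0.05, 0.12) ([0.55, 0.05, 0.12], 38.0, -1.5) [0.77, 0.35, -1.23, 2.42, 1.73, 0.55, -0.27]
(0.57, 0.06, 0.1) ([0.57, 0.06, 0.1], 38.0, -1.5) [0.69, 0.45, -1.19, 2.39, 1.79, 0.64, -0.31]
(0.635, 0.065, 0.07) ([0.635, 0.065, 0.07], 38.0, -1.5) [0.6, 0.61, -1.1, 2.28, 1.86, 0.72, -0.27]
--
(0.56, -0.33, 0.1) ([0.557, -0.331, 0.089], 37.9, -1.9) [1.57, 0.68, -1.16, 2.17, 1.29, 0.24, 1.09]
(0.57, -0.22, 0.14) ([0.57, -0.22, 0.14], 37.9, -1.9) [1.45, 0.46, -1.23, 2.26, 1.29, 0.22, 0.81]
(0.56, -0.1, 0.2) ([0.568, -0.099, 0.197], 37.7, -2.1) [1.28, 0.13, -1.23, 2.3, 0.58, 0.16, 1.16]
(0.55, 0.05, 0.16) ([0.549, 0.03, 0.164], 36.9, -2.4) [0.8, 0.13, -1.12, 2.38, 1.33, 0.32, 0.11]
(0.57, 0.06, 0.1) ([0.57, 0.06, 0.1], 36.9, -2.4) [0.61, 0.4, -1.09, 2.38, 1.74, 0.58, -0.29]
(0.635, 0.065, 0.07) ([0.635, 0.065, 0.07], 36.9, -2.4) [0.53, 0.56, -1.01, 2.26, 1.81, 0.66, -0.26]
```

```bash
 python3 plan7.py "[[((.534,-.33,.085),3),((.55,-.22,.12),4),((.535,-.1,.14),4),((.535,.05,.14),5),((.57,.06,.1),3),((.635,.065,.07),4)],[((.534,-.33,.085),3),((.56,-.22,.12),4),((.55,-.1,.13),4),((.545,.05,.13),5),((.57,.06,.1),3),((.635,.065,.07),4)]]"; python3 st.py [.5344,-.3307,.03] [.56,-.22,.12]
```

```text
--
(0.534, -0.33, 0.085) ([0.534, -0.33, 0.084], 38.0, -1.5) [1.62, 0.67, -1.17, 2.2, 1.31, 0.22, 1.1]
(0.55, -0.22, 0.12) ([0.55, -0.22, 0.12], 38.0, -1.5) [1.46, 0.47, -1.19, 2.3, 1.52, 0.18, 0.6]
(0.535, -0.1, 0.14) ([0.535, -0.1, 0.14], 38.0, -1.5) [1.27, 0.25, -1.23, 2.41, 1.75, 0.17, 0.05]
(0.535, 0.05, 0.14) ([0.535, 0.05, 0.14], 38.0, -1.5) [0.81, 0.22, -1.23, 2.43, 1.62, 0.44, -0.21]
(0.57, 0.06, 0.1) ([0.57, 0.06, 0.1], 38.0, -1.5) [0.68, 0.44, -1.17, 2.39, 1.79, 0.63, -0.32]
(0.635, 0.065, 0.07) ([0.635, 0.065, 0.07], 38.0, -1.5) [0.59, 0.6, -1.08, 2.28, 1.86, 0.7, -0.28]
--
(0.534, -0.33, 0.085) ([0.534, -0.33, 0.084], 38.0, -1.5) [1.62, 0.67, -1.17, 2.2, 1.31, 0.22, 1.1]
(0.56, -0.22, 0.12) ([0.56, -0.22, 0.12], 38.0, -1.5) [1.43, 0.48, -1.18, 2.29, 1.52, 0.19, 0.6]
(0.55, -0.1, 0.13) ([0.55, -0.1, 0.13], 38.0, -1.5) [1.23, 0.33, -1.23, 2.39, 1.78, 0.26, 0.04]
(0.545, 0.05, 0.13) ([0.545, 0.05, 0.13], 38.0, -1.5) [0.79, 0.29, -1.23, 2.42, 1.68, 0.5, -0.24]
(0.57, 0.06, 0.1) ([0.57, 0.06, 0.1], 38.0, -1.5) [0.68, 0.45, -1.18, 2.39, 1.79, 0.64, -0.31]
(0.635, 0.065, 0.07) ([0.635, 0.065, 0.07], 38.0, -1.5) [0.59, 0.61, -1.09, 2.28, 1.86, 0.71, -0.27]
24.25 q [1.5631, 0.8539, -1.1115, 2.2248, 1.9239, 0.295, 0.5952] [ 0.5344 -0.3307  0.0079] [-3.0868  0.6604 -3.0787] [-2.8  1.8  5. ] {'lean': np.float64(37.95), 'az': np.float64(-1.51), 'jaw': array([-0.0292,  0.9986, -0.0433]), 'jawaz': np.float64(91.67)}
[.5344,-.3307,.03] [-0.0136 -0.001  -0.0174]
[.56,-.22,.12] [-0.0944  0.1049 -0.0744]
```

Emit:
servo_tool:
  translation:
    - [-0.008,-0.001,-0.01]
    - [-0.017,-0.001,-0.022]
    - [-0.032,-0.002,-0.041]
    - [-0.047,-0.003,-0.061]
    - [-0.06,0.03,-0.066]
    - [-0.08,0.07,-0.071]
    - [-0.094,0.105,-0.074]
    - [-0.094,0.105,-0.074]
  spin: [0,0,0,0,0,0,0,0]
  fingers: [-1,-1,-1,-1,-1,-1,-1,-1]

```text
time_s: 25.05
ee_pos: [0.5611, -0.2154, 0.1209]
tcp_rot: [-3.084, 0.661, -3.072]
force: [0.3, -1.6, -2.1]
finger_gap: 0.0359
```

```bash
python3 st.py [.545,-.1,.135] [.54,.05,.135]; python3 - <<'E'
from plant import ctrl
from h import *
import pickle
s=ctrl.read_state(); im=ctrl.read_camera("wrist"); cv2.imwrite("pics/w16.png",im[:,:,::-1]); cv2.imwrite("pics/w16c.png",im[180:330,200:350,::-1].repeat(4,0).repeat(4,1))
E
```

```text
25.05 q [1.4182, 0.4684, -1.1786, 2.2938, 1.5403, 0.1868, 0.5686] [ 0.5611 -0.2154  0.1209] [-3.0844  0.6614 -3.0716] [ 0.3 -1.6 -2.1] {'lean': np.float64(38.02), 'az': np.float64(-1.32), 'jaw': array([-0.0347,  0.9984, -0.0451]), 'jawaz': np.float64(91.99)}
[.545,-.1,.135] [-0.0024  0.1152 -0.0227]
[.54,.05,.135] [-0.0067  0.2651 -0.0279]
```

View pics/w16.png

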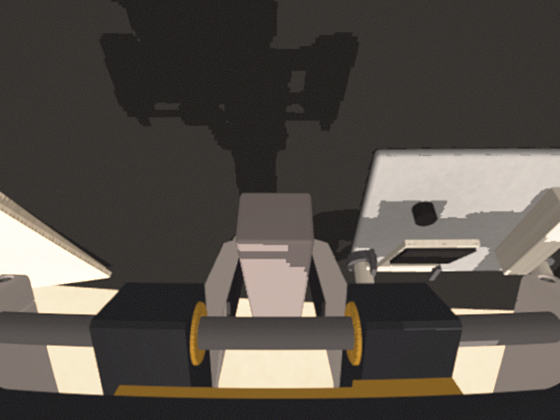

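Emit:
servo_tool:
  translation:
    - [-0.002,0.04,-0.008]
    - [-0.002,0.08,-0.016]
    - [-0.002,0.115,-0.023]
    - [-0.003,0.155,-0.024]
    - [-0.004,0.195,-0.025]
    - [-0.006,0.235,-0.027]
    - [-0.007,0.265,-0.028]
    - [-0.007,0.265,-0.028]
  spin: [0,0,0,0,0,0,0,0]
  fingers: [-1,-1,-1,-1,-1,-1,-1,-1]

```text
time_s: 25.9
ee_pos: [0.5406, 0.0492, 0.1342]
tcp_rot: [-3.088, 0.66, -3.074]
force: [1.1, -0.3, -0.9]
finger_gap: 0.036
```

```bash
python3 st.py; python3 - <<'E'
from plant import ctrl
from h import *
import pickle
s=ctrl.read_state(); im=ctrl.read_camera("wrist"); cv2.imwrite("pics/w17.png",im[:,:,::-1]); pickle.dump(s,open('w17.pkl','wb'))
c=im[40:300,130:390,::-1]; cv2.imwrite("pics/w17c.png",cv2.resize(c,None,fx=2.3,fy=2.3,interpolation=cv2.INTER_CUBIC))
E
```

```text
25.9 q [0.7683, 0.2444, -1.197, 2.4319, 1.6661, 0.4491, -0.2465] [0.5406 0.0492 0.1342] [-3.0876  0.6599 -3.0743] [ 1.1 -0.3 -0.9] {'lean': np.float64(37.92), 'az': np.float64(-1.18), 'jaw': array([-0.0342,  0.9985, -0.0427]), 'jawaz': np.float64(91.96)}
```

View pics/w17.png

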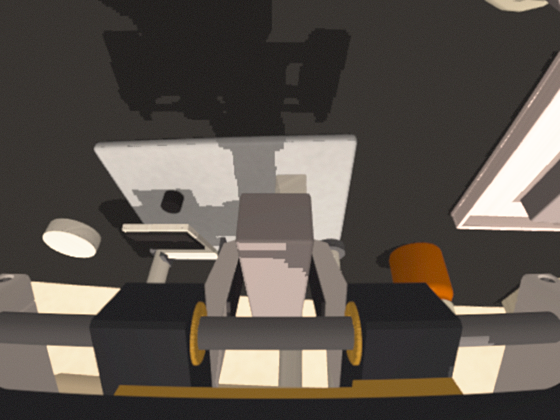

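View pics/w17c.png

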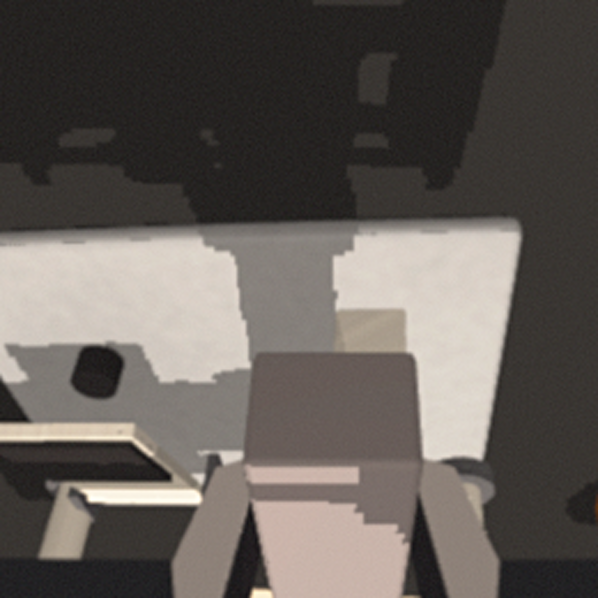

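```bash
python3 - <<'E'
from plant import ctrl
from h import *
import pickle
np.set_printoptions(precision=4,suppress=True)
s=pickle.load(open('w17.pkl','rb')); T=pose(s); w=cal(ctrl,'wrist')
c=lambda l:np.array([(130+a/2.3,40+b/2.3) for a,b in l])
B,W,q=barfit(ctrl,c([(252,353),(412,353),(246,461),(421,463)]),c([(272,595),(405,595)]),s)
print('tool',B);print('world',W);print(q.x[6:],q.fun.round(1))
print('pitch',np.degrees(np.arcsin(W[2,0])),'yaw',np.degrees(np.arctan2(W[1,0],W[0,0])),'roll',np.degrees(np.arcsin(W[2,1])))
print(onz(w,c([(519,221),(337,310),(405,310)]),.012,T),onz(w,[(97,147)],.012,T))
E
```

```text
tool [[-0.8131  0.0146 -0.582  -0.0133]
 [ 0.0207  0.9998 -0.0038  0.0009]
 [ 0.5818 -0.0151 -0.8132  0.0209]
 [ 0.      0.      0.      1.    ]]
world [[ 0.9977 -0.0549 -0.0407  0.564 ]
 [ 0.0565  0.9977  0.0375  0.0505]
 [ 0.0386 -0.0397  0.9985  0.1259]
 [ 0.      0.      0.      1.    ]]
[-0.0006 -0.0003] [ 1.2  0.3  0.  -0.4 -0.9  0.8  0.2 -0.7 -0.1  0.  -0.4 -0.1]
pitch 2.210357399497489 yaw 3.239323141833274 roll -2.274755504292602
[[0.5476 0.1138 0.012 ]
 [0.6016 0.0469 0.012 ]
 [0.5993 0.0763 0.012 ]] [[ 0.5761 -0.1255  0.012 ]]
```

```bash
 python3 plan7.py "[[((.548,.053,.1),2),((.552,.055,.066),3),((.6,.06,.066),3),((.6376,.0653,.062),3)],[((.56,.053,.1),2),((.56,.055,.068),3),((.6,.06,.066),3),((.6376,.0653,.062),3)]]"; python3 st.py [.552,.055,.1] [.552,.055,.066] [.6,.06,.066] [.6376,.0653,.062]
```

```text
--
(0.548, 0.053, 0.1) ([0.548, 0.053, 0.1], 37.9, -1.3) [0.7, 0.39, -1.17, 2.44, 1.82, 0.59, -0.36]
(0.552, 0.055, 0.066) ([0.552, 0.055, 0.066], 37.9, -1.3) [0.64, 0.52, -1.14, 2.45, 1.94, 0.7, -0.45]
(0.6, 0.06, 0.066) ([0.6, 0.06, 0.066], 37.9, -1.3) [0.6, 0.56, -1.09, 2.35, 1.91, 0.69, -0.36]
(0.6376, 0.0653, 0.062) ([0.638, 0.065, 0.062], 37.9, -1.3) [0.56, 0.61, -1.05, 2.27, 1.89, 0.7, -0.3]
--
(0.56, 0.053, 0.1) ([0.56, 0.053, 0.1], 37.9, -1.3) [0.69, 0.41, -1.16, 2.41, 1.81, 0.59, -0.34]
(0.56, 0.055, 0.068) ([0.56, 0.055, 0.068], 37.9, -1.3) [0.64, 0.52, -1.13, 2.43, 1.93, 0.7, -0.43]
(0.6, 0.06, 0.066) ([0.6, 0.06, 0.066], 37.9, -1.3) [0.6, 0.57, -1.09, 2.35, 1.91, 0.7, -0.36]
(0.6376, 0.0653, 0.062) ([0.638, 0.065, 0.062], 37.9, -1.3) [0.56, 0.61, -1.05, 2.27, 1.89, 0.7, -0.3]
25.95 q [0.772, 0.2444, -1.1957, 2.4324, 1.6678, 0.4476, -0.2458] [0.5406 0.0469 0.1339] [-3.0869  0.6594 -3.0759] [-0.3 -0.1 -1.7] {'lean': np.float64(37.89), 'az': np.float64(-1.35), 'jaw': array([-0.0321,  0.9985, -0.0432]), 'jawaz': np.float64(91.84)}
[.552,.055,.1] [0.0113 0.0092 0.0336]
[.552,.055,.066] [0.0322 0.0106 0.0605]
[.6,.06,.066] [-0.0059  0.0141  0.0899]
[.6376,.0653,.062] [-0.0334  0.0183  0.116 ]
```

Emit:
servo_tool:
  translation:
    - [0.008,0.006,0.022]
    - [0.018,0.01,0.042]
    - [0.032,0.0106,0.06]
    - [0.032,0.0106,0.06]
    - [0.02,0.012,0.07]
    - [0.007,0.013,0.08]
    - [-0.006,0.014,0.09]
    - [-0.006,0.014,0.09]
  spin: [-1,-2,-3,-4,-4,-4,-4,-4]
  fingers: [-1,-1,-1,-1,-1,-1,-1,-1]

```text
time_s: 26.75
ee_pos: [0.6022, 0.0566, 0.0675]
tcp_rot: [-3.033, 0.656, -2.993]
force: [0.0, -0.2, -2.3]
finger_gap: 0.036
```

```bash
python3 st.py [.6376,.0653,.062] [.6376,.0653,.056]; python3 - <<'E'
from plant import ctrl
from h import *
import pickle
s=ctrl.read_state(); im=ctrl.read_camera("wrist"); cv2.imwrite("pics/w18.png",im[:,:,::-1]); pickle.dump(s,open('w18.pkl','wb'))
E
```

```text
26.75 q [0.6011, 0.5621, -1.0862, 2.3518, 1.9076, 0.6945, -0.296] [0.6022 0.0566 0.0675] [-3.0326  0.6557 -2.9933] [ 0.  -0.2 -2.3] {'lean': np.float64(38.01), 'az': np.float64(-1.68), 'jaw': array([-0.0812,  0.993 , -0.0862]), 'jawaz': np.float64(94.68)}
[.6376,.0653,.062] [-0.0254  0.0062  0.026 ]
[.6376,.0653,.056] [-0.0217  0.0067  0.0307]
```

View pics/w18.png

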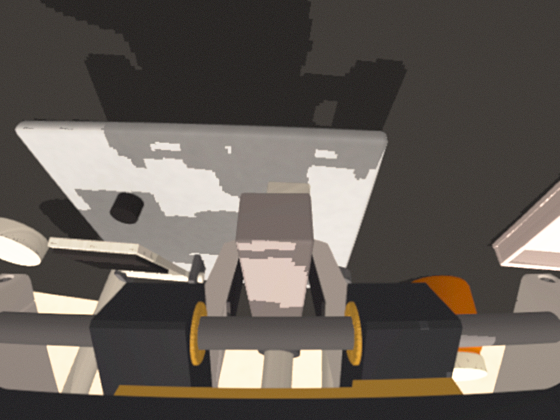

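Emit:
servo_tool:
  translation:
    - [-0.008,0.003,0.008]
    - [-0.017,0.006,0.017]
    - [-0.0254,0.0065,0.026]
    - [-0.0254,0.0065,0.026]
    - [-0.0235,0.0065,0.0285]
    - [-0.0217,0.0067,0.0305]
    - [-0.0217,0.0067,0.0305]
  spin: [0,0,0,0,0,0,0]
  fingers: [-1,-1,-1,-1,-1,-1,-1]

```text
time_s: 27.5
ee_pos: [0.6353, 0.0672, 0.055]
tcp_rot: [-3.032, 0.655, -2.99]
force: [-0.4, 0.4, 3.9]
finger_gap: 0.0359
```

```bash
python3 st.py; python3 - <<'E'
from plant import ctrl
from h import *
import pickle
s=ctrl.read_state(); im=ctrl.read_camera("wrist"); cv2.imwrite("pics/w19.png",im[:,:,::-1]); pickle.dump(s,open('w19.pkl','wb'))
c=im[110:300,180:380,::-1]; cv2.imwrite("pics/w19c.png",cv2.resize(c,None,fx=3,fy=3,interpolation=cv2.INTER_CUBIC))
E
```

```text
27.5 q [0.55, 0.6291, -1.0473, 2.2857, 1.9166, 0.721, -0.2641] [0.6353 0.0672 0.055 ] [-3.0321  0.6554 -2.9895] [-0.4  0.4  3.9] {'lean': np.float64(37.99), 'az': np.float64(-1.51), 'jaw': array([-0.0848,  0.9926, -0.0866]), 'jawaz': np.float64(94.88)}
```

View pics/w19c.png

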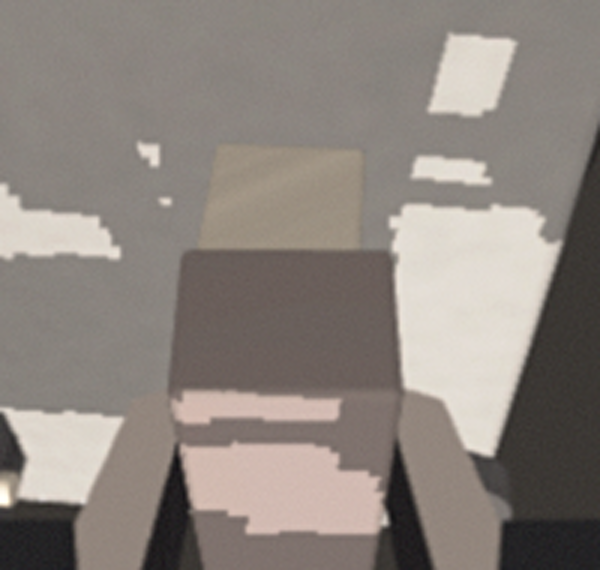

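```bash
python3 - <<'E'
from plant import ctrl
from h import *
import pickle
np.set_printoptions(precision=4,suppress=True)
s=pickle.load(open('w19.pkl','rb')); T=pose(s); w=cal(ctrl,'wrist')
c=lambda l:np.array([(180+a/3,110+b/3) for a,b in l])
a=onz(w,c([(216,147),(363,150)]),.012,T); print('anvil bottom front',a,a.mean(0),np.linalg.norm(a[0]-a[1]))
b=onz(w,c([(182,252),(391,252)]),.046,T); print('bar bottom front',b,b.mean(0),np.linalg.norm(b[0]-b[1]))
t=onz(w,c([(172,390),(402,390)]),.076,T); print('bar top front',t,t.mean(0),np.linalg.norm(t[0]-t[1]))
B,W,q=barfit(ctrl,c([(182,252),(391,252),(172,390),(402,390)]),c([(204,565),(376,565)]),s)
print(W,q.fun.round(1), np.degrees([np.arcsin(W[2,0]),np.arctan2(W[1,0],W[0,0]),np.arcsin(W[2,1])]))
E
```

```text
anvil bottom front [[0.6025 0.0461 0.012 ]
 [0.5984 0.0756 0.012 ]] [0.6005 0.0608 0.012 ] 0.029812309870941717
bar bottom front [[0.5958 0.0444 0.046 ]
 [0.589  0.0803 0.046 ]] [0.5924 0.0624 0.046 ] 0.036510682125293084
bar top front [[0.5929 0.0475 0.076 ]
 [0.5851 0.0819 0.076 ]] [0.589  0.0647 0.076 ] 0.03521889158339079
[[ 0.9935 -0.0955 -0.0623  0.6594]
 [ 0.1003  0.9918  0.0794  0.0692]
 [ 0.0542 -0.0852  0.9949  0.0473]
 [ 0.      0.      0.      1.    ]] [ 1.  -0.1 -0.7 -0.5 -0.2  0.4  0.   0.1 -0.4  0.1  0.2  0. ] [ 3.1047  5.7634 -4.8854]
```

```bash
python3 - <<'E'
from plant import ctrl
from h import *
M=pose(ctrl.read_state())[:3,:3]
for d in ([.0,0,.003],[.003,-.0018,.003],[.003,-.0018,0],[.003,-.0018,-.0015]): print(d,(M.T@np.array(d)).round(4))
E
```

```text
[0.0, 0, 0.003] [-0.0018 -0.0003 -0.0024]
[0.003, -0.0018, 0.003] [-0.004  -0.0023 -0.0005]
[0.003, -0.0018, 0] [-0.0021 -0.002   0.0019]
[0.003, -0.0018, -0.0015] [-0.0012 -0.0019  0.0031]
```

Emit:
servo_tool:
  translation:
    - [-0.0018,-0.0003,-0.0024]
    - [-0.004,-0.0023,-0.0005]
    - [-0.003,-0.002,0.0008]
    - [-0.002,-0.002,0.002]
    - [-0.0015,-0.002,0.0027]
    - [-0.0015,-0.002,0.0027]
  spin: [0,-0.5,-0.5,-0.5,-0.5,-0.5]
  fingers: [-1,-1,-1,-1,-1,-1]

```text
time_s: 28.15
ee_pos: [0.6393, 0.0653, 0.0551]
tcp_rot: [-3.024, 0.656, -2.979]
force: [-10.1, -1.6, 22.7]
finger_gap: 0.036
```

```bash
python3 st.py
```

```text
28.15 q [0.5505, 0.6313, -1.0419, 2.2796, 1.9199, 0.7178, -0.2515] [0.6393 0.0653 0.0551] [-3.0244  0.6564 -2.9786] [-10.1  -1.6  22.7] {'lean': np.float64(38.11), 'az': np.float64(-1.58), 'jaw': array([-0.0907,  0.9916, -0.0926]), 'jawaz': np.float64(95.23)}
```

Emit:
servo_tool:
  translation:
    - [-0.0007,0,-0.0009]
    - [-0.0007,0,-0.0009]
  spin: [0,0]
  fingers: [-1,-1]

```text
time_s: 28.35
ee_pos: [0.6387, 0.0652, 0.0552]
tcp_rot: [-3.026, 0.654, -2.98]
force: [-1.7, -0.1, 7.9]
finger_gap: 0.0359
```

Now open slowly and back off along the tool axis.

Emit:
servo_tool:
  translation:
    - [0,0,0]
    - [0,0,0]
    - [0,0,0]
    - [0,0,0]
    - [0,0,0]
  spin: [0,0,0,0,0]
  fingers: [-0.2,-0.1,0.1,0.3,0.4]

```text
time_s: 28.85
ee_pos: [0.6383, 0.0651, 0.0547]
tcp_rot: [-3.026, 0.653, -2.98]
force: [-0.9, 0.0, -0.2]
finger_gap: 0.0628
```

```bash
python3 st.py; python3 - <<'E'
from plant import ctrl
from h import *
import pickle
s=ctrl.read_state(); im=ctrl.read_camera("wrist"); cv2.imwrite("pics/w20.png",im[:,:,::-1]); pickle.dump(s,open('w20.pkl','wb'))
c=im[110:300,180:380,::-1]; cv2.imwrite("pics/w20c.png",cv2.resize(c,None,fx=3,fy=3,interpolation=cv2.INTER_CUBIC))
E
```

```text
28.85 q [0.5511, 0.6297, -1.0413, 2.2798, 1.9148, 0.7143, -0.2485] [0.6383 0.0651 0.0547] [-3.0263  0.6532 -2.9801] [-0.9  0.  -0.2] {'lean': np.float64(37.92), 'az': np.float64(-1.54), 'jaw': array([-0.0907,  0.9917, -0.0914]), 'jawaz': np.float64(95.22)}
```

View pics/w20c.png

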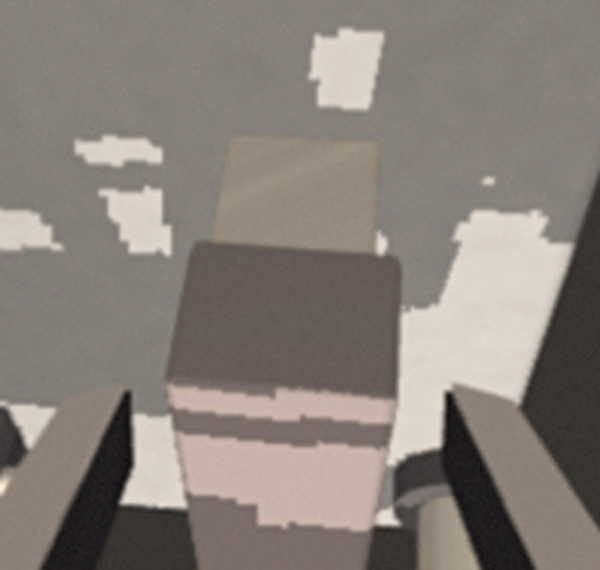

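```bash
python3 - <<'E'
from plant import ctrl
from h import *
import pickle
np.set_printoptions(precision=4,suppress=True)
s=pickle.load(open('w20.pkl','rb')); T=pose(s); w=cal(ctrl,'wrist')
c=lambda l:np.array([(180+a/3,110+b/3) for a,b in l])
a=onz(w,c([(231,137),(379,143)]),.012,T); print('anvil bottom front',a,a.mean(0),np.linalg.norm(a[0]-a[1]))
a2=onz(w,c([(213,241),(375,254)]),.042,T); print('anvil ~top',a2,a2.mean(0))
b=onz(w,c([(193,243),(400,258)]),.046,T); print('bar bottom front',b,b.mean(0),np.linalg.norm(b[0]-b[1]))
t=onz(w,c([(168,380),(397,400)]),.076,T); print('bar top front',t,t.mean(0),np.linalg.norm(t[0]-t[1]))
for p in (a,b,t): print(np.degrees(np.arctan2(p[0,0]-p[1,0],p[1,1]-p[0,1])))
B,W,q=barfit(ctrl,c([(193,243),(400,258),(168,380),(397,400)]),c([(198,565),(371,565)]),s)
print(W,q.fun.round(1), np.degrees([np.arcsin(W[2,0]),np.arctan2(W[1,0],W[0,0]),np.arcsin(W[2,1])]))
E
```

```text
anvil bottom front [[0.6021 0.0465 0.012 ]
 [0.5985 0.0758 0.012 ]] [0.6003 0.0612 0.012 ] 0.02956803100453788
anvil ~top [[0.5994 0.047  0.042 ]
 [0.5972 0.0758 0.042 ]] [0.5983 0.0614 0.042 ]
bar bottom front [[0.5959 0.0439 0.046 ]
 [0.5928 0.0796 0.046 ]] [0.5943 0.0618 0.046 ] 0.035761520076476025
bar top front [[0.5929 0.0447 0.076 ]
 [0.5903 0.0792 0.076 ]] [0.5916 0.0619 0.076 ] 0.03466737458800013
7.002274866657582
5.016171857185779
4.262207453673837
[[ 0.9943 -0.0954 -0.0475  0.6616]
 [ 0.0954  0.9954 -0.003   0.0682]
 [ 0.0476 -0.0015  0.9989  0.0468]
 [ 0.      0.      0.      1.    ]] [ 0.9  0.2 -0.1 -0.4 -0.5  0.6  0.  -0.4 -0.2  0.  -0.2 -0. ] [ 2.7281  5.4809 -0.0867]
```

Emit:
servo_tool:
  translation:
    - [0,0,-0.02]
    - [0,0,-0.05]
    - [0,0,-0.08]
    - [0,0,-0.1]
    - [0,0,-0.1]
  spin: [0,0,0,0,0]
  fingers: [0.4,0.4,0.4,0.4,0.4]

```text
time_s: 29.4
ee_pos: [0.5768, 0.0666, 0.1358]
tcp_rot: [-3.022, 0.656, -2.977]
force: [0.7, -1.2, 0.5]
finger_gap: 0.0658
```

```bash
python3 st.py [.59,-.062,.14] [.65,-.064,.085]; python3 - <<'E'
from plant import ctrl
from h import *
import pickle
s=ctrl.read_state(); im=ctrl.read_camera("wrist"); cv2.imwrite("pics/w21.png",im[:,:,::-1]); pickle.dump(s,open('w21.pkl','wb'))
c=im[80:280,80:360,::-1]; cv2.imwrite("pics/w21c.png",cv2.resize(c,None,fx=2.8,fy=2.8,interpolation=cv2.INTER_CUBIC))
E
python3 plan7.py "[[((.59,-.062,.14),4),((.65,-.064,.085),3),((.65,-.064,.07),2),((.645,-.064,.035),2)]]"
```

```text
29.4 q [0.6643, 0.3181, -1.1454, 2.3591, 1.6292, 0.5283, -0.1239] [0.5768 0.0666 0.1358] [-3.0224  0.6562 -2.9773] [ 0.7 -1.2  0.5] {'lean': np.float64(38.12), 'az': np.float64(-1.7), 'jaw': array([-0.0908,  0.9914, -0.0942]), 'jawaz': np.float64(95.23)}
[.59,-.062,.14] [ 0.0038 -0.1291  0.0073]
[.65,-.064,.085] [-0.0093 -0.1313  0.0876]
--
(0.59, -0.062, 0.14) ([0.59, -0.062, 0.14], 38.1, -1.7) [0.92, 0.28, -1.02, 2.33, 1.68, 0.26, 0.1]
(0.65, -0.064, 0.085) ([0.65, -0.064, 0.085], 38.1, -1.7) [0.84, 0.54, -1.0, 2.25, 1.9, 0.45, -0.01]
(0.65, -0.064, 0.07) ([0.65, -0.064, 0.07], 38.1, -1.7) [0.83, 0.58, -1.01, 2.25, 1.96, 0.48, -0.05]
(0.645, -0.064, 0.035) ([0.645, -0.064, 0.035], 38.1, -1.7) [0.83, 0.68, -1.01, 2.27, 2.08, 0.57, -0.13]
```

View pics/w21c.png

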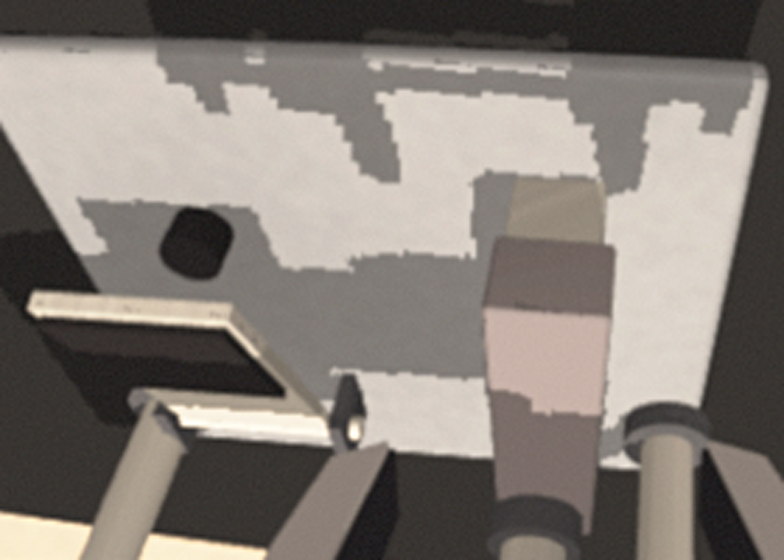

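```bash
python3 - <<'E'
from plant import ctrl
from h import *
import pickle
np.set_printoptions(precision=4,suppress=True)
s=pickle.load(open('w21.pkl','rb')); T=pose(s); w=cal(ctrl,'wrist')
c=lambda l:np.array([(80+a/2.8,80+b/2.8) for a,b in l])
e=onz(w,c([(610,318),(590,530),(484,308),(496,500)]),.076,T); print('top edges',e,np.degrees(np.arctan2(*(e[1]-e[0])[[1,0]])),np.degrees(np.arctan2(*(e[3]-e[2])[[1,0]])))
b=onz(w,c([(498,238),(614,247)]),.046,T); print('bar bot front',b.mean(0)); a=onz(w,c([(518,178),(606,182)]),.012,T); print('anvil',a,a.mean(0))
f=onz(w,c([(766,68)]),.012,T); print('base FL',f)
p=onz(w,c([(33,316),(232,325)]),.065,T); print('pedal front',p,p.mean(0))
print('cam',c2w(w,T)[:3,3])
E
```

```text
top edges [[0.5903 0.0791 0.076 ]
 [0.7157 0.09   0.076 ]
 [0.593  0.0448 0.076 ]
 [0.7013 0.0529 0.076 ]] 4.981374481311779 4.312885930352191
bar bot front [0.5945 0.062  0.046 ]
anvil [[0.6015 0.0473 0.012 ]
 [0.5983 0.0757 0.012 ]] [0.5999 0.0615 0.012 ]
base FL [[0.549  0.1141 0.012 ]]
pedal front [[ 0.6393 -0.1039  0.065 ]
 [ 0.6301 -0.0356  0.065 ]] [ 0.6347 -0.0698  0.065 ]
cam [0.4082 0.0602 0.2324]
```

Emit:
servo_tool:
  translation:
    - [0.003,-0.05,0.004]
    - [0.004,-0.1,0.006]
    - [0.004,-0.133,0.007]
    - [0.004,-0.133,0.007]
    - [-0.002,-0.134,0.05]
    - [-0.009,-0.134,0.087]
    - [-0.009,-0.134,0.087]
    - [-0.009,-0.134,0.087]
  spin: [0,0,0,0,0,0,0,0]
  fingers: [-1,-1,-1,-1,-1,-1,-1,-1]

```text
time_s: 30.25
ee_pos: [0.6491, -0.0647, 0.0802]
tcp_rot: [-3.032, 0.651, -2.982]
force: [-0.6, 0.2, 0.9]
finger_gap: 0.0053
```

```bash
python3 st.py [.65,-.067,.07] [.65,-.067,.06]; python3 - <<'E'
from plant import ctrl
from h import *
import pickle
s=ctrl.read_state(); im=ctrl.read_camera("wrist"); cv2.imwrite("pics/w22.png",im[:,:,::-1])
E
```

```text
30.25 q [0.8348, 0.5459, -0.9982, 2.2512, 1.9068, 0.4444, -0.0183] [ 0.6491 -0.0647  0.0802] [-3.0318  0.6506 -2.9823] [-0.6  0.2  0.9] {'lean': np.float64(37.73), 'az': np.float64(-1.19), 'jaw': array([-0.0921,  0.9919, -0.0872]), 'jawaz': np.float64(95.31)}
[.65,-.067,.07] [ 0.0057 -0.0015  0.0087]
[.65,-.067,.06] [ 0.0118 -0.0006  0.0166]
```

View pics/w22.png

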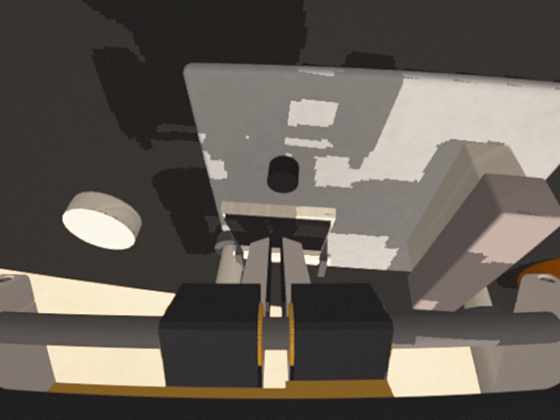

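Emit:
servo_tool:
  translation:
    - [0.003,0,0.004]
    - [0.006,0,0.008]
    - [0.008,0,0.011]
  spin: [0,0,0]
  fingers: [-1,-1,-1]

```text
time_s: 30.6
ee_pos: [0.6501, -0.0682, 0.0701]
tcp_rot: [-3.023, 0.655, -2.978]
force: [-1.0, -0.4, 4.1]
finger_gap: 0.0005
```

Emit:
servo_tool:
  translation:
    - [0.003,0,0.004]
    - [0.003,0,0.004]
  spin: [0,0]
  fingers: [-1,-1]

```text
time_s: 30.8
ee_pos: [0.6502, -0.0684, 0.0642]
tcp_rot: [-3.026, 0.654, -2.98]
force: [-0.5, -0.7, 4.0]
finger_gap: 0.001
```

Emit:
servo_tool:
  translation:
    - [0.0038,0,0.0034]
    - [0.0076,0,0.0068]
    - [0.0114,0,0.0102]
    - [0.0114,0,0.0102]
  spin: [0,0,0,0]
  fingers: [-1,-1,-1,-1]

```text
time_s: 31.2
ee_pos: [0.6476, -0.069, 0.0494]
tcp_rot: [-3.027, 0.654, -2.979]
force: [-3.1, 2.7, 9.1]
finger_gap: 0.0004
```

Emit:
servo_tool:
  translation:
    - [0.003,0,0.003]
    - [0.003,0,0.003]
  spin: [0,0]
  fingers: [-1,-1]

```text
time_s: 31.4
ee_pos: [0.6473, -0.0691, 0.0456]
tcp_rot: [-3.026, 0.655, -2.978]
force: [-5.9, 3.4, 13.4]
finger_gap: 0.0002
```

Emit:
servo_tool:
  translation:
    - [0.0015,0,0.0018]
    - [0.0015,0,0.0018]
  spin: [0,0]
  fingers: [-1,-1]

```text
time_s: 31.6
ee_pos: [0.6476, -0.069, 0.0444]
tcp_rot: [-3.025, 0.656, -2.977]
force: [-19.8, 2.5, 36.6]
finger_gap: 0.0003
```

Emit:
servo_tool:
  translation:
    - [-0.0005,0,-0.0006]
    - [-0.0005,0,-0.0006]
    - [-0.0005,0,-0.0006]
    - [-0.0005,0,-0.0006]
    - [-0.0005,0,-0.0006]
    - [-0.0005,0,-0.0006]
  spin: [0,0,0,0,0,0]
  fingers: [-1,-1,-1,-1,-1,-1]

```text
time_s: 32.2
ee_pos: [0.6475, -0.069, 0.045]
tcp_rot: [-3.025, 0.655, -2.977]
force: [-13.5, 3.8, 25.8]
finger_gap: 0.0004
```

```bash
python3 st.py; python3 - <<'E'
from plant import ctrl
from h import *
im=ctrl.read_camera("wrist"); cv2.imwrite("pics/w23.png",im[:,:,::-1])
im=ctrl.read_camera("scene"); cv2.imwrite("pics/s23.png",cv2.resize(im[180:330,160:320,::-1],None,fx=4,fy=4,interpolation=cv2.INTER_CUBIC))
E
```

```text
32.2 q [0.8449, 0.6523, -1.0119, 2.2683, 2.0578, 0.5337, -0.1057] [ 0.6475 -0.069   0.045 ] [-3.0254  0.6555 -2.9772] [-13.5   3.8  25.8] {'lean': np.float64(38.05), 'az': np.float64(-1.42), 'jaw': array([-0.0928,  0.9914, -0.0919]), 'jawaz': np.float64(95.35)}
```

View pics/w23.png

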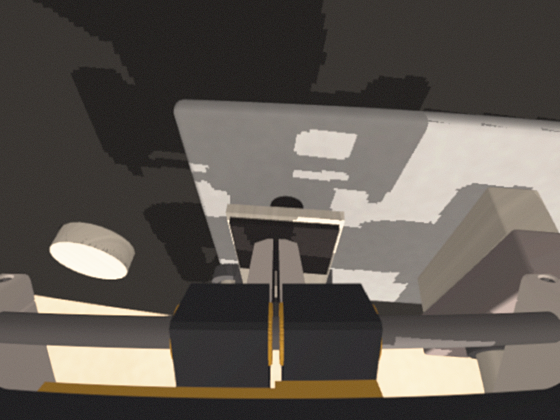

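View pics/s23.png

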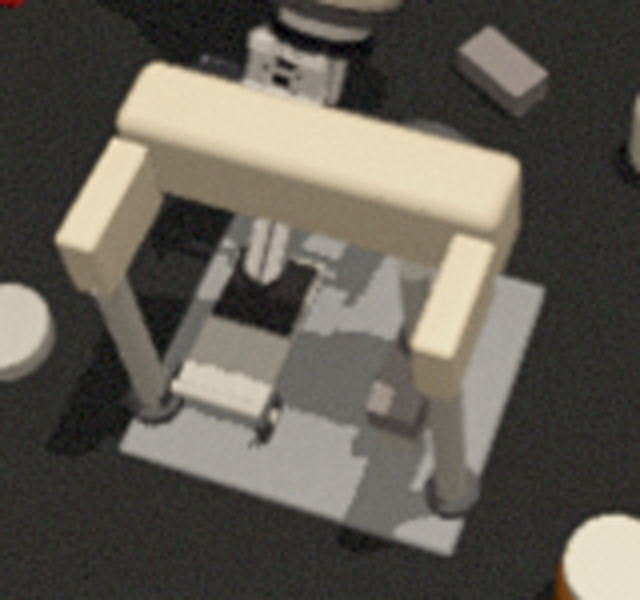

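Emit:
servo_tool:
  translation:
    - [0,0,0]
    - [0,0,0]
    - [0,0,0]
    - [-0.003,0,-0.003]
    - [-0.007,0,-0.007]
    - [-0.011,0,-0.011]
    - [-0.015,0,-0.015]
    - [-0.019,0,-0.02]
  spin: [0,0,0,0,0,0,0,0]
  fingers: [-1,-1,-1,-1,-1,-1,-1,-1]

```text
time_s: 33.1
ee_pos: [0.6498, -0.0676, 0.0714]
tcp_rot: [-3.026, 0.654, -2.98]
force: [2.2, -0.2, 1.3]
finger_gap: 0.0007
```

Emit:
servo_tool:
  translation:
    - [-0.004,0,-0.005]
    - [-0.007,0,-0.01]
    - [-0.007,0,-0.03]
    - [-0.007,0,-0.06]
    - [-0.007,0,-0.09]
    - [-0.007,0,-0.11]
  spin: [0,0,0,0,0,0]
  fingers: [-1,-1,-1,-1,-1,-1]

```text
time_s: 33.7
ee_pos: [0.5866, -0.0645, 0.1634]
tcp_rot: [-3.025, 0.655, -2.979]
force: [-1.2, -0.7, 0.9]
finger_gap: 0.0004
```

```bash
python3 st.py [.56,.03,.16]; python3 - <<'E'
from plant import ctrl
from h import *
import pickle
s=ctrl.read_state(); im=ctrl.read_camera("wrist"); cv2.imwrite("pics/w24.png",im[:,:,::-1])
E
```

```text
33.7 q [0.929, 0.2006, -0.9992, 2.3262, 1.4064, 0.1894, 0.3529] [ 0.5866 -0.0645  0.1634] [-3.0249  0.6549 -2.9791] [-1.2 -0.7  0.9] {'lean': np.float64(38.02), 'az': np.float64(-1.58), 'jaw': array([-0.0907,  0.9916, -0.0923]), 'jawaz': np.float64(95.23)}
[.56,.03,.16] [ 0.0108  0.0965 -0.0153]
```

View pics/w24.png

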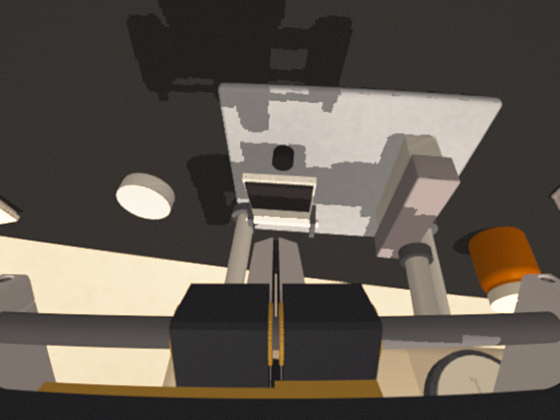

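```bash
python3 - <<'E'
from plant import ctrl
from h import *
np.set_printoptions(precision=4,suppress=True)
s=ctrl.read_state(); T=pose(s); w=cal(ctrl,'wrist')
im=ctrl.read_camera("wrist"); c=im[90:270,210:520,::-1]; cv2.imwrite("pics/w25c.png",cv2.resize(c,None,fx=2.5,fy=2.5,interpolation=cv2.INTER_CUBIC))
for n in ("scene","top"):
    im=ctrl.read_camera(n); cv2.imwrite(f"pics/{n}25.png",im[:,:,::-1])
print(s['force'],s['time_s'])
E
```

```text
[1.3477 2.4209 1.3698] 33.75
```

View pics/w25c.png

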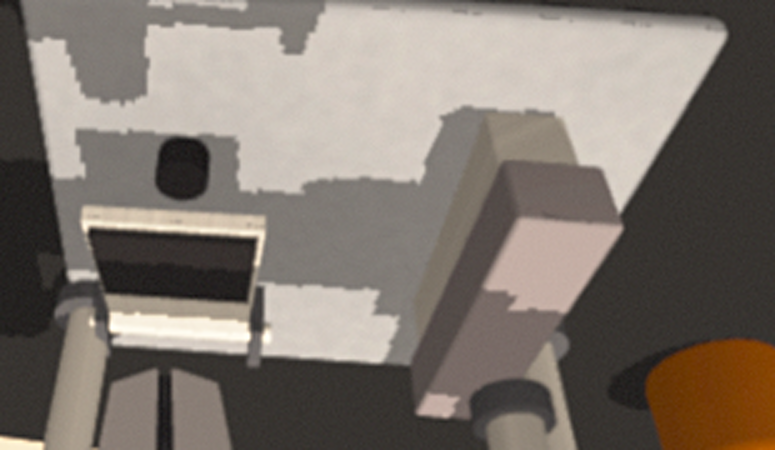

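View pics/scene25.png

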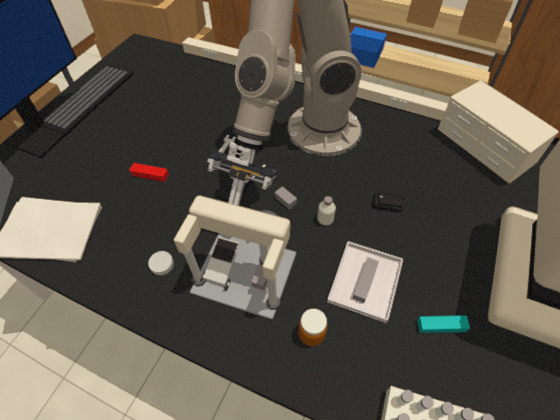

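View pics/top25.png

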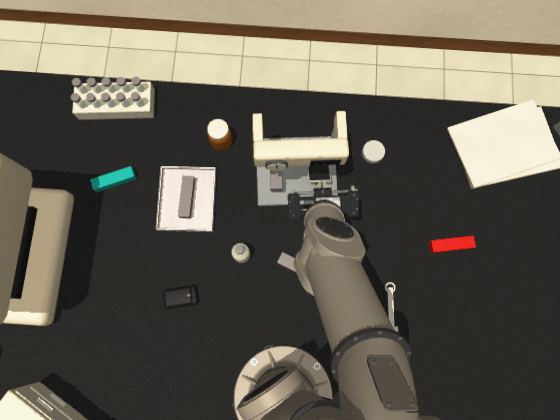

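Emit:
servo_tool:
  translation:
    - [-0.02,0,-0.04]
    - [-0.05,0.0,-0.08]
    - [-0.07,0.03,-0.12]
    - [-0.07,0.08,-0.12]
    - [-0.07,0.12,-0.12]
    - [-0.07,0.12,-0.12]
  spin: [0,0,0,0,0,0]
  fingers: [0,0,0,0,0,0]

```text
time_s: 34.5
ee_pos: [0.5672, -0.0222, 0.2335]
tcp_rot: [-3.024, 0.644, -2.987]
force: [-0.2, 0.9, 0.2]
finger_gap: 0.0447
```

```bash
python3 st.py; python3 - <<'E'
from plant import ctrl
from h import *
import pickle
s=ctrl.read_state(); im=ctrl.read_camera("wrist"); cv2.imwrite("pics/w26.png",im[:,:,::-1]); pickle.dump(s,open('w26.pkl','wb'))
c=im[20:220,160:400,::-1]; cv2.imwrite("pics/w26c.png",cv2.resize(c,None,fx=3,fy=3,interpolation=cv2.INTER_CUBIC))
for n in ("scene","top"):
    im=ctrl.read_camera(n); cv2.imwrite(f"pics/{n}26.png",im[:,:,::-1])
a=cv2.imread('pics/top0.png'); b=cv2.imread('pics/top26.png')
E
```

```text
34.5 q [1.1065, -0.0443, -1.1757, 2.2825, 0.1462, 0.2298, 1.4725] [ 0.5672 -0.0222  0.2335] [-3.0241  0.6436 -2.9869] [-0.2  0.9  0.2] {'lean': np.float64(37.4), 'az': np.float64(-2.27), 'jaw': array([-0.0835,  0.9921, -0.0938]), 'jawaz': np.float64(94.81)}
```

View pics/w26c.png

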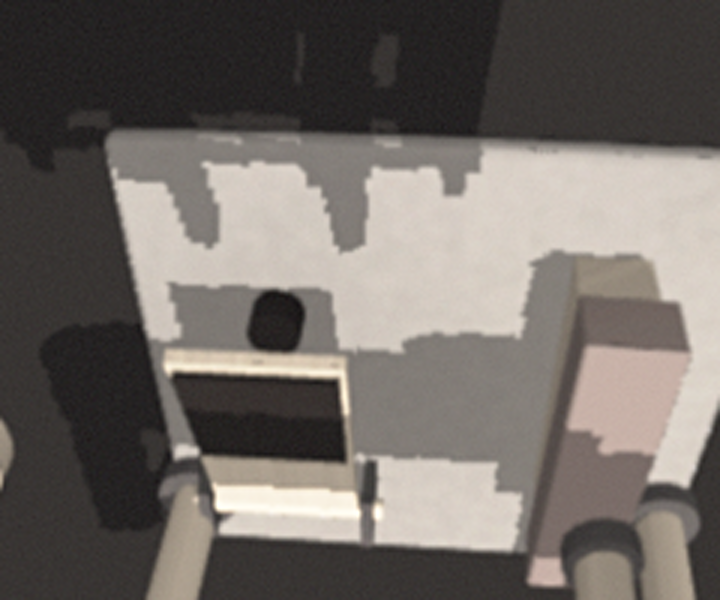

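View pics/scene26.png

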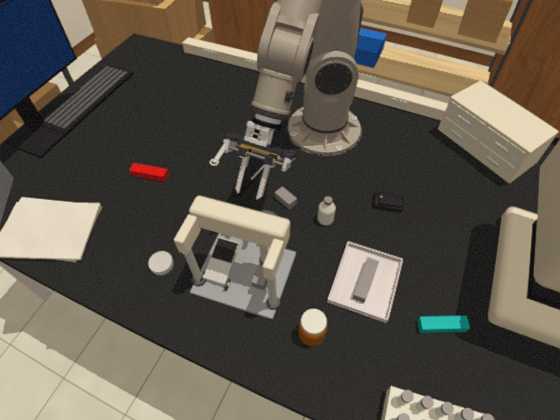

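```bash
python3 - <<'E'
from plant import ctrl
from h import *
import pickle
np.set_printoptions(precision=4,suppress=True)
s=pickle.load(open('w26.pkl','rb')); T=pose(s); w=cal(ctrl,'wrist')
c=lambda l:np.array([(160+a/3,20+b/3) for a,b in l])
e=onz(w,c([(584,345),(533,554),(689,352),(650,480)]),.076,T)
for i in (0,2): print(e[i:i+2],np.degrees(np.arctan2(*(e[i+1]-e[i])[[1,0]])))
print('front',e[[0,2]].mean(0),np.degrees(np.arctan2(e[0,0]-e[2,0],e[2,1]-e[0,1])))
a=onz(w,c([(577,256),(652,259)]),.012,T); print('anvil',a.mean(0))
b=onz(w,c([(583,297),(681,303)]),.046,T); print('bar bottom front',b.mean(0))
g=onz(w,c([(110,137),(162,425)]),.012,T); print('base right edge',g,np.degrees(np.arctan2(*(g[1]-g[0])[[1,0]])))
k=onz(w,c([(533,554),(567,585)]),.076,T); print('bar back',k)
E
```

```text
[[0.593  0.0439 0.076 ]
 [0.702  0.0529 0.076 ]] 4.743855958150596
[[0.59   0.0782 0.076 ]
 [0.6504 0.0854 0.076 ]] 6.810735125199301
front [0.5915 0.061  0.076 ] 4.943017756231494
anvil [0.5992 0.0616 0.012 ]
bar bottom front [0.5937 0.0632 0.046 ]
base right edge [[ 0.5767 -0.1283  0.012 ]
 [ 0.718  -0.1186  0.012 ]] 3.9278029129470404
bar back [[0.702  0.0529 0.076 ]
 [0.7197 0.0722 0.076 ]]
```

```bash
python3 - <<'E'
from plant import ctrl
s=ctrl.read_state(); print(s['time_s'],s['force'],s['dq'].round(3)); print(ctrl.close_job())
E
```

```text
34.65 [-0.06694721 -1.4770207  -0.22191866] [ 0.008  0.036  0.021  0.013  0.105 -0.008 -0.055]
the job is handed in; nothing more can be done
None
```

The job is done and handed in at about 34.7 s of robot time. The tested bar lies flat in the tray. The next bar lies lengthwise on the anvil, and I pressed the pedal to its stop and let it come back up.

- **Pedal:** it reached its stop after about 26 mm of travel, where the force jumped from 13 N to 37 N. I held it there for about 1.1 s at roughly 26 N. I did not see the foot touching the bar directly; I inferred it from the pedal being on its stop.
- **Bar on the anvil:** my last wrist pictures showed it flat and within about 1–2 mm of centre both ways. Its yaw came out between 4.7° and 6.8° from different edges, against about 6.4° for the tester. It may be 1–2° off square.
- **Lean:** the moves cannot lean the tool directly, so I got about 38° by pushing the arm against its reach limits. The lean pointed about 8° away from the tester's axis. I therefore set the bar down rolled about 5°, pressed it down with about 23 N, and it lay flat once released.
- **Tested bar on the way out:** its back end briefly rested on the anvil (9 N), and it tipped about 15° in the grip. I levelled it against the tray floor before letting go.
- **Other things on the bench:** in the last pictures they looked unmoved. The screwdriver was hidden behind the gripper, so I could not check it. I did no look-alike mix-up: the red and turquoise bars were left alone.

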